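# Tap-test a row of clamped zellige tiles, release and clear it

### The job

Pick up the tapping rod and touch its brass tip to the bare clay spot in the middle of each clamped tile, one after another starting from the pawl's side, then lay the rod back on the middle of its mat. After that lift the holding pawl well clear, wind the ratchet wheel backwards with its crank until the jaw is fully open, and set every tile flat on the plywood carrying board, side by side and none on another; at last wind the empty jaw fully shut again and drop the pawl back between the wheel's teeth. Leave the purple hexagon and the finishing stone where they are.

Things in the scene. Friction and masses are not known exactly. Their poses are not given: they have to be found in the camera images.
- clamp: Fixed ratchet clamp: a dark wooden T-shaped base 20 mm thick, steel fence (38 mm high) along its far edge. Its x points away from the robot (give or take a small yaw), y along the tile row towards the pawl's side. Tiles lie on the base between fence and jaw, centred at x = 100 mm and y = +127.5, +42.5, -42.5, -127.5 mm (give or take 2 mm) from this origin (at plank level); places may be empty.
- wheel_axis (a point): Point on the upright axis of the ratchet wheel, 75 mm to -x of the clamp's origin and 95 mm above the planks, level with the middle of the crank grip; its axes are the clamp's. The toothed wheel (radius 53 mm, top of the teeth 46 mm up) lies flat between the robot and the tile row.
- wheel (a joint): Ratchet wheel angle, rad: 0 as clamped, grows as the wheel is turned backwards (clockwise seen from above), to a stop at 1.5. A stop at 0 too. Friction holds it where it is left; the crank grip needs about 4 to 6 N. With the pawl down it cannot turn more than 0.1.
- crank_grip (a point): Middle of the wheel's crank grip: an upright round wooden handle, 22 mm across, 57 to 117 mm above the planks (this point is 95 mm up), 55 mm from the wheel axis; it spins freely on its pin. At wheel angle 0 it lies towards the jaw (+x of wheel_axis, 0.17 rad towards +y), and goes round to the -y side as the wheel is turned backwards.
- pawl (a joint): Holding pawl angle, rad: 0 = down, its nose between two teeth of the wheel; grows as it is lifted, to a stop at 1.3. Its nose is clear of the teeth from about 0.4. The hinge is stiff, so that it stays wherever it is left (about 1.5 to 2 N at the tab).
- pawl_tab (a point): Middle of the pawl's upright steel tab, the part to take hold of: 14 mm thick along the clamp's x (pinch it here, across the thickness), 28 mm along the clamp's y; its top is 14 mm above this point when down. It turns with the pawl: at pawl angle 0 it lies 50 mm to -y of pawl_hinge and 48 mm above it, and swings up and over towards +y.
- pawl_hinge (a point): Middle of the pawl's hinge, 60 mm above the planks, 105 mm to +y of the wheel axis, between two steel cheeks (72 mm high); the hinge axis is the clamp's x.
- jaw (a joint): Travel of the clamp's jaw, m: 0 = closed on the tiles, to 0.036 = fully open. Driven by the wheel (24 mm a radian), it slides in the clamp's -x. The jaw is a steel bar 330 mm long (y), 20 mm thick, 55 mm high over the planks, its face 28 mm to -x of the tiles' centres when closed; its lip reaches 7 mm over the tiles' edges, so they lift out only when it is open.
- rod_grip (a point): Middle of the tapping rod's wooden handle: 90 mm long (x), 22 mm wide (y), 20 mm high (z). The rod's x axis runs along it towards the brass tip; it weighs about 90 g and lies on the mat at the start, tip roughly towards the robot.
- rod_tip (a point): Centre of the rod's brass tip, a ball of 8 mm radius, 107 mm in x from rod_grip, at the end of a thin (10 mm) brass shaft.
- mat: Grey felt mat, the rod's place: 200 mm (x) by 130 mm (y), 4 mm thick, fixed, left or right of the clamp. Origin in the centre of its underside.
- board: Plywood carrying board, fixed: 190 mm (x) by 200 mm (y), 10 mm thick, on the other side of the clamp. Origin in the centre of its underside.
- hexagon: Bystander: purple glazed hexagonal tile, 75 mm across flats, 18 mm thick, origin under its centre. Leave alone.
- stone: Bystander: clay finishing stone, 110 x 55 x 30 mm, origin under its centre. Leave alone.
- tile1_center (a point): Centre of an octagonal glazed tile, 56 mm across flats (flats square to its x and y), 26 mm thick, about 140 g, in the clamp's place 1 counted from the pawl's (+y) side. z is up out of the glaze. None if that place is empty.
- tile1_spot (a point): Middle of the bare clay spot (16 mm across) in the centre of the top face of tile 1: the point to tap. None if absent.
- tile2_center (a point): Centre of an octagonal glazed tile, 56 mm across flats (flats square to its x and y), 26 mm thick, about 140 g, in the clamp's place 2 counted from the pawl's (+y) side. z is up out of the glaze. None if that place is empty.
- tile2_spot (a point): Middle of the bare clay spot (16 mm across) in the centre of the top face of tile 2: the point to tap. None if absent.
- tile3_center (a point): Centre of an octagonal glazed tile, 56 mm across flats (flats square to its x and y), 26 mm thick, about 140 g, in the clamp's place 3 counted from the pawl's (+y) side. z is up out of the glaze. None if that place is empty.
- tile3_spot (a point): Middle of the bare clay spot (16 mm across) in the centre of the top face of tile 3: the point to tap. None if absent.
- tile4_center (a point): Centre of an octagonal glazed tile, 56 mm across flats (flats square to its x and y), 26 mm thick, about 140 g, in the clamp's place 4 counted from the pawl's (+y) side. z is up out of the glaze. None if that place is empty.
- tile4_spot (a point): Middle of the bare clay spot (16 mm across) in the centre of the top face of tile 4: the point to tap. None if absent.

How it is judged:
On the way, in this order (a step that is already met when the one before it is completed fails the run):
1. tile 1 (nearest the pawl's side), in its place in the clamp, is touched by the rod's tip on its spot (ball centre within 17 mm of the spot's middle) (distance between rod_tip and tile1_spot below 0.017 m and contact force between rod and tile1 above 0.2 N and x of tile1_center in the frame of clamp between 0.085 and 0.115 m), for 0.06 s.
2. tile 2 (second), in its place in the clamp, is touched by the rod's tip on its spot (ball centre within 17 mm of the spot's middle) (distance between rod_tip and tile2_spot below 0.017 m and contact force between rod and tile2 above 0.2 N and x of tile2_center in the frame of clamp between 0.085 and 0.115 m), for 0.06 s.
3. tile 3 (third), in its place in the clamp, is touched by the rod's tip on its spot (ball centre within 17 mm of the spot's middle) (distance between rod_tip and tile3_spot below 0.017 m and contact force between rod and tile3 above 0.2 N and x of tile3_center in the frame of clamp between 0.085 and 0.115 m), for 0.06 s.
4. tile 4 (farthest from the pawl's side), in its place in the clamp, is touched by the rod's tip on its spot (ball centre within 17 mm of the spot's middle) (distance between rod_tip and tile4_spot below 0.017 m and contact force between rod and tile4 above 0.2 N and x of tile4_center in the frame of clamp between 0.085 and 0.115 m), for 0.06 s.
5. the rod lies on its mat again, let go (x of rod_grip in the frame of mat between -0.075 and 0.075 m and y of rod_grip in the frame of mat between -0.055 and 0.055 m and z of rod_grip in the frame of mat below 0.024 m and contact force between the fingers and rod below 0.1 N), for 0.2 s.
6. the pawl is lifted well clear (over 0.7 rad), the wheel not yet turned (value of joint pawl above 0.7 rad and value of joint wheel below 0.3 rad), for 0.1 s.
7. the wheel is wound back and the jaw is open (wheel over 1.3 rad) (value of joint wheel above 1.3 rad), for 0.2 s.
8. every tile lies flat on the board, let go (x of tile1_center in the frame of board between -0.085 and 0.085 m and y of tile1_center in the frame of board between -0.09 and 0.09 m and z of each of tile1_center, tile2_center, tile3_center, tile4_center in the frame of board below 0.03 m and angle between the z axis of each of tile1_center, tile2_center, tile3_center, tile4_center and the z axis of board, either way round below 0.12 rad and contact force between the fingers and tile1 below 0.1 N and linear speed of each of tile1, tile2, tile3, tile4 below 0.02 m/s and x of tile2_center in the frame of board between -0.085 and 0.085 m and y of tile2_center in the frame of board between -0.09 and 0.09 m and contact force between the fingers and tile2 below 0.1 N and x of tile3_center in the frame of board between -0.085 and 0.085 m and y of tile3_center in the frame of board between -0.09 and 0.09 m and contact force between the fingers and tile3 below 0.1 N and x of tile4_center in the frame of board between -0.085 and 0.085 m and y of tile4_center in the frame of board between -0.09 and 0.09 m and contact force between the fingers and tile4 below 0.1 N), for 0.2 s.
At the end, for the whole second after the job is handed in: Every tile lies flat (within 0.12 rad) on the board itself, its centre at least 10 mm inside the edges; the rod lies on the mat, its handle's middle within 75 mm (x) and 55 mm (y) of the mat's centre; wheel wound shut (under 0.07 rad), pawl fully down (under 0.1 rad); all let go (all of step 5 and all of step 8 and value of joint wheel below 0.07 rad and value of joint pawl below 0.1 rad); the robot touches nothing.
It fails at once if the hexagon is pushed more than 40 mm from its place (distance of hexagon from where it was at the start of the episode above 0.04 m).
It fails at once if the stone is pushed more than 40 mm from its place (distance of stone from where it was at the start of the episode above 0.04 m).
Of tile1, tile2, tile3, tile4 only 2 to 4 are there at a start; the rules pass over those that are not, and their reading is None.
At some moment in a run one of rod may be knocked a few centimetres aside while the robot is not near it.
Once in a run the grip may slacken for a moment while it holds something.
It also fails if it takes over 210 s, if anything falls off the work surface, if the arm or the gripper's body presses on something with over 40 N, if the wrist force passes 120 N, or if a joint passes its speed limit or range.

### The arm

A 6-joint arm with a two-finger parallel gripper is mounted at the origin on the work surface. World frame = base frame: x ahead of the robot, y to its left, z up, the work surface at z = 0. Lengths are in m, angles in rad, forces in N, time in s.
With the tool pointing down it reaches from about 0.325 to 0.775 m from the base axis. Payload 5.5 kg.
Tool frame: the origin (TCP) lies midway between the tips of the shut fingers; the grasp point (between the pads) lies bot.tcp_to_grasp behind it (bot.tcp_to_grasp is the distance from the TCP to the grasp point, in m); z points along the fingers, y is the direction in which the jaws open and shut (so a half turn about z gives the same grasp; the last joint's range is limited). The gripper opens to 85 mm and grips with 20 to 120 N. Pads are 22 mm wide; open, the fingers measure 114 mm over their backs; the gripper's body (76 mm by 85 mm) begins 54 mm behind the grasp point. The pads swing forward as they close: fully open they stand 13 mm farther back than shut.
Start: joints at [-0.057, 0.091, 1.231, -0, 1.82, -0.057], TCP at [0.6, -0, 0.231] pointing down, gripper open.
Joint ranges: [-2.87, 2.87], [-0.86, 2.18], [0.17, 2.46], [-1.51, 4.65], [0.06, 2.69], [-2.65, 2.65]. Speed limits (rad/s): [2.57, 2.57, 3.01, 3.14, 3.14, 3.14].

### API

Orientations are given as a rotation vector (axis times angle).
In Python, from cell import bot gives the robot as it stands.
- The arm moves only by the shell command python3 -m crank 'ROWS' [FORCE]. ROWS is a JSON object of lists of equal length, an entry for each row: "delta_pos": the shift along the tool's x, y, z each as a share of 0.1 m, from -1 to 1, a list of three; "twist": the turn, a rotation vector about the tool's x, y, z each as a share of pi rad, from -1 to 1, a list of three; "gripper": the opening, from -1 (shut) to 1 (fully open). In form: {"delta_pos": [[x, y, z], ...], "twist": [[wx, wy, wz], ...], "gripper": [gripper, ...]}. A call has exactly 5 rows; each row is the pose to reach, as a shift and turn from the pose commanded when the call began, along the tool's axes at that moment, turning the shorter way round; what a row does not reach only later rows make up. A row lasts 1/10 s, in which the tool goes at most 50 mm and 8.59 degrees, less where a joint would pass 70% of its speed; a pose out of reach is approached as far as the arm can. A call with a number of a shift or a turn outside -1 to 1 is refused whole. A call with a gripper value outside its range is refused whole. The fingers move at their own pace and stop on an object; FORCE is the grip in N (left out, the last holds). Time passes only in rows, so rows that repeat a pose let the fingers close, or fill a call up. It gives the time, the measured TCP pose, the force and the opening at its end, in the units of the state.
- bot.read_state(): the state, without advancing time (a new reading comes with each control period).
- bot.snapshot(name): name is "scene" or "side" or "wrist"; returns the picture (480x640x3 uint8, red, green, blue); there is no depth.
- bot.camera_info(name): a dict with "mtx" (3x3 intrinsics, pixels), "dist_coeffs" ([k1, k2, p1, p2, k3] as OpenCV has them; the pictures are not rectified), "R" (3x3) and "t" (3): a world point X has camera coordinates R X + t; the wrist camera has in their place "hand_eye" (4x4, takes a point from camera to tool coordinates, whose origin is the TCP and whose axes are the flange's). Camera axes: x right, y down, z forward; pixel columns grow to the right and rows downward; lengths in m; the calibration is good to about 2 mm. A picture is of the moment at which its call begins: read the wrist's pose just before it. camera_info takes no time and is no camera call.
- bot.close_job(): hands the job in, once; it reports no verdict.
Trained networks look in the newest picture that a camera, given by its name, has taken for a name from the list of things; names that differ only in an ending like _2 or _b are one class to them, and where a whole thing is asked for, a point or a joint stands for the part that bears it (a point fixed in the world has none). Each returns a list of dicts, best first, with "confidence" (0 to 1); they miss things now and then, are a little off and sometimes report something else, mostly with a low value. They report only what shows in the picture. A call takes as long as a camera call.
- bot.recognise(camera, query): "location" ([column, row] in pixels, amid what is visible of it).
- bot.trace(camera, query): "region" (480x640 bool, what is visible of it) and "location" ([column, row] in pixels, amid what is visible of it).
The state is a dict: "clock": time; "joint_pos": joint angles; "qd": joint speeds; "joint_efforts": joint torques, N m; "eef_pos": TCP position; "orientation": TCP orientation; "wrist_force": force on the tool from outside, world axes, zero at the start; "torque": the same for the moment, N m; "grip_width": finger opening in m.
Only numpy, scipy, OpenCV 4.12 (cv2) and the standard library are available. Lean on these libraries where they do the work, as an engineer would, in place of code of your own. Each camera call takes 0.05 s, during which the arm holds its last target.

## Working session

There is one attempt and no reset: what is moved stays moved. The work goes in short steps, Python scripts to look and compute and a shell command to move; the robot and the scene stay as the last step left them, time stands still between calls to the robot, and variables do not carry over. Pictures are saved under pics/ and viewed, and the job is handed in when it is done.

I'll start by looking at the scene.

```bash
ls -la; mkdir -p pics
python3 - <<'E'
from cell import bot
import cv2, numpy as np
print(bot.read_state()); print(bot.tcp_to_grasp)
for n in ("scene","side","wrist"):
    im=bot.snapshot(n); cv2.imwrite(f"pics/{n}0.png",im[:,:,::-1])
    print(n,bot.camera_info(n))
E
```

```text
total 12
drwxr-xr-x  3 agent agent 4096 Dec  7 08:10 .
drwxr-xr-x 23 root  root  4096 Dec  7 08:10 ..
drwxr-xr-x  2 agent agent 4096 Dec  7 08:10 pics
{'clock': 0.0, 'joint_pos': array([-5.67098099e-02,  9.18506726e-02,  1.23188354e+00, -3.34631535e-05,
        1.81983125e+00, -5.67230339e-02]), 'qd': array([-0.00066852, -0.00110914,  0.00189487, -0.00167723, -0.00054302,
       -0.0018171 ]), 'joint_efforts': array([ 1.92109423e-03, -4.58737707e+01, -4.18019521e+01,  2.08830479e-04,
        1.19483890e-02, -1.60596358e-05]), 'eef_pos': array([ 5.99705983e-01, -2.03874896e-06,  2.30157117e-01]), 'orientation': array([-2.22040995e+00, -2.22042107e+00,  2.10054487e-03]), 'wrist_force': array([-0.49262902, -0.85850657, -0.25181275]), 'torque': array([-0.04572325,  0.00921461, -0.04373018]), 'grip_width': 0.0853858100379126}
0.0187
scene {'mtx': array([[563.7988448 ,   0.        , 324.44987436],
       [  0.        , 563.7988448 , 235.36024514],
       [  0.        ,   0.        ,   1.        ]]), 'dist_coeffs': array([-0.08641435,  0.        ,  0.        ,  0.        ,  0.        ]), 'R
[... 574 characters left out ...]
93452,  0.8518642 , -0.52118154]]), 't': array([-0.52474261,  0.09821327,  1.11897437])}
wrist {'mtx': array([[343.58043044,   0.        , 317.25841583],
       [  0.        , 343.58043044, 237.89960254],
       [  0.        ,   0.        ,   1.        ]]), 'dist_coeffs': array([-0.04155234,  0.        ,  0.        ,  0.        ,  0.        ]), 'hand_eye': array([[-1.00553284e-03, -9.45505932e-01, -3.25603318e-01,
         8.29721650e-02],
       [ 9.99999393e-01, -8.04409710e-04, -7.52320582e-04,
         9.13429846e-04],
       [ 4.49405102e-04, -3.25603877e-01,  9.45506168e-01,
        -1.42397897e-01],
       [ 0.00000000e+00,  0.00000000e+00,  0.00000000e+00,
         1.00000000e+00]])}
```

View pics/scene0.png

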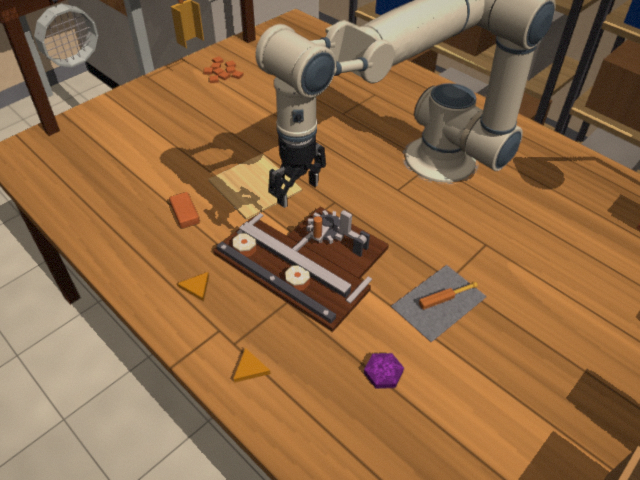

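View pics/side0.png

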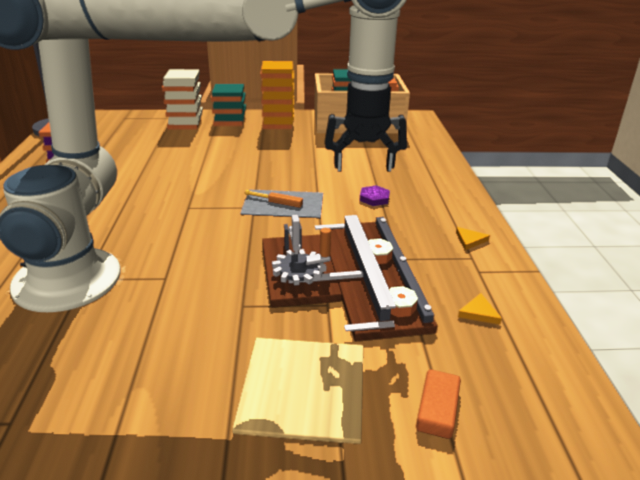

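View pics/wrist0.png

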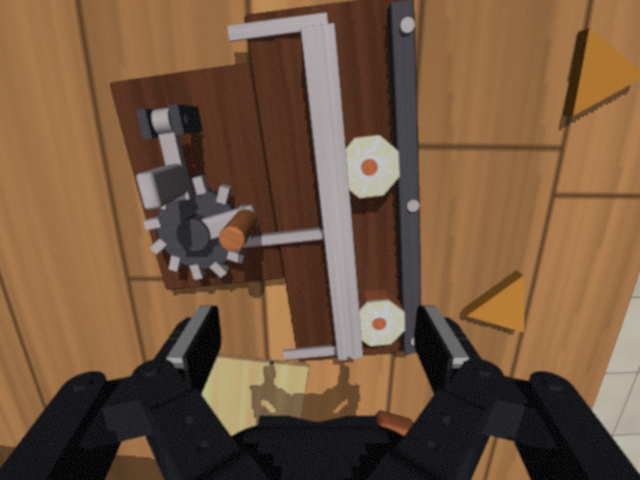

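```bash
cat > h.py <<'E'
from cell import bot
import cv2, numpy as np
from scipy.spatial.transform import Rotation as Ro
def cam(n,st=None):
    c=bot.camera_info(n)
    if n!="wrist": return c["mtx"],c["dist_coeffs"],c["R"],c["t"]
    st=st or bot.read_state()
    T=np.eye(4);T[:3,:3]=Ro.from_rotvec(st["orientation"]).as_matrix();T[:3,3]=st["eef_pos"]
    M=np.linalg.inv(T@c["hand_eye"])
    return c["mtx"],c["dist_coeffs"],M[:3,:3],M[:3,3]
def ray(C,px):
    K,d,R,t=C
    u=cv2.undistortPoints(np.array(px,float).reshape(-1,1,2),K,d).reshape(-1,2)
    o=-R.T@t; v=np.c_[u,np.ones(len(u))]@R
    return o,v/np.linalg.norm(v,axis=1,keepdims=True)
def atz(C,px,z):
    o,v=ray(C,px); return o+v*((z-o[2])/v[:,2])[:,None]
def proj(C,X):
    K,d,R,t=C
    return cv2.projectPoints(np.array(X,float).reshape(-1,1,3),cv2.Rodrigues(R)[0],t,K,d)[0].reshape(-1,2)
def tri(obs):
    A=np.zeros((3,3));b=np.zeros(3)
    for C,px in obs:
        o,v=ray(C,px);P=np.eye(3)-np.outer(v[0],v[0]);A+=P;b+=P@o
    X=np.linalg.solve(A,b)
    return X,[np.linalg.norm(np.cross(X-o,v[0])) for o,v in (ray(C,p) for C,p in obs)]
def snap(n,name=None):
    st=bot.read_state();im=bot.snapshot(n)
    if name: cv2.imwrite("pics/"+name,im[:,:,::-1])
    return im,cam(n,st)
E
python3 - <<'E'
from h import *
C={n:cam(n) for n in("scene","side","wrist")}
for q in ["rod_grip","rod_tip","mat","board","hexagon","stone","crank_grip","pawl_tab","pawl_hinge","wheel","tile1_spot","tile2_spot","tile3_spot","tile4_spot"]:
    for n in C:
        r=bot.recognise(n,q)
        print(q,n,[(np.round(x["location"]).astype(int).tolist(),round(x["confidence"],2)) for x in r][:4])
print(bot.read_state()["clock"])
E
```

```text
rod_grip scene [([443, 298], 0.64), ([348, 229], 0.61), ([316, 261], 0.56)]
rod_grip side [([281, 200], 0.63)]
rod_grip wrist [([369, 164], 0.69)]
rod_tip scene [([443, 295], 0.74), ([347, 227], 0.55)]
rod_tip side [([277, 198], 0.74), ([350, 277], 0.28)]
rod_tip wrist [([333, 196], 0.46)]
mat scene [([436, 302], 0.56)]
mat side [([284, 204], 0.64), ([304, 260], 0.3), ([294, 235], 0.23), ([438, 403], 0.2)]
mat wrist []
board scene [([249, 182], 0.97)]
board side [([303, 395], 0.75)]
board wrist [([250, 389], 0.58), ([299, 165], 0.21)]
hexagon scene [([383, 372], 0.84), ([297, 254], 0.73), ([186, 212], 0.48)]
hexagon side [([375, 196], 0.83)]
hexagon wrist [([294, 164], 0.69)]
stone scene [([186, 210], 0.86), ([436, 299], 0.2)]
stone side [([440, 403], 0.65)]
stone wrist [([394, 423], 0.94)]
crank_grip scene [([318, 227], 0.62)]
crank_grip side [([325, 238], 0.56)]
crank_grip wrist [([237, 231], 0.58)]
pawl_tab scene [([343, 230], 0.57)]
pawl_tab side [([296, 235], 0.77), ([402, 303], 0.69), ([439, 400], 0.6)]
pawl_tab wrist [([164, 178], 0.68)]
pawl_hinge scene [([318, 259], 0.79)]
pawl_hinge side [([350, 276], 0.81)]
pawl_hinge wrist [([296, 166], 0.61)]
wheel scene [([323, 228], 0.76), ([187, 208], 0.46)]
wheel side [([303, 261], 0.62)]
wheel wrist [([205, 228], 0.74)]
tile1_spot scene []
tile1_spot side []
tile1_spot wrist [([293, 164], 0.52)]
tile2_spot scene [([298, 277], 0.85)]
tile2_spot side [([382, 249], 0.94), ([295, 235], 0.7)]
tile2_spot wrist [([372, 162], 0.67)]
tile3_spot scene []
tile3_spot side []
tile3_spot wrist [([394, 424], 0.2)]
tile4_spot scene [([244, 243], 0.8), ([344, 230], 0.61)]
tile4_spot side [([402, 302], 0.72)]
tile4_spot wrist [([381, 315], 0.6)]
2.25
```

Run:
```python
from h import *
from scipy import ndimage
C={n:cam(n) for n in("scene","side","wrist")}
ims={n:cv2.imread(f"pics/{n}0.png") for n in C}
seeds={"t2":{"scene":(297,274),"side":(379,246),"wrist":(370,167)},"t4":{"scene":(244,242),"side":(402,297),"wrist":(380,323)}}
for k,s in seeds.items():
    obs=[]
    for n,(c,r) in s.items():
        im=ims[n].astype(int);m=(im[...,2]-im[...,0]>60)&(im[...,2]>120)
        w=12; sub=np.zeros_like(m);sub[r-w:r+w,c-w:c+w]=m[r-w:r+w,c-w:c+w]
        lab,k2=ndimage.label(sub); l=[lab==i for i in range(1,k2+1)]
        l=[(np.hypot(*(np.array(ndimage.center_of_mass(a))-[r,c])),a) for a in l if a.sum()>5]
        a=min(l,key=lambda z:z[0])[1]; cy,cx=ndimage.center_of_mass(a)
        print(k,n,(round(cx,1),round(cy,1)),a.sum(),atz(C[n],(cx,cy),0.046)[0].round(4)); obs.append((C[n],(cx,cy)))
    print(k,*[np.round(z,4) for z in tri(obs)])
for n,(x0,y0,x1,y1,f) in {"scene":(200,200,400,340,4),"side":(230,180,450,345,3.6),"wrist":(100,0,430,370,2.2)}.items():
    cv2.imwrite(f"pics/{n}0z.png",cv2.resize(ims[n][y0:y1,x0:x1],None,fx=min(f,800/(x1-x0),600/(y1-y0)),fy=min(f,800/(x1-x0),600/(y1-y0)),interpolation=cv2.INTER_CUBIC))
```

```text
t2 scene (np.float64(296.9), np.float64(274.1)) 30 [0.6477 0.0407 0.046 ]
t2 side (np.float64(377.8), np.float64(245.8)) 20 [0.6479 0.0427 0.046 ]
t2 wrist (np.float64(368.9), np.float64(166.8)) 196 [0.6495 0.0411 0.046 ]
t2 [0.6484 0.0413 0.047 ] [0.0001 0.0008 0.0009]
t4 scene (np.float64(243.6), np.float64(240.9)) 27 [ 0.6676 -0.13    0.046 ]
t4 side (np.float64(401.0), np.float64(295.3)) 30 [ 0.6681 -0.127   0.046 ]
t4 wrist (np.float64(378.9), np.float64(323.6)) 120 [ 0.6689 -0.1304  0.046 ]
t4 [ 0.6681 -0.129   0.0476] [0.0002 0.0006 0.0005]
```

View pics/scene0z.png

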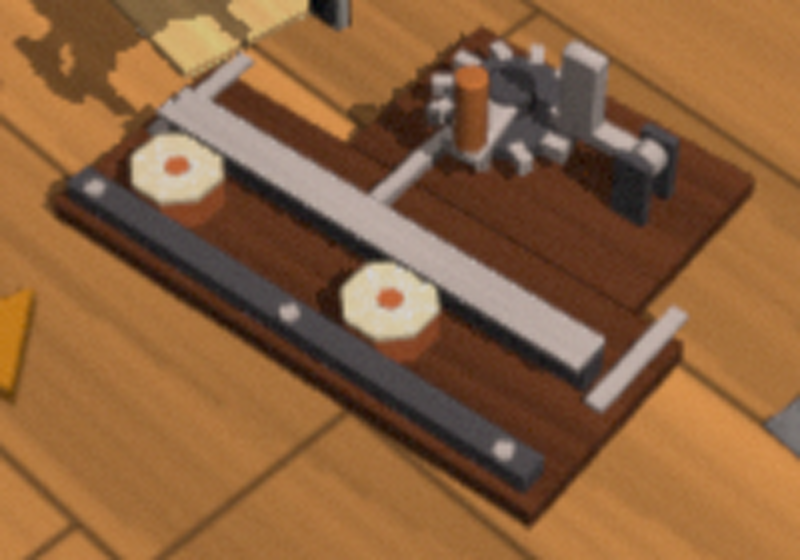

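View pics/side0z.png

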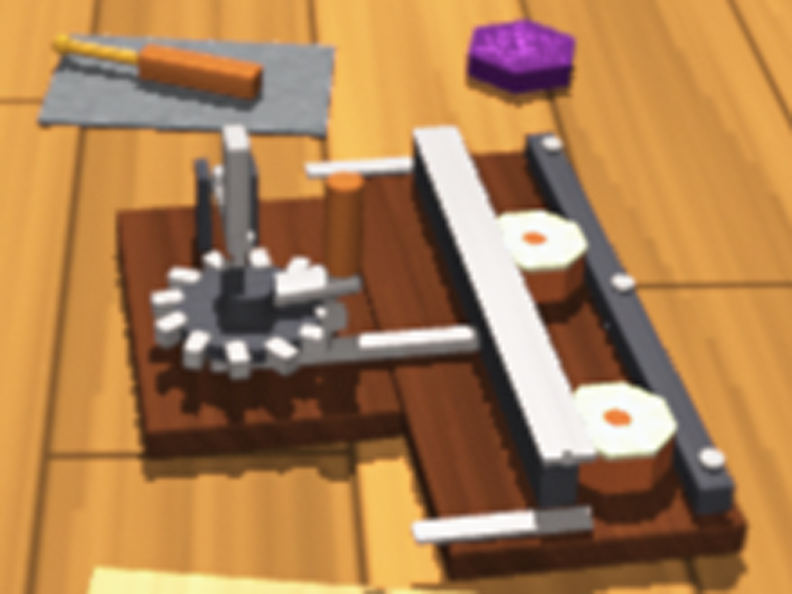

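View pics/wrist0z.png

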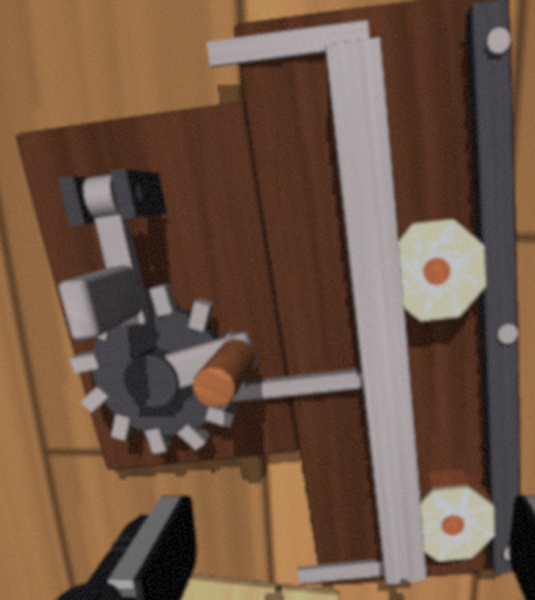

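Run:
```python
from h import *
from scipy.optimize import least_squares
C={n:cam(n) for n in("scene","side","wrist")}
f={"scene":(200,200,4),"side":(230,180,3.6),"wrist":(100,0,600/370)}
def px(n,c,r): x0,y0,s=f[n]; return (x0+(c+.5)/s-.5,y0+(r+.5)/s-.5)
g=[(C[n],px(n,*p)) for n,p in (("scene",(471,72)),("side",(345,182)),("wrist",(216,390)))]
print("grip top tri",*[np.round(z,4) for z in tri(g)])
t=[(C[n],px(n,*p)) for n,p in (("scene",(584,52)),("side",(235,133)))]
print("tab top tri",*[np.round(z,4) for z in tri(t)])
print("tab wrist at .122",atz(C["wrist"],px("wrist",80,308),.122).round(4))
sc=[[("scene",(95,187)),("side",(711,458)),],[("scene",(289,312)),("side",(622,283)),("wrist",(508,334))],[("scene",(504,450)),("side",(551,144)),("wrist",(498,40))]]
for s in sc: print("screw",*[np.round(z,4) for z in tri([(C[n],px(n,*p)) for n,p in s])],[atz(C[n],px(n,*p),.04)[0].round(4) for n,p in s])
# jaw top ends
for nm,s in (("jaw -y outer",[("scene",(178,92))]),):pass
def cl(p,X): 
    c,s_=np.cos(p[2]),np.sin(p[2]); return np.array([p[0]+c*X[0]-s_*X[1],p[1]+s_*X[0]+c*X[1],X[2]])
G=np.array([-.075+.055*np.cos(.17),.055*np.sin(.17),.117])
obs=[(G,o) for o in g]+[((-.075,.055,.122),o) for o in t]
T2=(.6485,.0412); T4=(.6682,-.1295)
def res(p):
    r=[]
    for X,(c,q) in obs: r+=list((proj(c,cl(p,X))[0]-q)*.0015/(1 if c is not C["wrist"] else 1.5))
    r+=list((cl(p,(.1,.0425,.046))[:2]-T2)); r+=list((cl(p,(.1,-.1275,.046))[:2]-T4))
    return np.array(r)*1000
s=least_squares(res,[.55,0,.1],x_scale=[.01,.01,.01]); p=s.x; print(p, s.fun.round(1))
for k,X in dict(tab=(-.075,.055,.108),hinge=(-.075,.105,.06),axis=(-.075,0,.095),grip=(G[0],G[1],.095)).items(): print(k,cl(p,X).round(4))
```

```text
grip top tri [ 0.532  -0.0076  0.1171] [0.002  0.0007 0.0017]
tab top tri [0.4729 0.033  0.1238] [0.0005 0.0005]
tab wrist at .122 [[0.4752 0.0345 0.122 ]]
screw [ 0.7122 -0.1555  0.0408] [0.0001 0.0001] [array([ 0.712 , -0.1562,  0.04  ]), array([ 0.7124, -0.1545,  0.04  ])]
screw [0.6948 0.0028 0.041 ] [0.0008 0.0007 0.0013] [array([0.6939, 0.0029, 0.04  ]), array([0.6944, 0.0037, 0.04  ]), array([0.6963, 0.0019, 0.04  ])]
screw [0.6767 0.1623 0.0404] [0.0006 0.0006 0.0011] [array([0.6759, 0.1624, 0.04  ]), array([0.6762, 0.1624, 0.04  ]), array([0.6779, 0.1621, 0.04  ])]
[ 0.5542473  -0.01379198  0.11679402] [-0.7  1.3  0.3 -0.7 -1.7 -0.5 -0.4  0.4  0.7  1.7  0.1 -1.1  0.2  0.7]
tab [0.4733 0.0321 0.108 ]
hinge [0.4675 0.0818 0.06  ]
axis [ 0.4798 -0.0225  0.095 ]
grip [ 0.5325 -0.007   0.095 ]
```

Run:
```python
from h import *
ims={n:cv2.imread(f"pics/{n}0.png") for n in("scene","side","wrist")}
for n,a,(x0,y0,x1,y1) in (("scene","mat",(380,250,500,350)),("side","mat",(230,175,340,230)),("scene","board",(200,140,310,225)),("side","board",(220,325,470,450))):
    f=min(800/(x1-x0),600/(y1-y0)); print(n,a,f)
    cv2.imwrite(f"pics/{n}_{a}.png",cv2.resize(ims[n][y0:y1,x0:x1],None,fx=f,fy=f,interpolation=cv2.INTER_CUBIC))
```

```text
scene mat 6.0
side mat 7.2727272727272725
scene board 7.0588235294117645
side board 3.2
```

View pics/scene_mat.png

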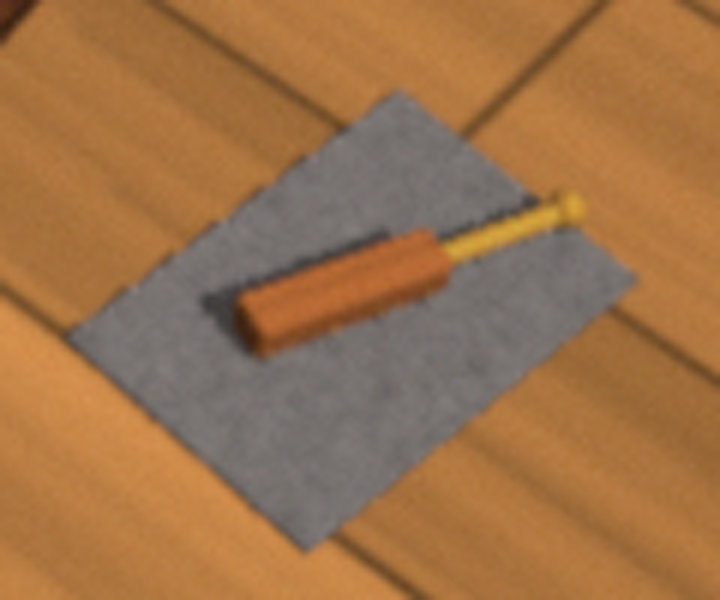

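View pics/side_mat.png

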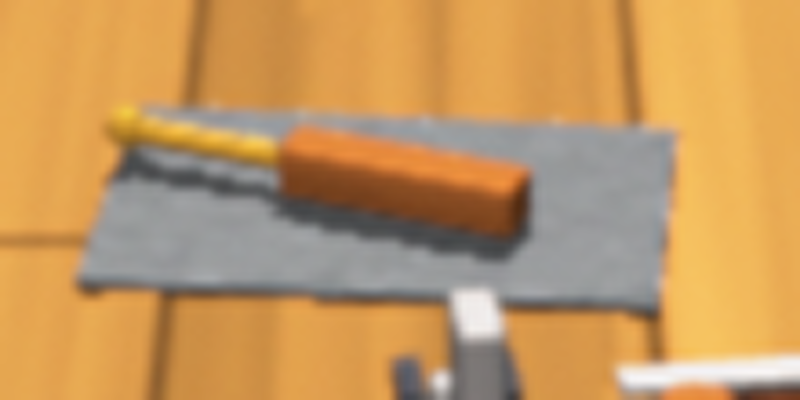

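View pics/side_board.png

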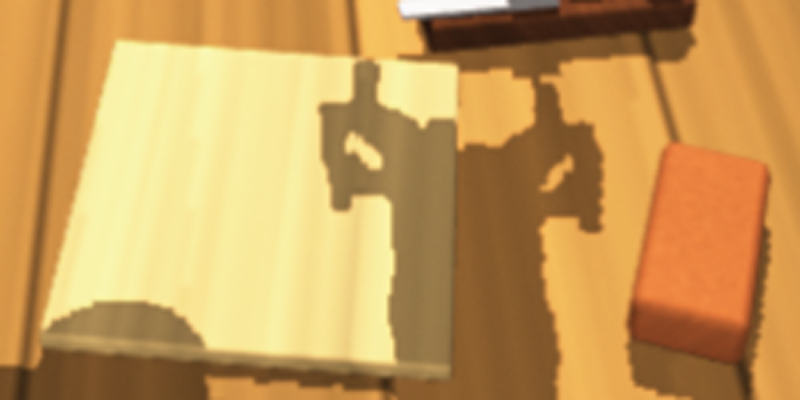

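View pics/scene_board.png

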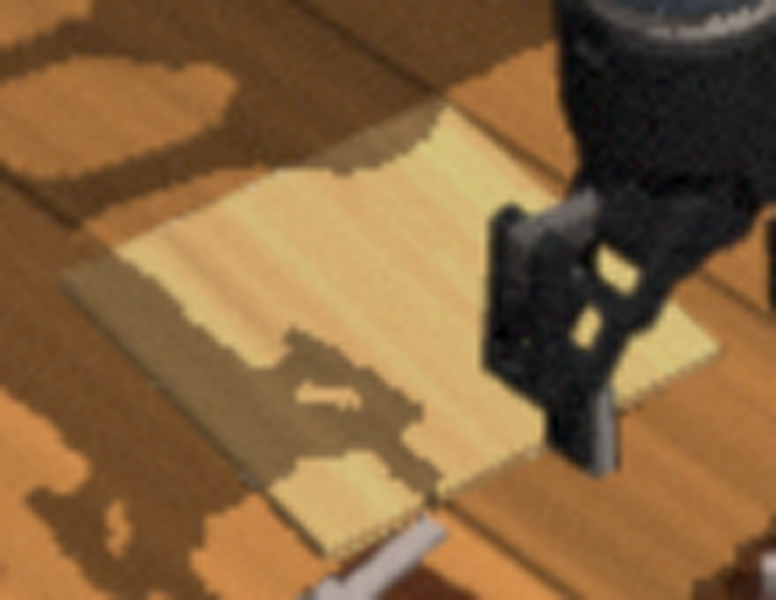

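Run:
```python
from h import *
C={n:cam(n) for n in("scene","side")}
def px(o,p): x0,y0,s=o; return (x0+(p[0]+.5)/s-.5,y0+(p[1]+.5)/s-.5)
sm=(380,250,6.);dm=(230,175,800/110);sb=(200,140,776/110);db=(220,325,3.2)
print("mat scene",atz(C["scene"],[px(sm,p) for p in((398,90),(637,280),(306,551),(70,335))],.004).round(4).tolist())
print("mat side",atz(C["side"],[px(dm,p) for p in((130,105),(78,285),(660,305),(677,130))],.004).round(4).tolist())
print("board scene",atz(C["scene"],[px(sb,p) for p in((440,103),(718,348),(330,553),(65,280))],.010).round(4).tolist())
print("board side",atz(C["side"],[px(db,p) for p in((118,40),(458,65),(452,368),(42,340))],.010).round(4).tolist())
for nm,a,b in (("tip",(570,210),(122,124)),("handle tipend top mid",(432,246),(290,147)) ,("handle butt top mid",(252,308),(517,187))):
    print(nm,*[np.round(z,4) for z in tri([(C["scene"],px(sm,a)),(C["side"],px(dm,b))])])
# handle top at z=.024: scene corners
print("handle top scene",atz(C["scene"],[px(sm,p) for p in((415,231),(450,262),(262,328),(238,296))],.024).round(4).tolist())
print("handle top side",atz(C["side"],[px(dm,p) for p in((305,128),(282,165),(503,205),(528,175))],.024).round(4).tolist())
print(bot.read_state()["clock"])
```

```text
mat scene [[0.3377, 0.261, 0.004], [0.3513, 0.3897, 0.004], [0.5488, 0.3699, 0.004], [0.5339, 0.2425, 0.004]]
mat side [[0.3482, 0.3902, 0.004], [0.3393, 0.2568, 0.004], [0.5361, 0.2409, 0.004], [0.5484, 0.3686, 0.004]]
board scene [[0.378, -0.3895, 0.01], [0.4029, -0.1943, 0.01], [0.5886, -0.2159, 0.01], [0.5625, -0.4121, 0.01]]
board side [[0.4024, -0.1946, 0.01], [0.5884, -0.219, 0.01], [0.5636, -0.4156, 0.01], [0.3776, -0.3947, 0.01]]
tip [0.3487 0.353  0.015 ] [0.0005 0.0005]
handle tipend top mid [0.4091 0.3249 0.0208] [0.0003 0.0003]
handle butt top mid [0.4874 0.2923 0.0227] [0.0016 0.0016]
handle top scene [[0.4099, 0.3166, 0.024], [0.4128, 0.3358, 0.024], [0.4914, 0.3016, 0.024], [0.4857, 0.2854, 0.024]]
handle top side [[0.4145, 0.3328, 0.024], [0.4073, 0.305, 0.024], [0.4836, 0.2752, 0.024], [0.4925, 0.2968, 0.024]]
2.25
```

```bash
cat >> h.py <<'E'
def orient(az,pitch=0.,roll=0.):
    """tool z down, tool x at azimuth az (rad); then pitch about tool y, roll about tool x (rad)"""
    x=np.array([np.cos(az),np.sin(az),0]);z=np.array([0,0,-1.]);y=np.cross(z,x)
    return np.c_[x,y,z]@Ro.from_euler("YX",[pitch,roll]).as_matrix()
def to(p,R,grasp=False,off=None):
    """print the shift/turn still to go, in the units of the moves"""
    st=bot.read_state(); p=np.array(p,float)
    if grasp: p=p+R[:,2]*bot.tcp_to_grasp
    R0=Ro.from_rotvec(st["orientation"]).as_matrix()
    d=R0.T@(p-st["eef_pos"])/.1; w=Ro.from_matrix(R0.T@R).as_rotvec()/np.pi
    n=max(np.abs(d).max(),np.linalg.norm(w)*180/40,np.linalg.norm(d)*100/240)
    print("t=%.2f tcp"%st["clock"],st["eef_pos"].round(4),"F",st["wrist_force"].round(1),"w %.4f"%st["grip_width"],"j",st["joint_pos"].round(2))
    print("go d",d.round(3),"w",w.round(4),"calls %.2f"%n)
    return d,w,n
def at():
    st=bot.read_state();R=Ro.from_rotvec(st["orientation"]).as_matrix()
    print("tcp",st["eef_pos"].round(4),"R",R.round(3).tolist())
    return st["eef_pos"],R
E
python3 - <<'E'
from h import *
d,w,n=to([.45,.309,.19],orient(np.radians(157)))
E
```

```text
t=2.25 tcp [0.6    0.     0.2313] F [-0.4 -0.7 -0.2] w 0.0851 j [-0.06  0.09  1.23  0.    1.82 -0.06]
go d [ 3.09  -1.5    0.413] w [-0.     -0.     -0.3722] calls 3.09
```

```bash
python3 -m crank '{"delta_pos":[[0.2,-0.1,0],[0.4,-0.2,0],[0.6,-0.3,0],[0.8,-0.4,0],[1,-0.5,0]],"twist":[[0,0,0],[0,0,0],[0,0,0],[0,0,0],[0,0,0]],"gripper":[1,1,1,1,1]}' 60; python3 -m crank '{"delta_pos":[[0.2,-0.1,0],[0.4,-0.2,0],[0.6,-0.3,0],[0.8,-0.4,0],[1,-0.5,0]],"twist":[[0,0,-0.04],[0,0,-0.08],[0,0,-0.12],[0,0,-0.16],[0,0,-0.2]],"gripper":[1,1,1,1,1]}'
python3 - <<'E'
from h import *
d,w,n=to([.45,.309,.19],orient(np.radians(157)))
E
```

```text
clock: 2.75
eef_pos: [0.5496, 0.1007, 0.2313]
orientation: [2.222, 2.221, 0.0]
wrist_force: [1.0, -0.3, 0.0]
grip_width: 0.0857
clock: 3.25
eef_pos: [0.4995, 0.2008, 0.2314]
orientation: [1.419, 2.803, 0.0]
wrist_force: [-0.2, -0.6, -0.4]
grip_width: 0.0852
t=3.25 tcp [0.4995 0.2008 0.2314] F [-0.2 -0.6 -0.4] w 0.0852 j [ 0.32 -0.08  1.4   0.    1.82 -0.31]
go d [1.165 0.241 0.414] w [ 1.000e-04  0.000e+00 -1.706e-01] calls 1.17
```

```bash
python3 -m crank '{"delta_pos":[[0.2,0.05,0.08],[0.4,0.1,0.16],[0.6,0.15,0.24],[0.8,0.2,0.32],[1,0.24,0.4]],"twist":[[0,0,-0.04],[0,0,-0.08],[0,0,-0.12],[0,0,-0.16],[0,0,-0.17]],"gripper":[1,1,1,1,1]}'
python3 - <<'E'
from h import *
im,C=snap("wrist","w1.png")
d,w,n=to([.45,.309,.15],orient(np.radians(157)))
E
```

```text
clock: 3.75
eef_pos: [0.4603, 0.2958, 0.191]
orientation: [0.631, 3.077, 0.0]
wrist_force: [0.9, -0.5, -0.9]
grip_width: 0.0856
t=3.80 tcp [0.4585 0.298  0.1893] F [-1.3  1.2 -0.7] w 0.0851 j [ 0.51 -0.05  1.45  0.    1.75 -0.65]
go d [0.12  0.068 0.393] w [-0.0001 -0.001  -0.0004] calls 0.39
```

View pics/w1.png

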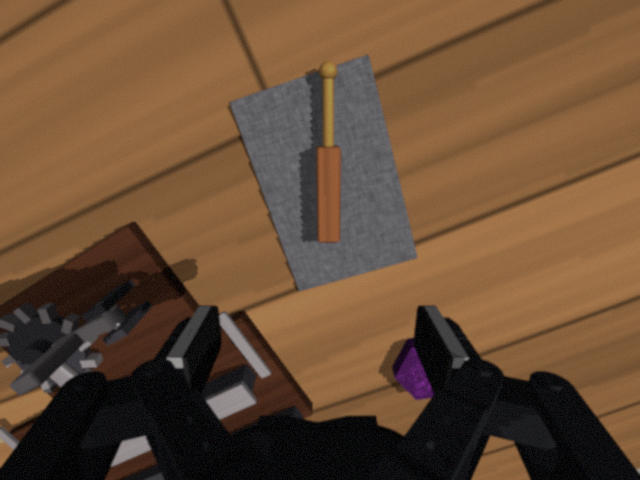

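Run:
```python
from h import *
im,C=snap("wrist"); 
r=bot.trace("wrist","rod_grip")
for x in r[:2]:
    ys,xs=np.nonzero(x["region"]); print(x["confidence"],xs.min(),xs.max(),ys.min(),ys.max(),x["location"])
hsv=cv2.cvtColor(im,cv2.COLOR_RGB2HSV); sub=np.zeros(im.shape[:2],bool); sub[50:260,300:360]=1
h=(hsv[...,1]>120)&(hsv[...,2]>60)&sub
ys,xs=np.nonzero(h); print(ys.min(),ys.max())
for y in range(ys.min(),ys.max(),12): print(y,xs[ys==y].min(),xs[ys==y].max(),end="; ")
print()
print(atz(C,[(328,70)],.014).round(4),atz(C,[(329,147),(329,241)],.024).round(4))
```

```text
0.82 314 340 65 245 [323.2, 175.6]
50 245
50 300 359; 62 300 351; 74 300 335; 86 322 331; 98 322 331; 110 322 331; 122 322 331; 134 322 331; 146 322 331; 158 316 338; 170 316 338; 182 316 338; 194 316 338; 206 316 338; 218 316 338; 230 316 337; 242 317 337; 
[[0.3477 0.3544 0.014 ]] [[0.406  0.3307 0.024 ]
 [0.4861 0.2975 0.024 ]]
```

Run:
```python
from h import *
im,C=snap("wrist"); 
hsv=cv2.cvtColor(im,cv2.COLOR_RGB2HSV); sub=np.zeros(im.shape[:2],bool); sub[60:260,312:345]=1
h=(hsv[...,1]>120)&(hsv[...,2]>60)&sub
w=h.sum(1); rows=np.nonzero(w>17)[0]; print("handle rows",rows.min(),rows.max())
ball=(hsv[...,1]>120)&sub&(hsv[...,0]>15)&(hsv[...,2]>80);
for y in range(60,90,2): print(y,np.nonzero(h[y])[0][[0,-1]] if h[y].any() else None,end=";")
a=atz(C,[(327,rows[rows>100].min()),(327,rows.max())],.024); print(a.round(4),np.linalg.norm(a[1]-a[0]))
print("tip",atz(C,[(327,73)],.014))
c=a.mean(0); print("grip",c, "az",np.degrees(np.arctan2(*(a[0]-a[1])[[1,0]])))
to([c[0],c[1],.06],orient(np.radians(157)))
```

```text
handle rows 60 241
60 [312 344];62 [312 342];64 [312 336];66 [312 335];68 [312 336];70 [312 336];72 [312 336];74 [320 336];76 [321 335];78 [323 333];80 [323 333];82 [323 333];84 [323 333];86 [323 333];88 [323 333];[[0.4073 0.3266 0.024 ]
 [0.4876 0.2927 0.024 ]] 0.08712632666805431
tip [[0.35142995 0.350458   0.014     ]]
grip [0.44745038 0.30965576 0.024     ] az 157.13463856425793
t=3.95 tcp [0.4606 0.295  0.1912] F [-0.4 -0.9  0.3] w 0.0855 j [ 0.51 -0.06  1.45 -0.    1.75 -0.65]
go d [0.179 0.083 1.312] w [-0.0002  0.0001 -0.0022] calls 1.31
```

```bash
python3 -m crank '{"delta_pos":[[0.05,0.02,0.2],[0.1,0.03,0.4],[0.15,0.05,0.6],[0.19,0.07,0.8],[0.19,0.07,0.95]],"twist":[[0,0,0],[0,0,0],[0,0,0],[0,0,0],[0,0,0]],"gripper":[1,1,1,1,1]}'
python3 - <<'E'
from h import *
to([.447,.311,.008],orient(np.radians(157.1)))
E
```

```text
clock: 4.45
eef_pos: [0.4462, 0.3083, 0.0955]
orientation: [0.639, 3.076, -0.0]
wrist_force: [-0.7, -0.3, -0.3]
grip_width: 0.0854
t=4.45 tcp [0.4462 0.3083 0.0955] F [-0.7 -0.3 -0.3] w 0.0854 j [ 0.54 -0.05  1.61 -0.    1.58 -0.62]
go d [0.003 0.028 0.875] w [-0.0001  0.     -0.0031] calls 0.88
```

```bash
python3 -m crank '{"delta_pos":[[0,0,0.2],[0,0.01,0.4],[0,0.02,0.6],[0,0.03,0.78],[0,0.03,0.87]],"twist":[[0,0,0],[0,0,0],[0,0,0],[0,0,0],[0,0,0]],"gripper":[1,1,1,1,1]}' ; python3 -m crank '{"delta_pos":[[0,0,0],[0,0,0],[0,0,0],[0,0,0],[0,0,0]],"twist":[[0,0,0],[0,0,0],[0,0,0],[0,0,0],[0,0,0]],"gripper":[-1,-1,-1,-1,-1]}' 60;  python3 -m crank '{"delta_pos":[[0,0,0],[0,0,0],[0,0,0],[0,0,0],[0,0,0]],"twist":[[0,0,0],[0,0,0],[0,0,0],[0,0,0],[0,0,0]],"gripper":[-1,-1,-1,-1,-1]}'
```

```text
clock: 4.95
eef_pos: [0.4472, 0.3107, 0.0078]
orientation: [-0.639, -3.075, 0.002]
wrist_force: [-0.0, -0.3, 0.5]
grip_width: 0.0852
clock: 5.45
eef_pos: [0.448, 0.3122, 0.0109]
orientation: [0.637, 3.074, 0.003]
wrist_force: [0.1, -0.2, 1.0]
grip_width: 0.0201
clock: 5.95
eef_pos: [0.448, 0.3122, 0.0107]
orientation: [0.637, 3.075, 0.003]
wrist_force: [0.1, -0.4, 6.1]
grip_width: 0.0203
```

```bash
python3 -m crank '{"delta_pos":[[0,0,-0.1],[0,0,-0.3],[0,0,-0.5],[0,0,-0.75],[0,0,-1]],"twist":[[0,0,0],[0,0,0],[0,0,0],[0,0,0],[0,0,0]],"gripper":[-1,-1,-1,-1,-1]}'
python3 - <<'E'
from h import *
im,C=snap("wrist","w2.png");snap("side","s2.png"); at()
E
```

```text
clock: 6.45
eef_pos: [0.4467, 0.3115, 0.11]
orientation: [-0.637, -3.075, 0.001]
wrist_force: [0.5, 0.5, -1.2]
grip_width: 0.0201
tcp [0.4487 0.3127 0.1139] R [[-0.918, 0.397, 0.006], [0.397, 0.918, 0.004], [-0.004, 0.006, -1.0]]
```

View pics/w2.png

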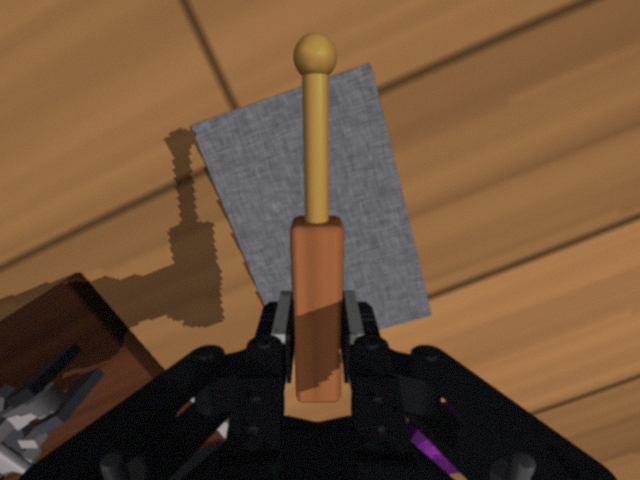

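View pics/s2.png

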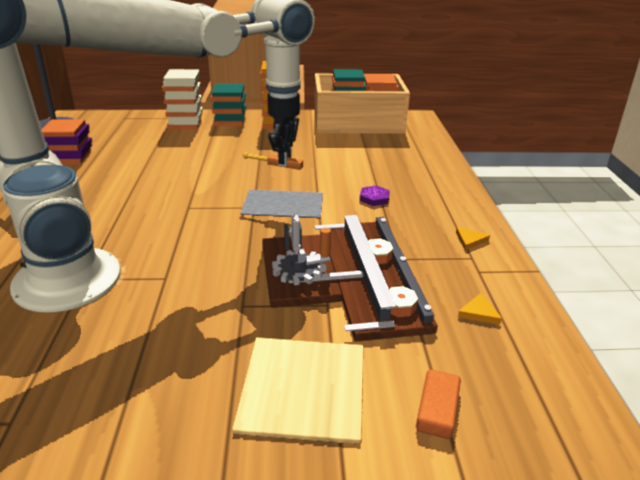

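Run:
```python
from h import *
st=bot.read_state()
c=bot.camera_info("wrist");H=c["hand_eye"]
u=cv2.undistortPoints(np.array([[[315.,56.]]]),c["mtx"],c["dist_coeffs"]).ravel()
v=H[:3,:3]@np.r_[u,1];o=H[:3,3]
for z in(-.006,-.003,0): print(z,(o+v*(z-o[2])/v[2]).round(4), np.linalg.norm(v*(z-o[2])/v[2]))
im,Cs=snap("scene","sc3.png");im2,Cd=snap("side")
def ball(im,box):
    x0,y0,x1,y1=box;hsv=cv2.cvtColor(im,cv2.COLOR_RGB2HSV)[y0:y1,x0:x1]
    return hsv
cv2.imwrite("pics/sc3z.png",cv2.resize(im[200:300,360:500,::-1],None,fx=5,fy=5,interpolation=cv2.INTER_CUBIC))
cv2.imwrite("pics/sd3z.png",cv2.resize(im2[120:190,220:330,::-1],None,fx=7,fy=7,interpolation=cv2.INTER_CUBIC))
at()
```

```text
-0.006 [ 0.1048 -0.0013 -0.006 ] 0.13818805384440938
-0.003 [ 0.1053 -0.0013 -0.003 ] 0.14122751731593083
0 [ 0.1058 -0.0013  0.    ] 0.1442669807874523
tcp [0.4472 0.3118 0.1094] R [[-0.918, 0.397, 0.001], [0.397, 0.918, 0.0], [-0.0, 0.0, -1.0]]
```

View pics/sc3z.png

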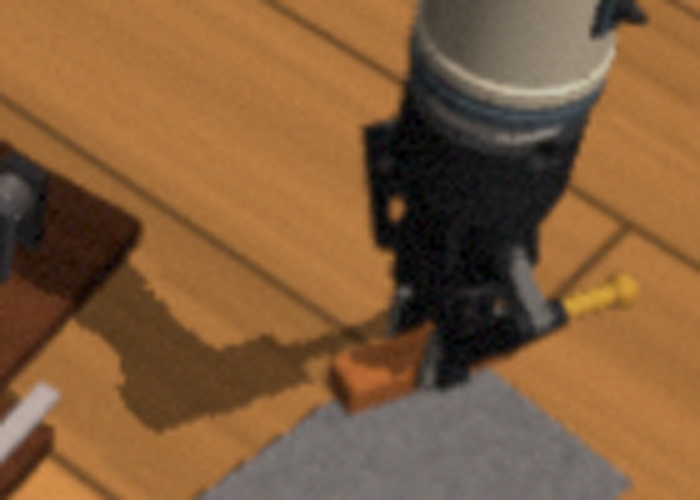

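View pics/sd3z.png

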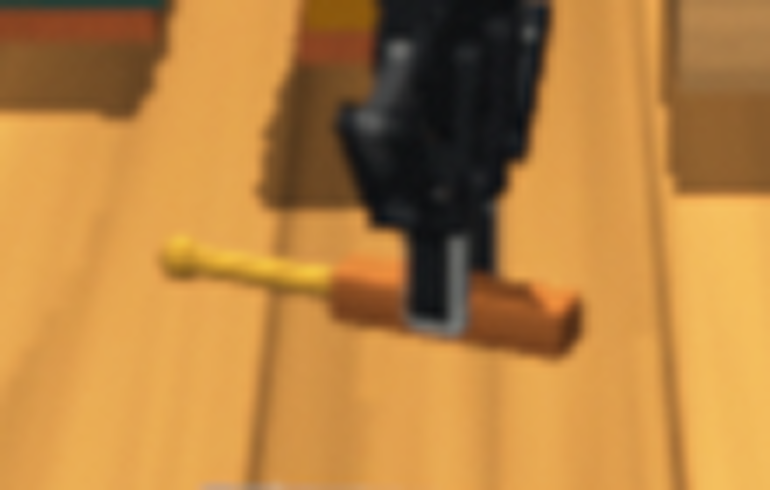

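Run:
```python
from h import *
p,R=at()
X,e=tri([(cam("scene"),(360+625.5/5-.5,200+290.5/5-.5)),(cam("side"),(220+181/7-.5,120+258/7-.5)),(cam("wrist"),(315,56))])
print(X.round(4),np.round(e,4),"tool",(R.T@(X-p)).round(4))
```

```text
tcp [0.4472 0.3118 0.1094] R [[-0.918, 0.397, 0.001], [0.397, 0.918, 0.0], [-0.0, 0.0, -1.0]]
[0.35   0.3531 0.1156] [0.0018 0.0008 0.0011] tool [ 0.1057 -0.0007 -0.0062]
```

```bash
cat >> h.py <<'E'
TIP=np.array([.1053,-.001,-.005])
def tipto(T,az,pitch,tip=TIP):
    R=orient(np.radians(az),np.radians(pitch)); p=np.array(T)-R@tip; print("tcp target",p.round(4)); return to(p,R)
E
python3 - <<'E'
from h import *
tipto([.6485,.0412,.10],157,-30)
E
```

```text
tcp target [0.7351 0.0055 0.1483]
t=6.65 tcp [0.4472 0.3118 0.1094] F [ 1.1  0.1 -1.3] w 0.0207 j [ 0.55 -0.05  1.59  0.    1.6  -0.62]
go d [-3.859 -1.667 -0.389] w [-0.0004 -0.1666 -0.0022] calls 3.86
```

```bash
python3 -m crank '{"delta_pos":[[-0.1,-0.05,-0.2],[-0.3,-0.13,-0.4],[-0.5,-0.22,-0.6],[-0.7,-0.3,-0.75],[-0.9,-0.4,-0.9]],"twist":[[0,0,0],[0,0,0],[0,0,0],[0,0,0],[0,0,0]],"gripper":[-1,-1,-1,-1,-1]}'; python3 -m crank '{"delta_pos":[[-0.2,-0.08,0],[-0.4,-0.17,0],[-0.6,-0.25,0],[-0.8,-0.34,0],[-1,-0.42,0]],"twist":[[0,0,0],[0,0,0],[0,0,0],[0,0,0],[0,0,0]],"gripper":[-1,-1,-1,-1,-1]}';  python3 -m crank '{"delta_pos":[[-0.2,-0.08,0],[-0.4,-0.17,0],[-0.6,-0.25,0],[-0.8,-0.34,0],[-0.95,-0.42,0]],"twist":[[0,-0.03,0],[0,-0.06,0],[0,-0.1,0],[0,-0.13,0],[0,-0.165,0]],"gripper":[-1,-1,-1,-1,-1]}'
python3 - <<'E'
from h import *
tipto([.6485,.0412,.10],157,-30)
E
```

```text
clock: 7.15
eef_pos: [0.5138, 0.2385, 0.1976]
orientation: [-0.636, -3.074, 0.003]
wrist_force: [0.4, -0.0, -0.5]
grip_width: 0.0204
clock: 7.65
eef_pos: [0.5888, 0.1601, 0.1965]
orientation: [-0.636, -3.073, 0.003]
wrist_force: [0.3, 0.7, -0.5]
grip_width: 0.0201
clock: 8.15
eef_pos: [0.6596, 0.0838, 0.1971]
orientation: [0.532, 2.575, -0.144]
wrist_force: [-0.6, -1.6, -0.7]
grip_width: 0.0202
tcp target [0.7351 0.0055 0.1483]
t=8.15 tcp [0.6596 0.0838 0.1971] F [-0.6 -1.6 -0.7] w 0.0202 j [ 0.23 -0.11  1.57 -0.32  1.27 -0.9 ]
go d [-0.629 -0.418  0.922] w [-0.0016 -0.0012 -0.0016] calls 0.92
```

```bash
python3 -m crank '{"delta_pos":[[-0.13,-0.08,0.18],[-0.26,-0.16,0.36],[-0.39,-0.25,0.54],[-0.52,-0.34,0.73],[-0.63,-0.42,0.92]],"twist":[[0,0,0],[0,0,0],[0,0,0],[0,0,0],[0,0,0]],"gripper":[-1,-1,-1,-1,-1]}'
python3 - <<'E'
from h import *
for n in("wrist","scene","side"): snap(n,f"{n}4.png")
tipto([.6485,.0412,.10],157,-30)
E
```

```text
clock: 8.65
eef_pos: [0.7344, 0.0055, 0.147]
orientation: [0.534, 2.58, -0.143]
wrist_force: [-0.2, 0.7, -0.8]
grip_width: 0.0202
tcp target [0.7351 0.0055 0.1483]
t=8.80 tcp [0.7335 0.0053 0.1458] F [0.1 0.5 0.2] w 0.0205 j [ 0.07  0.06  1.49 -0.25  1.14 -1.04]
go d [-0.025  0.008 -0.016] w [-0.0022 -0.0037 -0.0019] calls 0.02
```

View pics/wrist4.png

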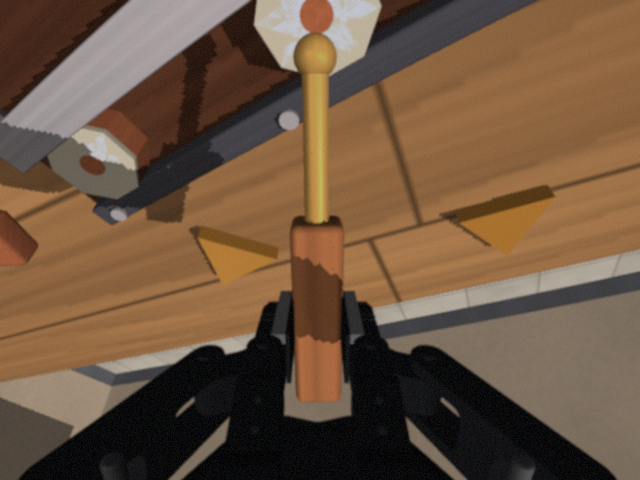

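View pics/scene4.png

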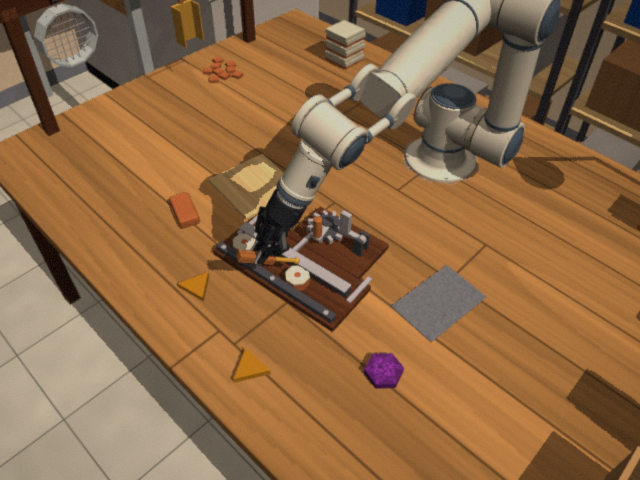

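Run:
```python
from h import *
tipto([.6485,.0412,.060],157,-30)
```

```text
tcp target [0.7351 0.0055 0.1083]
t=8.80 tcp [0.7335 0.0053 0.1458] F [0.1 0.5 0.2] w 0.0205 j [ 0.07  0.06  1.49 -0.25  1.14 -1.04]
go d [0.171 0.009 0.333] w [-0.0022 -0.0037 -0.0019] calls 0.33
```

```bash
python3 -m crank '{"delta_pos":[[0.04,0,0.08],[0.08,0,0.16],[0.13,0,0.24],[0.17,0.01,0.33],[0.17,0.01,0.33]],"twist":[[0,0,0],[0,0,0],[0,0,0],[0,0,0],[0,0,0]],"gripper":[-1,-1,-1,-1,-1]}'
python3 - <<'E'
from h import *
for n in("wrist","side"): snap(n,f"{n}5.png")
tipto([.6485,.0412,.053],157,-30)
E
```

```text
clock: 9.3
eef_pos: [0.7355, 0.0071, 0.1104]
orientation: [0.533, 2.58, -0.143]
wrist_force: [-0.1, 0.2, -1.2]
grip_width: 0.0203
tcp target [0.7351 0.0055 0.1013]
t=9.40 tcp [0.7365 0.0068 0.113 ] F [ 0.8  0.3 -0.1] w 0.0204 j [ 0.07  0.08  1.53 -0.26  1.08 -1.02]
go d [ 0.064 -0.018  0.097] w [-0.0012 -0.0019 -0.0018] calls 0.10
```

View pics/wrist5.png

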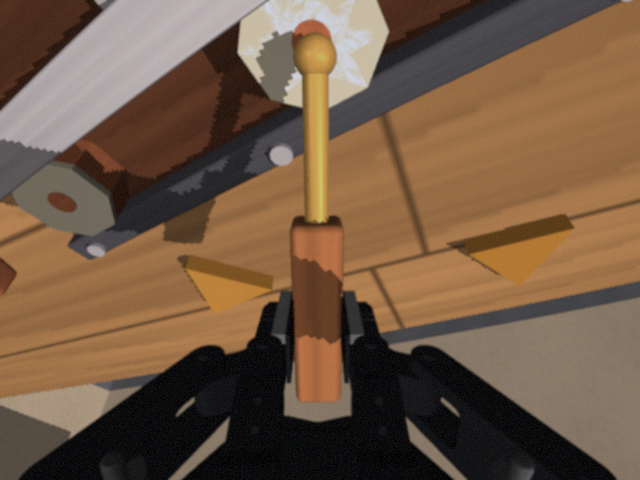

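View pics/side5.png

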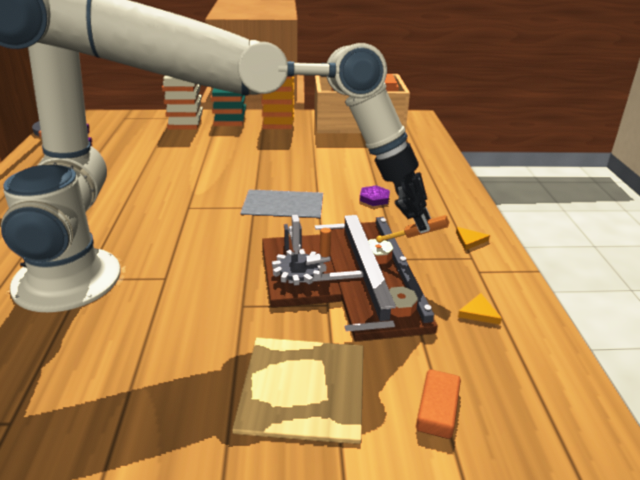

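```bash
cat >> h.py <<'E'
def spotrel(px,gap,tip=TIP,pitch=-30):
    """where a spot seen at px lies from the tip, in the wrist view: along rod azimuth, across(tool y); gap = ball centre above tile"""
    c=bot.camera_info("wrist");H=c["hand_eye"]
    u=cv2.undistortPoints(np.array([[px]],float),c["mtx"],c["dist_coeffs"]).ravel()
    v=H[:3,:3]@np.r_[u,1];o=H[:3,3]
    a=np.radians(-pitch); dn=np.array([np.sin(a),0,np.cos(a)]); fw=np.array([np.cos(a),0,-np.sin(a)])
    P=o+v*(dn@(tip+gap*dn-o))/(dn@v)
    return fw@(P-tip),(P-tip)[1]
E
python3 - <<'E'
from h import *
for g in(.008,.012,.016,.02): print(g,spotrel((313,33),g))
E
```

```text
0.008 (np.float64(0.004902184030441387), np.float64(-0.0010901805922100172))
0.012 (np.float64(0.0036218741381666268), np.float64(-0.0011406083989646668))
0.016 (np.float64(0.0023415642458918364), np.float64(-0.001191036205719317))
0.02 (np.float64(0.0010612543536170351), np.float64(-0.0012414640124739675))
```

```bash
python3 -m crank '{"delta_pos":[[0.03,0,0.015],[0.045,0,0.03],[0.055,0,0.05],[0.06,0,0.065],[0.06,0,0.065]],"twist":[[0,0,0],[0,0,0],[0,0,0],[0,0,0],[0,0,0]],"gripper":[-1,-1,-1,-1,-1]}'
```

```text
clock: 9.9
eef_pos: [0.7348, 0.0074, 0.1045]
orientation: [0.534, 2.576, -0.142]
wrist_force: [0.0, 0.3, -0.5]
grip_width: 0.021
```

```bash
python3 -m crank '{"delta_pos":[[0.01,0,0.02],[0.015,0,0.03],[0.02,0,0.035],[0.02,0,0.035],[0.02,0,0.035]],"twist":[[0,0,0],[0,0,0],[0,0,0],[0,0,0],[0,0,0]],"gripper":[-1,-1,-1,-1,-1]}'
python3 - <<'E'
from h import *
for i in range(3): print(bot.read_state()["wrist_force"].round(1)); snap("wrist","wrist6.png")
E
```

```text
clock: 10.4
eef_pos: [0.7357, 0.0073, 0.1024]
orientation: [0.533, 2.573, -0.141]
wrist_force: [3.4, -2.1, 5.5]
grip_width: 0.0206
[ 3.4 -2.1  5.5]
[ 2.1 -1.9  4.4]
[ 2.  -1.5  5.5]
```

View pics/wrist6.png

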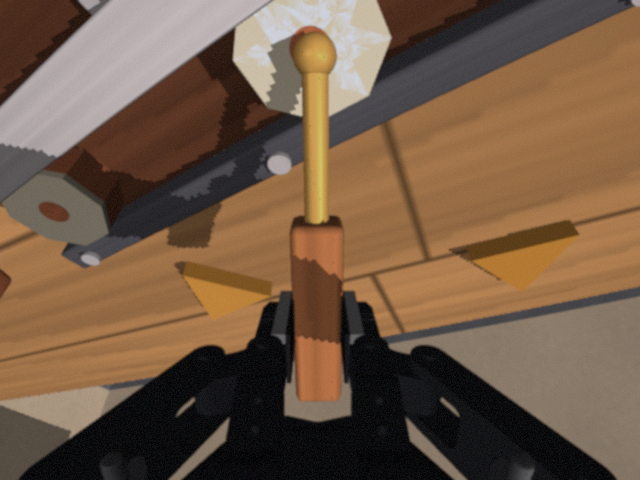

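```bash
python3 -m crank '{"delta_pos":[[-0.05,0,-0.09],[-0.1,0,-0.18],[-0.15,0,-0.26],[-0.2,0,-0.35],[-0.25,0,-0.43]],"twist":[[0,0,0],[0,0,0],[0,0,0],[0,0,0],[0,0,0]],"gripper":[-1,-1,-1,-1,-1]}'
python3 - <<'E'
from h import *
p=bot.read_state()["eef_pos"]
to([.751,-.163,.15],orient(np.radians(157),np.radians(-30)))
E
```

```text
clock: 11.05
eef_pos: [0.7352, 0.0074, 0.1515]
orientation: [0.533, 2.576, -0.141]
wrist_force: [-0.2, 0.3, -1.0]
grip_width: 0.0204
t=11.05 tcp [0.7352 0.0074 0.1515] F [-0.2  0.3 -1. ] w 0.0204 j [ 0.07  0.06  1.48 -0.25  1.14 -1.04]
go d [-0.706 -1.502  0.42 ] w [-0.0011 -0.0017 -0.0019] calls 1.50
```

```bash
python3 -m crank '{"delta_pos":[[-0.08,-0.15,0.05],[-0.15,-0.3,0.1],[-0.22,-0.45,0.14],[-0.3,-0.6,0.18],[-0.37,-0.75,0.22]],"twist":[[0,0,0],[0,0,0],[0,0,0],[0,0,0],[0,0,0]],"gripper":[-1,-1,-1,-1,-1]}'; python3 -m crank '{"delta_pos":[[-0.08,-0.15,0.05],[-0.15,-0.3,0.1],[-0.22,-0.45,0.14],[-0.3,-0.6,0.18],[-0.34,-0.75,0.2]],"twist":[[0,0,0],[0,0,0],[0,0,0],[0,0,0],[0,0,0]],"gripper":[-1,-1,-1,-1,-1]}'
python3 - <<'E'
from h import *
snap("wrist","wrist7.png")
to([.751,-.163,.15],orient(np.radians(157),np.radians(-30)))
E
```

```text
clock: 11.55
eef_pos: [0.7451, -0.0793, 0.1504]
orientation: [0.533, 2.576, -0.141]
wrist_force: [0.6, 0.2, -1.6]
grip_width: 0.0205
clock: 12.05
eef_pos: [0.7515, -0.164, 0.1497]
orientation: [0.533, 2.576, -0.142]
wrist_force: [-0.9, -0.5, -1.7]
grip_width: 0.0201
t=12.10 tcp [ 0.7509 -0.1666  0.1497] F [-1.2 -1.4 -0.8] w 0.0202 j [-0.22  0.11  1.43 -0.11  1.09 -1.36]
go d [ 0.01   0.034 -0.009] w [-0.0019 -0.0015 -0.0022] calls 0.03
```

View pics/wrist7.png

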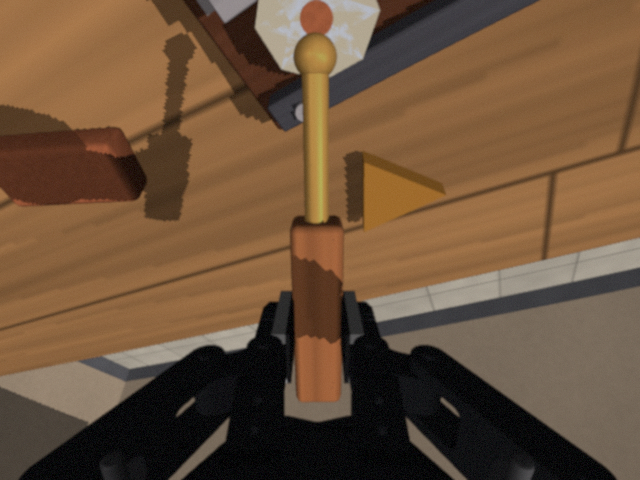

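```bash
python3 - <<'E'
from h import *
print(spotrel((317,17),.055),spotrel((317,17),.06))
E
python3 -m crank '{"delta_pos":[[0.05,0,0.08],[0.1,0,0.16],[0.15,0,0.25],[0.2,0,0.34],[0.2,0,0.34]],"twist":[[0,0,0],[0,0,0],[0,0,0],[0,0,0],[0,0,0]],"gripper":[-1,-1,-1,-1,-1]}'
python3 - <<'E'
from h import *
snap("wrist","wrist8.png")
E
```

```text
(np.float64(-0.003077162797212569), np.float64(0.0002923490642856663)) (np.float64(-0.00448635310382271), np.float64(0.000282695059499986))
clock: 12.6
eef_pos: [0.7496, -0.162, 0.1058]
orientation: [0.533, 2.581, -0.141]
wrist_force: [-0.9, -0.7, -1.3]
grip_width: 0.0204
```

View pics/wrist8.png

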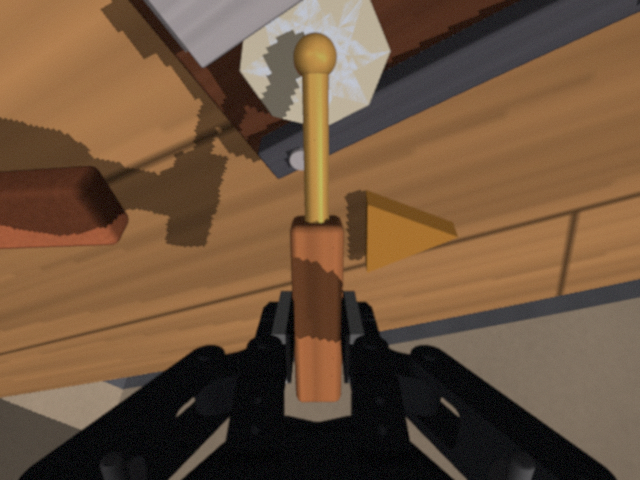

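```bash
python3 -m crank '{"delta_pos":[[0,0,0.02],[0.005,0,0.04],[0.01,0,0.06],[0.02,0,0.07],[0.02,0,0.07]],"twist":[[0,0,0],[0,0,0],[0,0,0],[0,0,0],[0,0,0]],"gripper":[-1,-1,-1,-1,-1]}'
python3 - <<'E'
from h import *
for i in range(2): print(bot.read_state()["wrist_force"].round(1)); snap("wrist","wrist9.png")
E
```

```text
clock: 13.15
eef_pos: [0.7528, -0.1638, 0.1033]
orientation: [0.533, 2.575, -0.142]
wrist_force: [0.5, -0.5, 1.0]
grip_width: 0.0204
[ 0.5 -0.5  1. ]
[ 1.2 -0.3  0.3]
```

```bash
python3 -m crank '{"delta_pos":[[0.01,0,0.01],[0.01,0,0.02],[0.01,0,0.02],[0.01,0,0.02],[0.01,0,0.02]],"twist":[[0,0,0],[0,0,0],[0,0,0],[0,0,0],[0,0,0]],"gripper":[-1,-1,-1,-1,-1]}'
python3 - <<'E'
from h import *
for i in range(2): print(bot.read_state()["wrist_force"].round(1)); snap("wrist","wrist9.png")
E
```

```text
clock: 13.75
eef_pos: [0.7534, -0.1639, 0.1021]
orientation: [0.533, 2.573, -0.142]
wrist_force: [2.7, -1.3, 4.9]
grip_width: 0.02
[ 2.7 -1.3  4.9]
[ 2.6 -1.1  4.8]
```

View pics/wrist9.png

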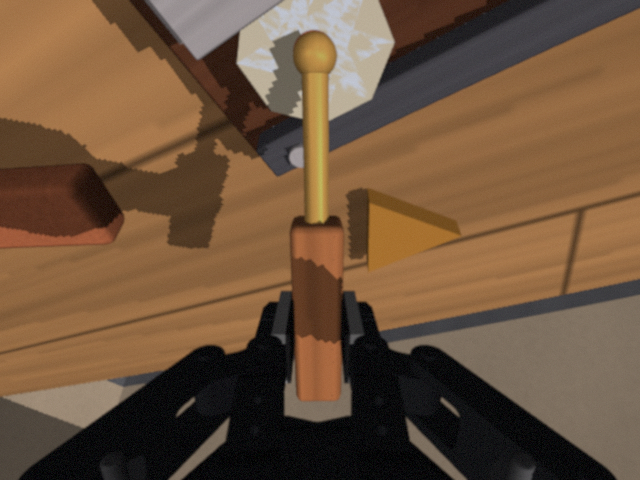

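```bash
python3 -m crank '{"delta_pos":[[-0.1,0,-0.17],[-0.2,0,-0.35],[-0.3,0,-0.52],[-0.4,0,-0.7],[-0.5,0,-0.87]],"twist":[[0,0,0],[0,0,0],[0,0,0],[0,0,0],[0,0,0]],"gripper":[-1,-1,-1,-1,-1]}'
python3 - <<'E'
from h import *
to([.443,.315,.2],orient(np.radians(157)))
E
```

```text
clock: 14.35
eef_pos: [0.752, -0.1634, 0.1994]
orientation: [0.534, 2.58, -0.141]
wrist_force: [0.3, 0.7, -0.9]
grip_width: 0.0203
t=14.35 tcp [ 0.752  -0.1634  0.1994] F [ 0.3  0.7 -0.9] w 0.0203 j [-0.22  0.11  1.35 -0.1   1.18 -1.36]
go d [ 4.119  3.163 -2.336] w [-0.0007  0.1637 -0.0021] calls 4.12
```

First level the tool while moving part-way.

```bash
python3 -m crank '{"delta_pos":[[0.16,0.13,-0.09],[0.33,0.25,-0.19],[0.5,0.38,-0.28],[0.65,0.5,-0.37],[0.82,0.63,-0.47]],"twist":[[0,0.03,0],[0,0.06,0],[0,0.1,0],[0,0.13,0],[0,0.1637,-0.002]],"gripper":[-1,-1,-1,-1,-1]}'
python3 - <<'E'
from h import *
to([.443,.315,.2],orient(np.radians(157)))
E
```

```text
clock: 14.85
eef_pos: [0.69, -0.0676, 0.2002]
orientation: [-0.627, -3.075, 0.003]
wrist_force: [-0.8, -0.1, -1.7]
grip_width: 0.0202
t=14.85 tcp [ 0.69   -0.0676  0.2002] F [-0.8 -0.1 -1.7] w 0.0202 j [-0.15  0.35  0.99 -0.    1.81 -1.31]
go d [3.771 2.554 0.006] w [-0.0007 -0.0008 -0.0003] calls 3.77
```

```bash
for i in 1; do python3 -m crank '{"delta_pos":[[0.2,0.13,0],[0.4,0.27,0],[0.6,0.4,0],[0.8,0.54,0],[1,0.67,0]],"twist":[[0,0,0],[0,0,0],[0,0,0],[0,0,0],[0,0,0]],"gripper":[-1,-1,-1,-1,-1]}'; done; python3 -m crank '{"delta_pos":[[0.2,0.13,0],[0.4,0.27,0],[0.6,0.4,0],[0.8,0.54,0],[1,0.67,0]],"twist":[[0,0,0],[0,0,0],[0,0,0],[0,0,0],[0,0,0]],"gripper":[-1,-1,-1,-1,-1]}'; python3 -m crank '{"delta_pos":[[0.2,0.13,0],[0.4,0.27,0],[0.6,0.4,0],[0.8,0.54,0],[1,0.67,0]],"twist":[[0,0,0],[0,0,0],[0,0,0],[0,0,0],[0,0,0]],"gripper":[-1,-1,-1,-1,-1]}'
python3 - <<'E'
from h import *
snap("wrist","wrist10.png")
to([.443,.315,.1],orient(np.radians(157)))
E
```

```text
clock: 15.35
eef_pos: [0.624, 0.0334, 0.1987]
orientation: [-0.628, -3.078, 0.004]
wrist_force: [-0.4, -0.1, -0.4]
grip_width: 0.0202
clock: 15.85
eef_pos: [0.5581, 0.134, 0.1985]
orientation: [0.627, 3.078, -0.005]
wrist_force: [1.3, 0.3, -1.0]
grip_width: 0.02
clock: 16.35
eef_pos: [0.4924, 0.2346, 0.198]
orientation: [0.627, 3.078, -0.006]
wrist_force: [-0.7, -0.2, -1.1]
grip_width: 0.02
t=16.40 tcp [0.4906 0.2374 0.1982] F [-0.9  2.7 -0.5] w 0.0204 j [ 0.39 -0.06  1.44 -0.    1.76 -0.78]
go d [0.74  0.532 0.981] w [-0.0007 -0.0002  0.0006] calls 0.98
```

View pics/wrist10.png

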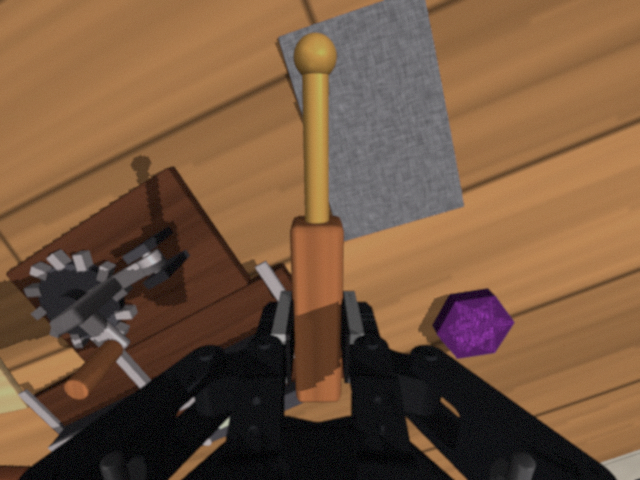

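```bash
python3 -m crank '{"delta_pos":[[0.15,0.11,0.15],[0.3,0.22,0.3],[0.45,0.33,0.5],[0.6,0.44,0.7],[0.74,0.53,0.9]],"twist":[[0,0,0],[0,0,0],[0,0,0],[0,0,0],[0,0,0]],"gripper":[-1,-1,-1,-1,-1]}'
python3 - <<'E'
from h import *
snap("wrist")
to([.443,.315,.0115],orient(np.radians(157)))
E
```

```text
clock: 16.9
eef_pos: [0.4454, 0.3117, 0.107]
orientation: [0.627, 3.077, -0.007]
wrist_force: [-0.1, -0.8, -0.7]
grip_width: 0.0204
t=16.95 tcp [0.4426 0.3126 0.1028] F [-2.2  0.3 -4.1] w 0.0205 j [ 0.55 -0.04  1.6  -0.    1.6  -0.62]
go d [0.003 0.031 0.912] w [-0.0025 -0.001   0.0003] calls 0.91
```

```bash
python3 -m crank '{"delta_pos":[[0,0,0.2],[0,0.01,0.4],[0,0.02,0.6],[0,0.02,0.8],[0,0.02,0.9]],"twist":[[0,0,0],[0,0,0],[0,0,0],[0,0,0],[0,0,0]],"gripper":[-1,-1,-1,-1,-1]}'
python3 - <<'E'
from h import *
for i in range(3): snap("wrist");to([.443,.315,.0115],orient(np.radians(157)))
E
```

```text
clock: 17.45
eef_pos: [0.4464, 0.3118, 0.0162]
orientation: [-0.628, -3.078, 0.009]
wrist_force: [-0.6, 0.0, -1.2]
grip_width: 0.0205
t=17.50 tcp [0.446  0.3116 0.0153] F [-0.3 -0.8 -2.5] w 0.0203 j [ 0.55  0.01  1.7  -0.    1.44 -0.62]
go d [0.041 0.02  0.038] w [-0.0022  0.0001 -0.0003] calls 0.04
t=17.55 tcp [0.4465 0.3119 0.0168] F [-0.6 -0.  -1. ] w 0.0200 j [ 0.55  0.01  1.69 -0.    1.44 -0.62]
go d [0.045 0.015 0.053] w [-0.0018  0.0004 -0.0003] calls 0.05
t=17.60 tcp [0.4474 0.3125 0.0184] F [ 0.2  0.5 -0.2] w 0.0204 j [ 0.55  0.01  1.69 -0.    1.44 -0.62]
go d [0.05  0.006 0.069] w [-0.0011  0.0009 -0.0003] calls 0.07
```

```bash
python3 -m crank '{"delta_pos":[[0.02,0.01,0.02],[0.04,0.01,0.04],[0.04,0.01,0.05],[0.04,0.01,0.05],[0.04,0.01,0.05]],"twist":[[0,0,0],[0,0,0],[0,0,0],[0,0,0],[0,0,0]],"gripper":[-1,-1,-1,-1,-1]}'; python3 -m crank '{"delta_pos":[[0,0,0],[0,0,0],[0,0,0],[0,0,0],[0,0,0]],"twist":[[0,0,0],[0,0,0],[0,0,0],[0,0,0],[0,0,0]],"gripper":[0.2,1,1,1,1]}';python3 -m crank '{"delta_pos":[[0,0,0],[0,0,-0.1],[0,0,-0.3],[0,0,-0.5],[0,0,-0.8]],"twist":[[0,0,0],[0,0,0],[0,0,0],[0,0,0],[0,0,0]],"gripper":[1,1,1,1,1]}'
python3 - <<'E'
from h import *
snap("wrist","wrist11.png"); at()
E
```

```text
clock: 18.1
eef_pos: [0.4447, 0.3156, 0.0144]
orientation: [0.627, 3.074, -0.003]
wrist_force: [-1.0, 0.5, -1.4]
grip_width: 0.0203
clock: 18.6
eef_pos: [0.4446, 0.3155, 0.0142]
orientation: [0.627, 3.075, -0.004]
wrist_force: [-0.1, 0.3, -0.3]
grip_width: 0.0854
clock: 19.1
eef_pos: [0.4436, 0.3153, 0.0942]
orientation: [0.627, 3.076, -0.006]
wrist_force: [0.7, -0.5, 1.0]
grip_width: 0.0854
tcp [0.4461 0.3169 0.1014] R [[-0.92, 0.392, 0.009], [0.392, 0.92, 0.001], [-0.008, 0.005, -1.0]]
```

View pics/wrist11.png

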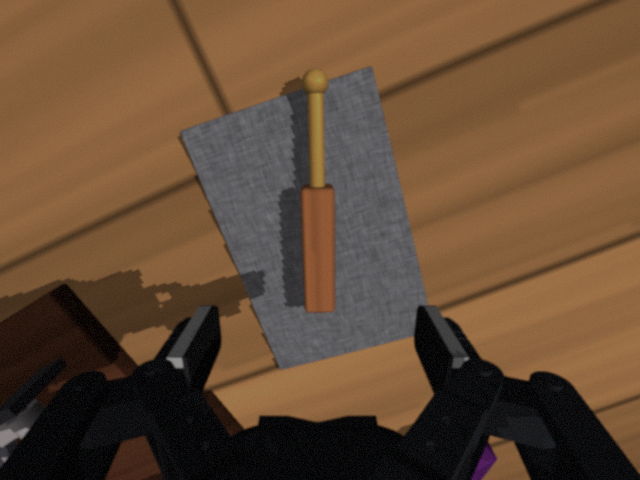

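Run:
```python
from h import *
to([.4733,.0321,.2],orient(np.radians(96.6)))
```

```text
t=19.15 tcp [0.4461 0.3169 0.1014] F [1.3 0.7 4.8] w 0.0855 j [ 0.56 -0.05  1.6  -0.    1.58 -0.61]
go d [-1.374 -2.509 -0.986] w [0.0027 0.0017 0.3353] calls 2.51
```

```bash
python3 -m crank '{"delta_pos":[[-0.05,-0.1,-0.25],[-0.15,-0.3,-0.5],[-0.25,-0.5,-0.7],[-0.35,-0.7,-0.85],[-0.45,-0.85,-1]],"twist":[[0,0,0.03],[0,0,0.07],[0,0,0.1],[0,0,0.13],[0,0,0.17]],"gripper":[1,1,1,1,1]}'
python3 - <<'E'
from h import *
to([.4733,.0321,.2],orient(np.radians(96.6)))
E
```

```text
clock: 19.65
eef_pos: [0.4523, 0.2192, 0.1963]
orientation: [1.422, 2.795, -0.0]
wrist_force: [0.5, -0.1, -0.2]
grip_width: 0.0858
t=19.65 tcp [0.4523 0.2192 0.1963] F [ 0.5 -0.1 -0.2] w 0.0858 j [ 0.39 -0.18  1.55 -0.    1.76 -0.24]
go d [-1.636 -0.932 -0.032] w [0.0012 0.0013 0.1638] calls 1.64
```

```bash
python3 -m crank '{"delta_pos":[[-0.2,-0.11,0],[-0.4,-0.22,0],[-0.6,-0.34,0],[-0.8,-0.45,0],[-1,-0.57,0]],"twist":[[0,0,0.03],[0,0,0.07],[0,0,0.1],[0,0,0.13],[0,0,0.164]],"gripper":[1,1,1,1,1]}'
python3 - <<'E'
from h import *
snap("wrist","wrist12.png")
to([.4733,.0321,.18],orient(np.radians(96.6)))
E
```

```text
clock: 20.15
eef_pos: [0.4656, 0.105, 0.1956]
orientation: [2.086, 2.342, 0.001]
wrist_force: [-0.1, 0.6, -0.1]
grip_width: 0.0853
t=20.20 tcp [0.466  0.1021 0.1956] F [ 1.2 -2.5  0.4] w 0.0855 j [ 0.15 -0.25  1.62 -0.01  1.77  0.04]
go d [-0.703 -0.003  0.16 ] w [ 0.0013  0.0019 -0.0026] calls 0.70
```

View pics/wrist12.png

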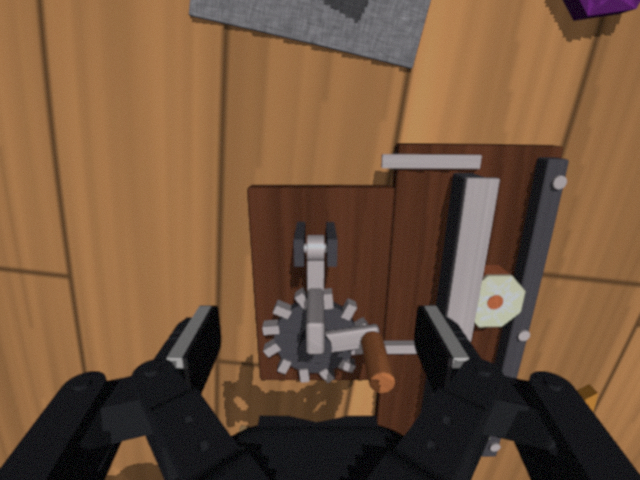

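Run:
```python
from h import *
st=bot.read_state(); C=cam("wrist",st); at()
print(atz(C,[(316,338)],.122),atz(C,[(382,381)],.117),atz(C,[(316,247)],.06),atz(C,[(495,301)],.046))
im=cv2.imread("pics/wrist12.png");cv2.imwrite("pics/w12z.png",cv2.resize(im[200:400,230:430],None,fx=3,fy=3,interpolation=cv2.INTER_CUBIC))
print(proj(C,[(.4733,.0321,.122),(.5325,-.007,.117),(.4675,.0818,.06)]))
```

```text
tcp [0.466  0.1021 0.1956] R [[-0.107, 0.994, 0.005], [0.994, 0.107, -0.005], [-0.006, 0.004, -1.0]]
[[0.47345336 0.03175151 0.122     ]] [[ 0.53104886 -0.00749867  0.117     ]] [[0.46834555 0.08026357 0.06      ]] [[0.64865328 0.03702965 0.046     ]]
[[315.84383473 337.58984252]
 [383.87936922 380.64596365]
 [315.2116485  245.24812352]]
```

View pics/w12z.png

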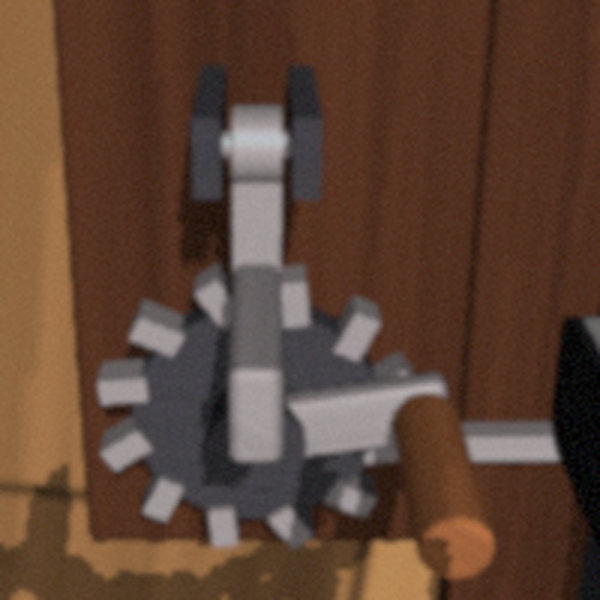

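```bash
python3 -m crank '{"delta_pos":[[-0.14,0,0],[-0.28,0,0],[-0.42,0,0.05],[-0.56,0,0.1],[-0.68,0,0.16]],"twist":[[0,0,0],[0,0,0],[0,0,0],[0,0,0],[0,0,0]],"gripper":[1,1,1,1,1]}'
python3 - <<'E'
from h import *
R=orient(np.radians(96.6))
for i in range(2): snap("wrist","wrist13.png"); to([.4733,.0321,.095],R)
E
```

```text
clock: 20.7
eef_pos: [0.4737, 0.0372, 0.1784]
orientation: [2.082, 2.347, -0.001]
wrist_force: [-0.9, 0.5, 0.1]
grip_width: 0.0854
t=20.75 tcp [0.4734 0.0358 0.177 ] F [-0.5 -1.2 -0.9] w 0.0853 j [ 0.01 -0.25  1.65 -0.    1.74 -0.11]
go d [-0.033 -0.006  0.82 ] w [0.0001 0.0014 0.0009] calls 0.82
t=20.80 tcp [0.4733 0.0369 0.1774] F [ 0.1 -0.7  0.7] w 0.0851 j [ 0.01 -0.25  1.65 -0.    1.74 -0.11]
go d [-0.044 -0.005  0.825] w [0.0001 0.0011 0.0007] calls 0.82
```

View pics/wrist13.png

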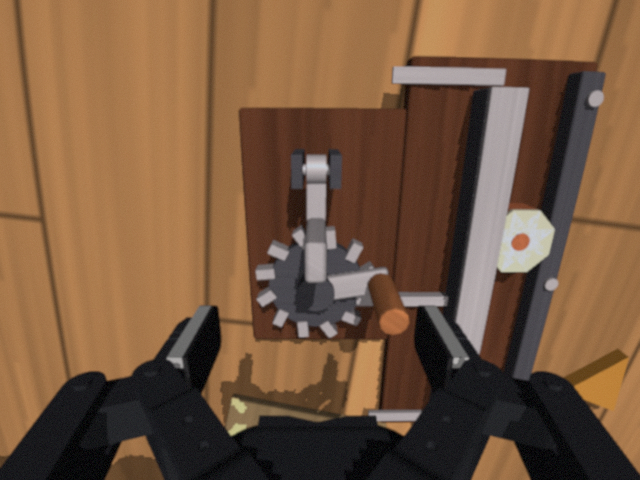

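```bash
python3 -m crank '{"delta_pos":[[-0.02,0,0.2],[-0.04,0,0.4],[-0.04,0,0.6],[-0.04,0,0.75],[-0.04,0,0.82]],"twist":[[0,0,0],[0,0,0],[0,0,0],[0,0,0],[0,0,0]],"gripper":[1,1,1,1,1]}'; python3 -m crank '{"delta_pos":[[0,0,0],[0,0,0],[0,0,0],[0,0,0],[0,0,0]],"twist":[[0,0,0],[0,0,0],[0,0,0],[0,0,0],[0,0,0]],"gripper":[-1,-1,-1,-1,-1]}' 30
python3 - <<'E'
from h import *
R=orient(np.radians(96.6))
for i in range(2): snap("wrist","wrist14.png"); to([.4733,.0321,.095],R)
snap("scene","scene14.png")
E
```

```text
clock: 21.3
eef_pos: [0.4736, 0.0343, 0.0953]
orientation: [2.083, 2.348, -0.003]
wrist_force: [-0.9, -0.3, 0.0]
grip_width: 0.0855
clock: 21.8
eef_pos: [0.4731, 0.0337, 0.0978]
orientation: [2.084, 2.347, -0.005]
wrist_force: [-18.4, -4.5, 17.2]
grip_width: 0.0134
t=21.85 tcp [0.4729 0.0338 0.098 ] F [-9.8 -2.   5.3] w 0.0134 j [ 0.   -0.24  1.78 -0.    1.6  -0.12]
go d [-0.017  0.002  0.03 ] w [-0.0003  0.0012  0.0011] calls 0.03
t=21.90 tcp [0.4729 0.0338 0.098 ] F [-9.4 -1.6  7. ] w 0.0135 j [ 0.   -0.24  1.78 -0.    1.6  -0.12]
go d [-0.017  0.002  0.03 ] w [-0.0002  0.0012  0.0011] calls 0.03
```

View pics/wrist14.png

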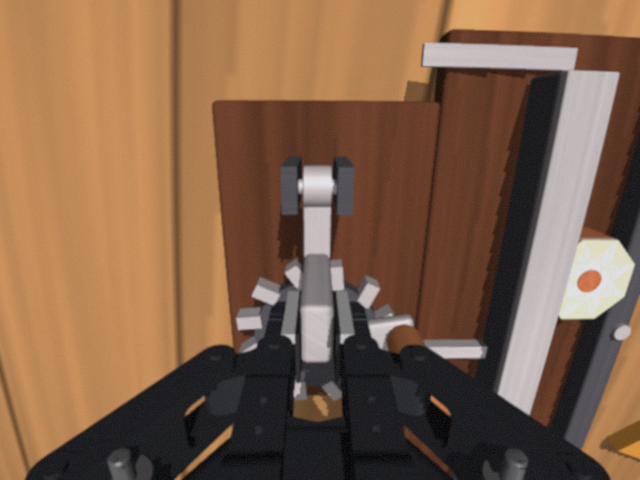

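```bash
cat >> h.py <<'E'
CL=np.array([.5542,-.0138]);YAW=.115
def cl2w(X):
    c,s=np.cos(YAW),np.sin(YAW); X=np.array(X,float); return np.array([CL[0]+c*X[0]-s*X[1],CL[1]+s*X[0]+c*X[1],X[2]])
def tab(a):
    b=np.arctan2(48,-50)-a; return cl2w([-.075,.105+.0693*np.cos(b),.06+.0693*np.sin(b)])
def arc(a0,a1,k=.5,n=5,p0=None):
    """rows for the tab from a0 to a1, tool turning with k of the angle"""
    st=bot.read_state();R0=Ro.from_rotvec(st["orientation"]).as_matrix();p0=st["eef_pos"] if p0 is None else p0
    off=R0.T@(tab(a0)-p0)
    for i in range(1,n+1):
        a=a0+(a1-a0)*i/n; q=-k*(a-a0)
        R=R0@Ro.from_euler("Y",q).as_matrix(); p=tab(a)-R@off
        print((R0.T@(p-p0)/.1).round(3).tolist(),[0,round(q/np.pi,4),0])
E
python3 - <<'E'
from h import *
print(tab(0))
arc(0,.5)
E
```

```text
[0.47338342 0.03223852 0.10799246]
[0.045, 0.0, -0.047] [0, -0.0159, 0]
[0.095, 0.0, -0.089] [0, -0.0318, 0]
[0.149, 0.001, -0.126] [0, -0.0477, 0]
[0.206, 0.001, -0.156] [0, -0.0637, 0]
[0.265, 0.001, -0.181] [0, -0.0796, 0]
```

```bash
python3 -m crank '{"delta_pos":[[0.045,0,-0.047],[0.095,0,-0.089],[0.149,0,-0.126],[0.206,0,-0.156],[0.265,0,-0.181]],"twist":[[0,-0.016,0],[0,-0.032,0],[0,-0.048,0],[0,-0.064,0],[0,-0.08,0]],"gripper":[-1,-1,-1,-1,-1]}';  python3 - <<'E'
from h import *
snap("wrist","wrist15.png"); at(); print(bot.read_state()["wrist_force"],tab(.5)); arc(.5,1.05)
E
```

```text
clock: 22.45
eef_pos: [0.4699, 0.0587, 0.1147]
orientation: [1.952, 2.194, -0.257]
wrist_force: [-3.8, -6.1, -3.1]
grip_width: 0.0133
tcp [0.4697 0.0599 0.1149] R [[-0.114, 0.993, 0.03], [0.959, 0.118, -0.257], [-0.259, -0.001, -0.966]]
[-4.21233196 -7.65065099  2.98772646] [0.470041   0.06117484 0.12608485]
[0.06, 0.0, -0.037] [0, -0.0175, 0]
[0.124, 0.0, -0.066] [0, -0.035, 0]
[0.191, 0.001, -0.088] [0, -0.0525, 0]
[0.26, 0.001, -0.102] [0, -0.07, 0]
[0.329, 0.001, -0.108] [0, -0.0875, 0]
```

View pics/wrist15.png

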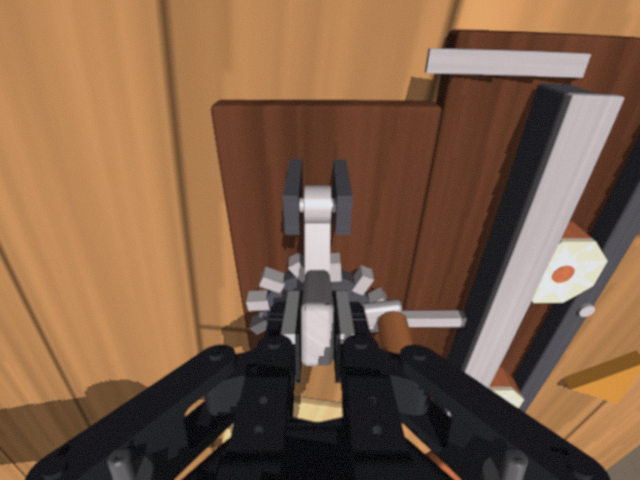

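```bash
python3 -m crank '{"delta_pos":[[0.06,0,-0.037],[0.124,0,-0.066],[0.191,0,-0.088],[0.26,0,-0.102],[0.33,0,-0.108]],"twist":[[0,-0.0175,0],[0,-0.035,0],[0,-0.0525,0],[0,-0.07,0],[0,-0.0875,0]],"gripper":[-1,-1,-1,-1,-1]}';  python3 - <<'E'
from h import *
snap("wrist","wrist16.png"); snap("scene","scene16.png");at(); print(bot.read_state()["wrist_force"],tab(1.05))
im=cv2.imread("pics/scene16.png");cv2.imwrite("pics/sc16z.png",cv2.resize(im[150:290,250:400],None,fx=4,fy=4))
E
```

```text
clock: 23.0
eef_pos: [0.4659, 0.0934, 0.1172]
orientation: [1.794, 2.016, -0.492]
wrist_force: [-3.6, -8.0, -3.1]
grip_width: 0.0131
tcp [0.4658 0.0947 0.1167] R [[-0.103, 0.993, 0.059], [0.854, 0.119, -0.506], [-0.509, -0.001, -0.861]]
[-3.71792207 -4.1514158   0.70949068] [0.46572439 0.09854491 0.127244  ]
```

View pics/wrist16.png

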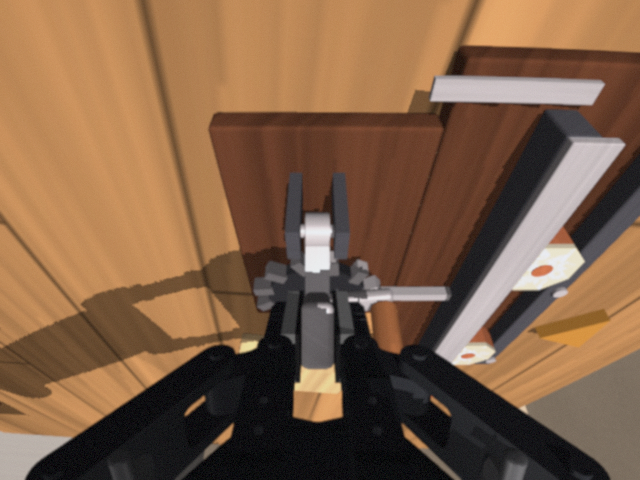

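View pics/sc16z.png

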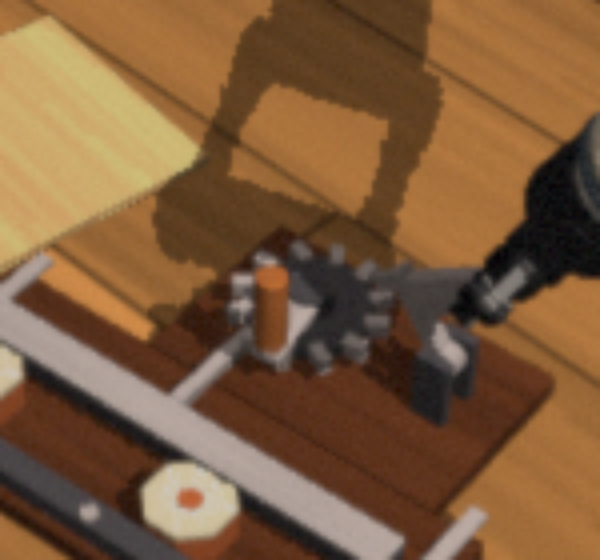

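```bash
python3 -m crank '{"delta_pos":[[0,0,0],[0,0,0],[0,0,0],[0,0,0],[0,0,-0.1]],"twist":[[0,0,0],[0,0,0],[0,0,0],[0,0,0],[0,0,0]],"gripper":[1,1,1,1,1]}'; python3 -m crank '{"delta_pos":[[0,0,-0.2],[0,0,-0.4],[0,0,-0.6],[0,0,-0.8],[0,0,-1]],"twist":[[0,0,0],[0,0,0],[0,0,0],[0,0.03,0],[0,0.06,0]],"gripper":[1,1,1,1,1]}';  python3 - <<'E'
from h import *
snap("wrist","wrist17.png"); snap("scene","scene17.png");at()
im=cv2.imread("pics/scene17.png");cv2.imwrite("pics/sc17z.png",cv2.resize(im[150:290,250:400],None,fx=4,fy=4))
E
```

```text
clock: 23.6
eef_pos: [0.4659, 0.0993, 0.1252]
orientation: [1.796, 2.021, -0.486]
wrist_force: [0.3, -0.1, -0.5]
grip_width: 0.0839
clock: 24.1
eef_pos: [0.46, 0.1515, 0.2134]
orientation: [1.903, 2.148, -0.321]
wrist_force: [0.6, -0.0, -0.4]
grip_width: 0.0852
tcp [0.4616 0.1504 0.2175] R [[-0.107, 0.993, 0.05], [0.938, 0.118, -0.327], [-0.33, 0.011, -0.944]]
```

View pics/sc17z.png

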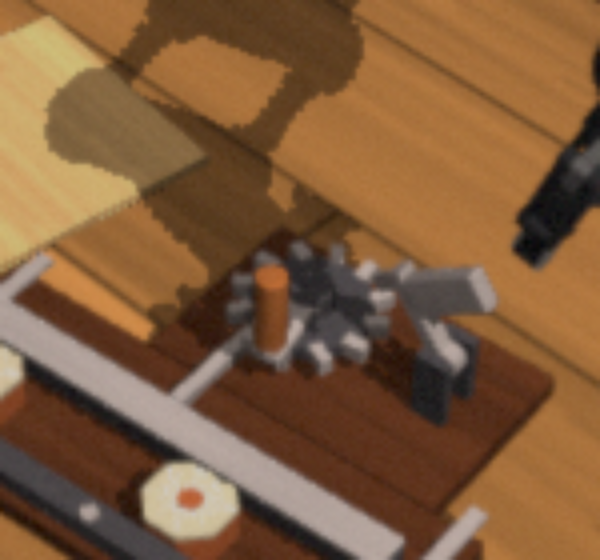

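View pics/wrist17.png

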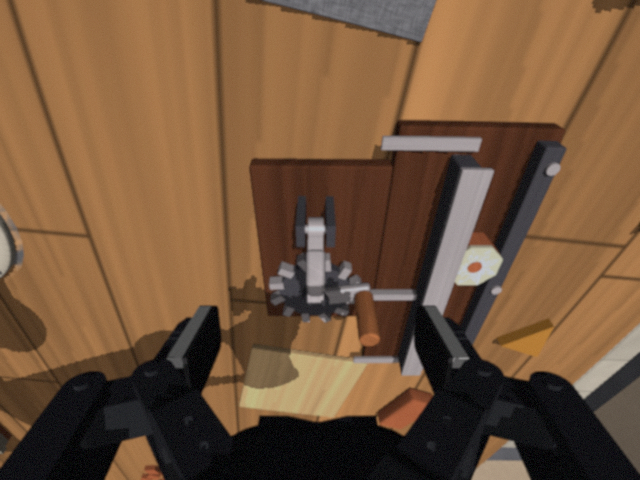

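Run:
```python
from h import *
snap("wrist"); to([.5325,-.007,.19],orient(np.radians(96.6)))
```

```text
t=24.25 tcp [0.4611 0.1499 0.2151] F [ 0.4 -0.7 -0.2] w 0.0854 j [ 0.47 -0.14  1.52 -0.34  1.86  0.27]
go d [-1.463  0.522  0.789] w [0.0027 0.1082 0.0004] calls 1.46
```

```bash
python3 -m crank '{"delta_pos":[[-0.15,0.05,0.02],[-0.3,0.1,0.06],[-0.5,0.17,0.12],[-0.7,0.25,0.2],[-0.9,0.32,0.3]],"twist":[[0,0.02,0],[0,0.04,0],[0,0.06,0],[0,0.085,0],[0.002,0.108,0]],"gripper":[1,1,1,1,1]}'
python3 - <<'E'
from h import *
snap("wrist"); to([.5325,-.007,.17],orient(np.radians(96.6)))
E
```

```text
clock: 24.75
eef_pos: [0.5031, 0.059, 0.2133]
orientation: [-2.084, -2.347, 0.005]
wrist_force: [-0.9, 0.6, 0.1]
grip_width: 0.0852
t=24.80 tcp [0.5041 0.0543 0.212 ] F [-1.  -3.3 -1.1] w 0.0852 j [ 0.04 -0.16  1.51 -0.    1.8  -0.07]
go d [-0.641  0.215  0.419] w [-0.002   0.0001 -0.0007] calls 0.64
```

```bash
python3 -m crank '{"delta_pos":[[-0.14,0.05,0.08],[-0.28,0.1,0.16],[-0.42,0.15,0.24],[-0.56,0.19,0.32],[-0.66,0.22,0.42]],"twist":[[0,0,0],[0,0,0],[0,0,0],[0,0,0],[0,0,0]],"gripper":[1,1,1,1,1]}'
python3 - <<'E'
from h import *
for i in range(3): snap("wrist","wrist18.png"); to([.5325,-.007,.085],orient(np.radians(96.6)))
E
```

```text
clock: 25.3
eef_pos: [0.5331, -0.0041, 0.1711]
orientation: [-2.085, -2.349, 0.007]
wrist_force: [1.5, 0.9, 0.6]
grip_width: 0.0854
t=25.35 tcp [ 0.5327 -0.0052  0.1689] F [-0.8 -0.9 -1.4] w 0.0853 j [-0.07 -0.09  1.52 -0.    1.72 -0.19]
go d [-0.015  0.001  0.839] w [-0.0021  0.0008  0.0007] calls 0.84
t=25.40 tcp [ 0.5323 -0.0043  0.1696] F [-0.   0.2 -0.9] w 0.0851 j [-0.07 -0.09  1.52 -0.    1.72 -0.19]
go d [-0.026  0.005  0.846] w [-0.0023  0.0005  0.0006] calls 0.85
t=25.45 tcp [ 0.5323 -0.0037  0.1708] F [ 0.6  0.1 -0.6] w 0.0857 j [-0.07 -0.09  1.52 -0.    1.72 -0.19]
go d [-0.032  0.003  0.858] w [-0.0019  0.0004  0.0007] calls 0.86
```

View pics/wrist18.png

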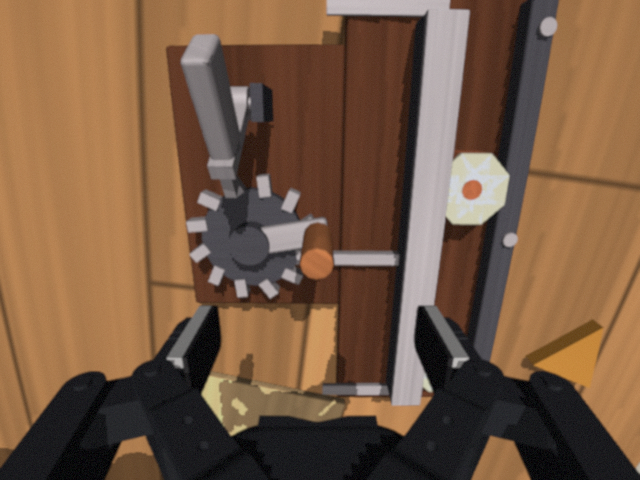

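```bash
python3 -m crank '{"delta_pos":[[-0.02,0,0.2],[-0.03,0,0.4],[-0.03,0,0.6],[-0.03,0,0.75],[-0.03,0,0.85]],"twist":[[0,0,0],[0,0,0],[0,0,0],[0,0,0],[0,0,0]],"gripper":[1,1,1,1,1]}'; python3 -m crank '{"delta_pos":[[0,0,0],[0,0,0],[0,0,0],[0,0,0],[0,0,0]],"twist":[[0,0,0],[0,0,0],[0,0,0],[0,0,0],[0,0,0]],"gripper":[-1,-1,-1,-1,-1]}' 60
python3 - <<'E'
from h import *
for i in range(3): snap("wrist","wrist19.png"); to([.5325,-.007,.085],orient(np.radians(96.6)))
E
```

```text
clock: 25.95
eef_pos: [0.5325, -0.0061, 0.0862]
orientation: [-2.085, -2.348, 0.007]
wrist_force: [-0.1, -0.5, 0.5]
grip_width: 0.0854
clock: 26.45
eef_pos: [0.5319, -0.0068, 0.0885]
orientation: [-2.085, -2.347, 0.008]
wrist_force: [-7.2, 0.3, 4.0]
grip_width: 0.0202
t=26.50 tcp [ 0.532  -0.0068  0.0885] F [-7.4 -0.4  7.4] w 0.0202 j [-0.07 -0.07  1.64 -0.    1.57 -0.19]
go d [-0.003  0.005  0.035] w [-0.0016  0.0007  0.0009] calls 0.04
t=26.55 tcp [ 0.532  -0.0068  0.0885] F [-7.4 -0.5  7.6] w 0.0203 j [-0.07 -0.07  1.64 -0.    1.57 -0.19]
go d [-0.003  0.005  0.035] w [-0.0016  0.0007  0.0009] calls 0.04
t=26.60 tcp [ 0.532  -0.0068  0.0885] F [-8.3 -1.1  6.7] w 0.0206 j [-0.07 -0.07  1.64 -0.    1.57 -0.19]
go d [-0.003  0.005  0.035] w [-0.0016  0.0007  0.0009] calls 0.04
```

View pics/wrist19.png

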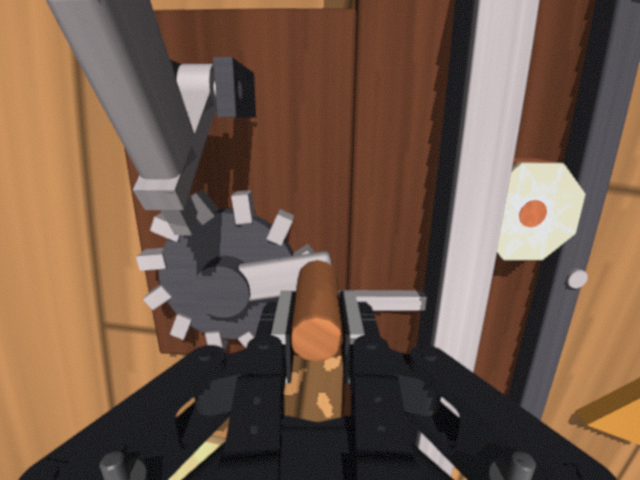

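```bash
cat >> h.py <<'E'
def grip(a,z=.095): return cl2w([-.075+.055*np.cos(.17-a),.055*np.sin(.17-a),z])
def wind(a0,a1,n=5):
    st=bot.read_state();R0=Ro.from_rotvec(st["orientation"]).as_matrix()
    print("angle from tcp now",est(st["eef_pos"]))
    for i in range(1,n+1): print((R0.T@(grip(a0+(a1-a0)*i/n)-grip(a0))/.1).round(3).tolist())
def est(p):
    v=p[:2]-cl2w([-.075,0,0])[:2]; return .17-(np.arctan2(v[1],v[0])-YAW), np.hypot(*v)
E
python3 - <<'E'
from h import *
wind(0,.75); wind(.75,1.45)
E
```

```text
angle from tcp now (np.float64(-0.005866899406608533), np.float64(0.05455607005176879))
[-0.082, 0.008, 0.0]
[-0.164, 0.003, 0.0]
[-0.245, -0.014, 0.001]
[-0.322, -0.043, 0.001]
[-0.394, -0.083, 0.001]
angle from tcp now (np.float64(-0.005866899406608533), np.float64(0.05455607005176879))
[-0.061, -0.047, 0.0]
[-0.115, -0.102, 0.001]
[-0.161, -0.163, 0.001]
[-0.198, -0.231, 0.002]
[-0.225, -0.303, 0.002]
```

```bash
python3 -m crank '{"delta_pos":[[-0.08,0.01,0],[-0.164,0,0],[-0.245,-0.014,0],[-0.32,-0.043,0],[-0.394,-0.083,0]],"twist":[[0,0,0],[0,0,0],[0,0,0],[0,0,0],[0,0,0]],"gripper":[-1,-1,-1,-1,-1]}'; python3 -m crank '{"delta_pos":[[-0.06,-0.047,0],[-0.115,-0.1,0],[-0.16,-0.163,0],[-0.2,-0.23,0],[-0.225,-0.303,0]],"twist":[[0,0,0],[0,0,0],[0,0,0],[0,0,0],[0,0,0]],"gripper":[-1,-1,-1,-1,-1]}'
python3 - <<'E'
from h import *
for i in range(2): snap("wrist","wrist20.png"); st=bot.read_state(); print(est(st["eef_pos"]),st["wrist_force"],st["eef_pos"],st["grip_width"])
snap("scene","scene20.png")
im=cv2.imread("pics/scene20.png");cv2.imwrite("pics/sc20z.png",cv2.resize(im[180:340,200:400],None,fx=4,fy=3.75))
E
```

```text
clock: 27.1
eef_pos: [0.5294, -0.0444, 0.0886]
orientation: [-2.082, -2.348, -0.001]
wrist_force: [-2.4, 9.8, 4.7]
grip_width: 0.0201
clock: 27.6
eef_pos: [0.5035, -0.0714, 0.0886]
orientation: [2.084, 2.349, 0.002]
wrist_force: [6.3, 5.2, -0.7]
grip_width: 0.0202
(np.float64(1.425200972815414), np.float64(0.05454957661113371)) [3.42511218 4.53729884 0.65332797] [ 0.50246503 -0.07197615  0.08860687] 0.020425870746487683
(np.float64(1.424362524798472), np.float64(0.05455188150242613)) [1.7302596  4.03420167 2.1510927 ] [ 0.50250755 -0.07195914  0.08858537] 0.019951871475824234
```

View pics/wrist20.png

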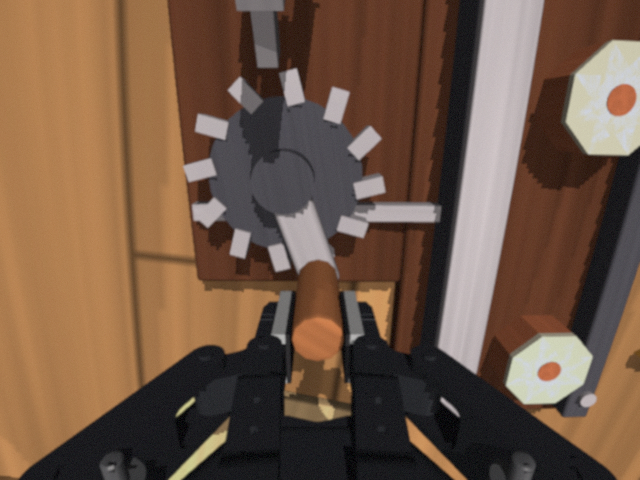

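View pics/sc20z.png

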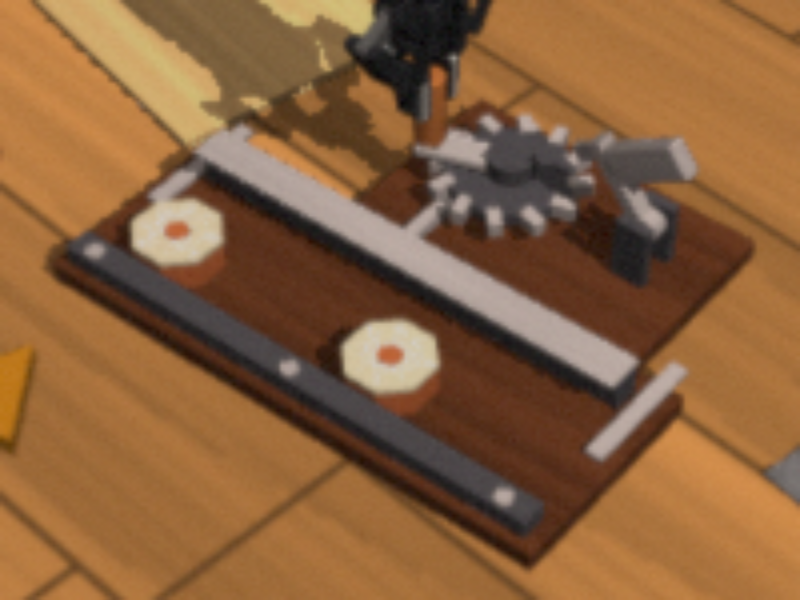

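```bash
python3 -m crank '{"delta_pos":[[-0.005,-0.015,0],[-0.01,-0.035,0],[-0.01,-0.035,0],[-0.01,-0.035,0],[-0.01,-0.035,0]],"twist":[[0,0,0],[0,0,0],[0,0,0],[0,0,0],[0,0,0]],"gripper":[-1,-1,-1,-1,-1]}'; python3 -m crank '{"delta_pos":[[0,0,0],[0,0,0],[0,0,0],[0,0,0],[0,0,0]],"twist":[[0,0,0],[0,0,0],[0,0,0],[0,0,0],[0,0,0]],"gripper":[1,1,1,1,1]}'; python3 -m crank '{"delta_pos":[[0,0,-0.1],[0,0,-0.3],[0,0,-0.5],[0,0,-0.75],[0,0,-1]],"twist":[[0,0,0],[0,0,0],[0,0,0],[0,0,0],[0,0,0]],"gripper":[1,1,1,1,1]}'
python3 - <<'E'
from h import *
snap("wrist","wrist21.png"); at()
E
```

```text
clock: 28.25
eef_pos: [0.4994, -0.0734, 0.0886]
orientation: [2.086, 2.349, -0.002]
wrist_force: [0.8, 5.2, 4.5]
grip_width: 0.0206
clock: 28.75
eef_pos: [0.4982, -0.0742, 0.0872]
orientation: [-2.086, -2.347, 0.007]
wrist_force: [-0.5, 0.1, 0.1]
grip_width: 0.0856
clock: 29.25
eef_pos: [0.4986, -0.0738, 0.1891]
orientation: [-2.086, -2.348, 0.006]
wrist_force: [-0.1, -0.6, 0.0]
grip_width: 0.0852
tcp [ 0.5001 -0.0741  0.1943] R [[-0.118, 0.993, 0.004], [0.993, 0.118, -0.004], [-0.004, 0.004, -1.0]]
```

View pics/wrist21.png

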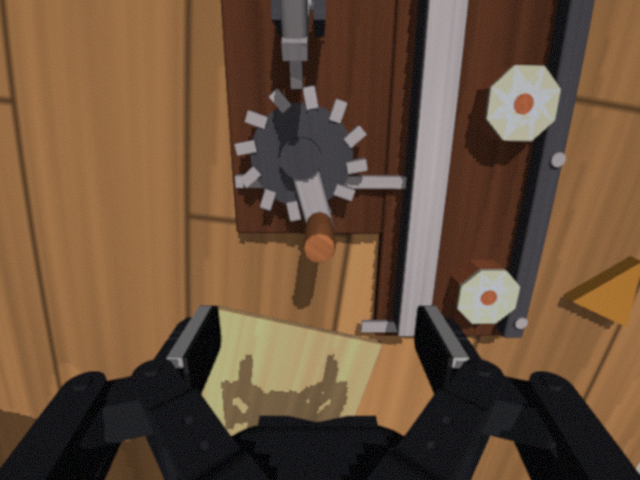

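```bash
python3 -m crank '{"delta_pos":[[-0.1,0.15,0],[-0.2,0.3,0],[-0.3,0.45,0],[-0.4,0.6,0],[-0.5,0.75,0]],"twist":[[0,0,0.045],[0,0,0.09],[0,0,0.135],[0,0,0.18],[0,0,0.225]],"gripper":[1,1,1,1,1]}'
python3 - <<'E'
from h import *
to([.668,-.1295,.17],orient(np.radians(6.6)))
E
```

```text
clock: 29.8
eef_pos: [0.5798, -0.115, 0.1877]
orientation: [2.774, 1.473, -0.005]
wrist_force: [-0.0, 0.2, -0.1]
grip_width: 0.0855
t=29.80 tcp [ 0.5798 -0.115   0.1877] F [-0.   0.2 -0.1] w 0.0855 j [-0.25  0.06  1.34 -0.    1.74  0.34]
go d [0.374 0.812 0.176] w [0.0003 0.0012 0.2741] calls 1.23
```

```bash
python3 -m crank '{"delta_pos":[[0.08,0.17,0],[0.16,0.34,0],[0.24,0.5,0],[0.32,0.66,0],[0.37,0.81,0]],"twist":[[0,0,0.045],[0,0,0.09],[0,0,0.135],[0,0,0.18],[0,0,0.225]],"gripper":[1,1,1,1,1]}'
python3 - <<'E'
from h import *
to([.668,-.1295,.17],orient(np.radians(6.6)))
E
```

```text
clock: 30.3
eef_pos: [0.6679, -0.1288, 0.1873]
orientation: [3.111, 0.422, -0.005]
wrist_force: [0.4, -0.3, 0.3]
grip_width: 0.0851
t=30.30 tcp [ 0.6679 -0.1288  0.1873] F [ 0.4 -0.3  0.3] w 0.0851 j [-0.24  0.31  1.06 -0.    1.77  1.06]
go d [-0.     0.007  0.173] w [0.0005 0.001  0.0491] calls 0.22
```

```bash
python3 -m crank '{"delta_pos":[[0,0,0.2],[0,0,0.4],[0,0,0.6],[0,0.01,0.7],[0,0.01,0.7]],"twist":[[0,0,0.03],[0,0,0.049],[0,0,0.049],[0,0,0.049],[0,0,0.049]],"gripper":[1,1,1,1,1]}'
python3 - <<'E'
from h import *
for i in range(2): snap("wrist","wrist22.png"); to([.668,-.1295,.022],orient(np.radians(6.6)))
E
```

```text
clock: 30.8
eef_pos: [0.6662, -0.1299, 0.115]
orientation: [3.135, 0.19, -0.01]
wrist_force: [-0.2, -0.2, 0.1]
grip_width: 0.0855
t=30.85 tcp [ 0.6668 -0.13    0.1167] F [-0.1  0.1 -0.1] w 0.0858 j [-0.24  0.32  1.18 -0.    1.65  1.21]
go d [ 0.017 -0.005  0.947] w [0.0005 0.0014 0.0019] calls 0.95
t=30.90 tcp [ 0.6673 -0.1301  0.1179] F [-0.1  0.8 -1.3] w 0.0853 j [-0.24  0.31  1.18 -0.    1.65  1.21]
go d [ 0.01  -0.007  0.959] w [0.0007 0.0008 0.0019] calls 0.96
```

View pics/wrist22.png

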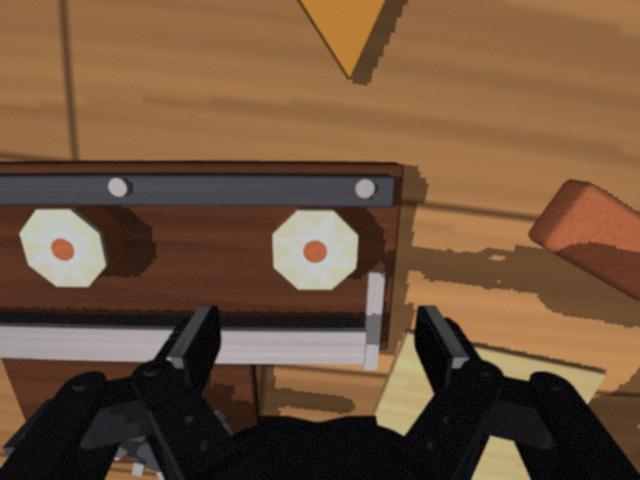

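Run:
```python
from h import *
C=cam("wrist"); p,R=at()
for nm,px,z in (("spot",(315,251),.046),("rail",(376,271),.03),("rail lo",(376,271),.022),("rail hi",(376,271),.04),("railL",(368,300),.03),("railR",(384,300),.03),("fence",(315,205),.038),("spot2",(62,250),.046)):
    w=atz(C,[px],z)[0]; print(nm,w.round(4),"tool",(R.T@(w-p)).round(4))
im=cv2.imread("pics/wrist22.png");cv2.imwrite("pics/w22z.png",cv2.resize(im[150:390,240:430],None,fx=2.5,fy=2.5,interpolation=cv2.INTER_CUBIC))
```

```text
tcp [ 0.6673 -0.1301  0.1179] R [[0.993, 0.121, -0.002], [0.121, -0.993, -0.002], [-0.003, 0.002, -1.0]]
spot [ 0.6686 -0.1295  0.046 ] tool [ 0.0016 -0.0005  0.0719]
rail [ 0.6521 -0.1766  0.03  ] tool [-0.0205  0.0441  0.0881]
rail lo [ 0.6486 -0.1786  0.022 ] tool [-0.0242  0.0457  0.0961]
rail hi [ 0.6564 -0.1742  0.04  ] tool [-0.0159  0.0423  0.0781]
railL [ 0.6276 -0.1748  0.03  ] tool [-0.0446  0.0394  0.0881]
railR [ 0.629  -0.1869  0.03  ] tool [-0.0447  0.0516  0.0882]
fence [ 0.698 -0.126  0.038] tool [ 0.0312 -0.0005  0.0799]
spot2 [0.6486 0.0421 0.046 ] tool [ 0.0024 -0.1733  0.0716]
```

View pics/w22z.png

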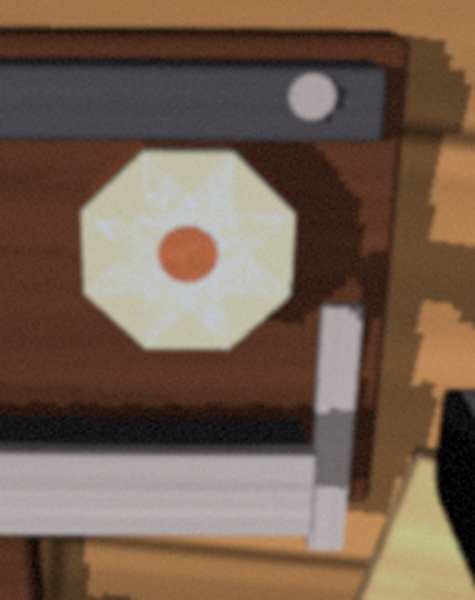

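```bash
python3 -m crank '{"delta_pos":[[0.03,0,0.2],[0.03,0,0.4],[0.03,0,0.6],[0.03,0,0.8],[0.03,0,0.94]],"twist":[[0,0,0],[0,0,0],[0,0,0],[0,0,0],[0,0,0]],"gripper":[1,1,1,1,1]}'
python3 - <<'E'
from h import *
for i in range(2): snap("wrist","wrist23.png"); to([.668,-.1295,.022],orient(np.radians(6.6)))
E
```

```text
clock: 31.4
eef_pos: [0.6701, -0.1299, 0.0232]
orientation: [3.133, 0.19, -0.004]
wrist_force: [-0.0, -0.3, 0.1]
grip_width: 0.0854
t=31.45 tcp [ 0.6689 -0.1296  0.0204] F [-1.3  0.3 -1.6] w 0.0853 j [-0.24  0.37  1.29 -0.    1.49  1.21]
go d [-0.009 -0.002 -0.016] w [0.0003 0.0019 0.0019] calls 0.02
t=31.50 tcp [ 0.6689 -0.1296  0.0214] F [ 0.4 -0.3 -0.7] w 0.0857 j [-0.24  0.37  1.29 -0.    1.49  1.21]
go d [-0.009 -0.002 -0.006] w [0.0003 0.0019 0.0019] calls 0.01
```

View pics/wrist23.png

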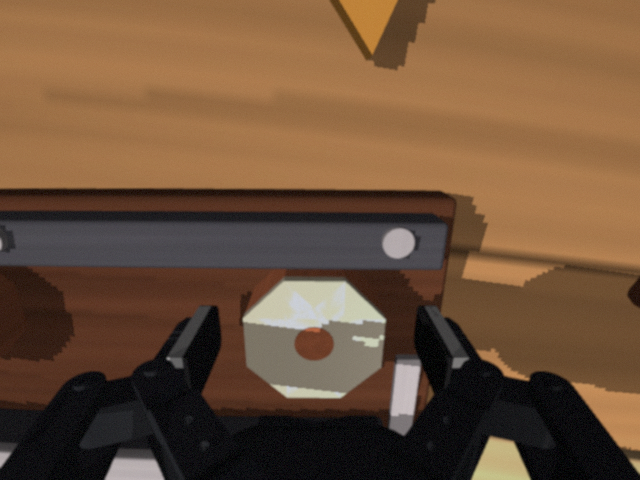

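```bash
python3 -m crank '{"delta_pos":[[0,0,0],[0,0,0],[0,0,0],[0,0,0],[0,0,0]],"twist":[[0,0,0],[0,0,0],[0,0,0],[0,0,0],[0,0,0]],"gripper":[-1,-1,-1,-1,-1]}' 60; python3 -m crank '{"delta_pos":[[0,0,-0.05],[0,0,-0.25],[0,0,-0.5],[0,0,-0.75],[0,0,-1]],"twist":[[0,0,0],[0,0,0],[0,0,0],[0,0,0],[0,0,0]],"gripper":[-1,-1,-1,-1,-1]}'
python3 - <<'E'
from h import *
snap("wrist","wrist24.png");snap("side","side24.png"); to([.4766,-.3586,.12],orient(np.radians(-7.2)))
E
```

```text
clock: 32.0
eef_pos: [0.671, -0.1301, 0.0256]
orientation: [3.133, 0.19, 0.001]
wrist_force: [-0.2, 0.2, 6.2]
grip_width: 0.0547
clock: 32.5
eef_pos: [0.6696, -0.1295, 0.1235]
orientation: [3.134, 0.19, -0.007]
wrist_force: [0.3, 0.1, -1.3]
grip_width: 0.0546
t=32.60 tcp [ 0.6718 -0.13    0.128 ] F [ 0.3 -0.4 -0.5] w 0.0543 j [-0.24  0.32  1.16 -0.    1.66  1.21]
go d [-2.214  2.033  0.081] w [ 0.0013 -0.0013  0.0786] calls 2.21
```

View pics/wrist24.png

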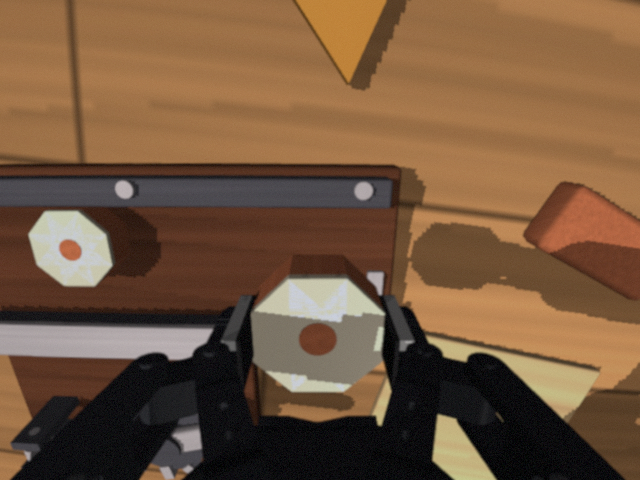

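View pics/side24.png

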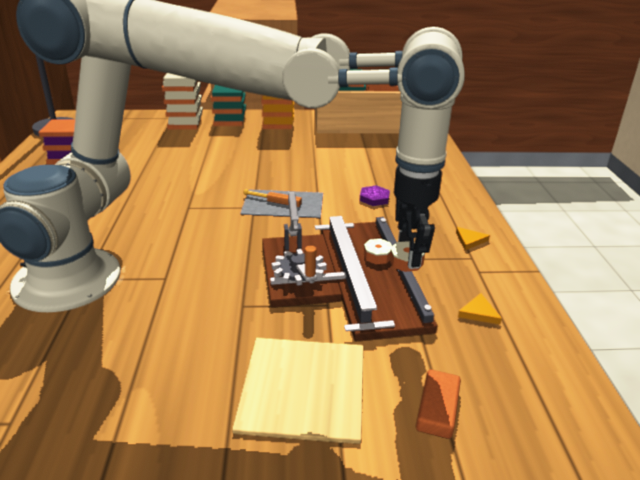

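```bash
python3 -m crank '{"delta_pos":[[-0.18,0.16,0],[-0.37,0.34,0],[-0.56,0.51,0],[-0.75,0.69,0],[-0.95,0.87,0]],"twist":[[0,0,0],[0,0,0],[0,0,0],[0,0,0],[0,0,0]],"gripper":[-1,-1,-1,-1,-1]}'; python3 -m crank '{"delta_pos":[[-0.2,0.18,0],[-0.4,0.37,0],[-0.6,0.55,0],[-0.8,0.73,0],[-0.95,0.87,0]],"twist":[[0,0,0.01],[0,0,0.03],[0,0,0.05],[0,0,0.07],[0,0,0.078]],"gripper":[-1,-1,-1,-1,-1]}';python3 - <<'E'
from h import *
snap("wrist","wrist25.png"); to([.4766,-.3586,.12],orient(np.radians(-7.2)))
E
```

```text
clock: 33.1
eef_pos: [0.5849, -0.2278, 0.1211]
orientation: [3.135, 0.191, -0.009]
wrist_force: [0.1, 0.2, -1.3]
grip_width: 0.0548
clock: 33.6
eef_pos: [0.5007, -0.326, 0.1218]
orientation: [3.134, -0.199, -0.009]
wrist_force: [1.3, -1.1, -1.2]
grip_width: 0.0547
t=33.65 tcp [ 0.499  -0.3283  0.1218] F [-0.3 -1.7 -1.7] w 0.0544 j [-0.64  0.09  1.42 -0.01  1.63  1.06]
go d [-0.183  0.33   0.021] w [ 0.0011  0.0021 -0.0012] calls 0.33
```

View pics/wrist25.png

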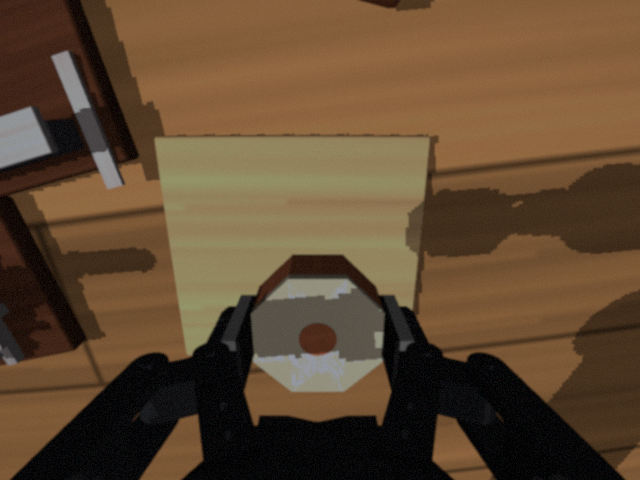

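```bash
python3 -m crank '{"delta_pos":[[-0.09,0.15,0.1],[-0.18,0.32,0.3],[-0.18,0.32,0.5],[-0.18,0.32,0.7],[-0.18,0.32,0.9]],"twist":[[0,0,0],[0,0,0],[0,0,0],[0,0,0],[0,0,0]],"gripper":[-1,-1,-1,-1,-1]}';python3 - <<'E'
from h import *
for i in range(3): snap("wrist","wrist26.png"); to([.4766,-.3586,.0165],orient(np.radians(-7.2)))
E
```

```text
clock: 34.15
eef_pos: [0.4795, -0.3546, 0.0312]
orientation: [3.135, -0.193, -0.008]
wrist_force: [0.5, 0.1, -1.0]
grip_width: 0.0545
t=34.20 tcp [ 0.4779 -0.3532  0.0269] F [-1.7  0.7 -4.6] w 0.0545 j [-0.69  0.14  1.54 -0.    1.47  1.  ]
go d [-0.005  0.056  0.104] w [-0.0006  0.0031  0.0008] calls 0.10
t=34.25 tcp [ 0.4779 -0.3531  0.0284] F [-1.1  1.1 -2.4] w 0.0543 j [-0.69  0.14  1.54 -0.    1.47  1.  ]
go d [-0.004  0.057  0.118] w [-0.0007  0.0033  0.0008] calls 0.12
t=34.30 tcp [ 0.4788 -0.3537  0.0307] F [ 0.3 -0.5 -0.8] w 0.0544 j [-0.69  0.14  1.54 -0.    1.47  1.  ]
go d [-0.015  0.051  0.143] w [-0.0001  0.0025  0.0008] calls 0.14
```

View pics/wrist26.png

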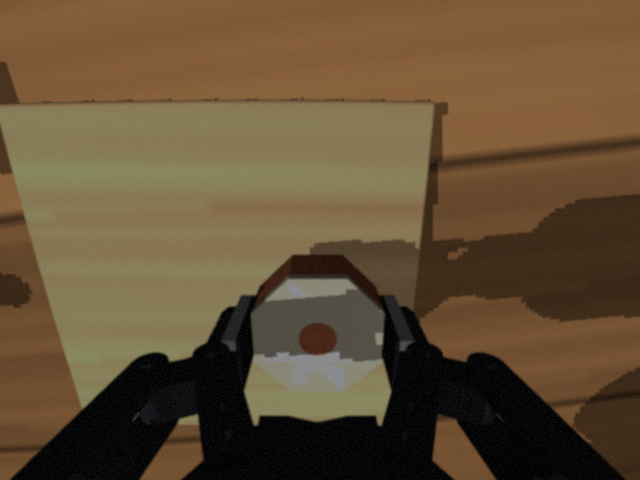

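```bash
python3 -m crank '{"delta_pos":[[0,0.02,0.04],[0,0.05,0.08],[0,0.05,0.11],[0,0.05,0.135],[0,0.05,0.135]],"twist":[[0,0,0],[0,0,0],[0,0,0],[0,0,0],[0,0,0]],"gripper":[-1,-1,-1,-1,-1]}';python3 - <<'E'
from h import *
for i in range(3): snap("wrist"); to([.4766,-.3586,.0165],orient(np.radians(-7.2)))
E
```

```text
clock: 34.8
eef_pos: [0.4796, -0.3599, 0.0203]
orientation: [3.133, -0.194, -0.005]
wrist_force: [0.4, -0.0, -1.1]
grip_width: 0.0546
t=34.85 tcp [ 0.4797 -0.3599  0.0205] F [-0.   0.3 -1. ] w 0.0547 j [-0.7   0.15  1.54 -0.    1.45  1.  ]
go d [-0.032 -0.009  0.041] w [0.0008 0.0009 0.0006] calls 0.04
t=34.90 tcp [ 0.4798 -0.36    0.0207] F [ 0.4 -0.4 -1.2] w 0.0548 j [-0.7   0.15  1.54 -0.    1.45  1.  ]
go d [-0.033 -0.01   0.042] w [0.0009 0.0009 0.0006] calls 0.04
t=34.95 tcp [ 0.4798 -0.36    0.0208] F [ 0.5 -0.3 -1.6] w 0.0545 j [-0.7   0.15  1.54 -0.    1.45  1.  ]
go d [-0.034 -0.01   0.043] w [0.0009 0.0008 0.0006] calls 0.04
```

```bash
python3 -m crank '{"delta_pos":[[0,0,0.02],[0,0,0.04],[0,0,0.05],[0,0,0.05],[0,0,0.05]],"twist":[[0,0,0],[0,0,0],[0,0,0],[0,0,0],[0,0,0]],"gripper":[-1,-1,-1,-1,-1]}';python3 - <<'E'
from h import *
for i in range(2): snap("wrist"); to([.4766,-.3586,.0165],orient(np.radians(-7.2)))
E
```

```text
clock: 35.45
eef_pos: [0.4797, -0.36, 0.0156]
orientation: [3.133, -0.194, -0.005]
wrist_force: [-0.9, 0.7, -1.6]
grip_width: 0.0546
t=35.50 tcp [ 0.4797 -0.3599  0.0156] F [-1.3  0.6 -1.2] w 0.0543 j [-0.7   0.16  1.55 -0.    1.44  1.  ]
go d [-0.032 -0.009 -0.009] w [0.0008 0.0009 0.0006] calls 0.03
t=35.55 tcp [ 0.4797 -0.3599  0.0156] F [-0.5  0.6 -1.2] w 0.0548 j [-0.7   0.16  1.55 -0.    1.44  1.  ]
go d [-0.032 -0.009 -0.009] w [0.0008 0.0009 0.0006] calls 0.03
```

```bash
python3 -m crank '{"delta_pos":[[0,0,0.01],[0,0,0.02],[0,0,0.025],[0,0,0.025],[0,0,0.025]],"twist":[[0,0,0],[0,0,0],[0,0,0],[0,0,0],[0,0,0]],"gripper":[-1,-1,-1,-1,-1]}'
python3 - <<'E'
from h import *
for i in range(2): snap("side","side27.png"); to([.4766,-.3586,.0165],orient(np.radians(-7.2)))
im=cv2.imread("pics/side27.png");cv2.imwrite("pics/sd27z.png",cv2.resize(im[300:460,200:400],None,fx=3.75,fy=3.75,interpolation=cv2.INTER_CUBIC))
E
```

```text
clock: 36.05
eef_pos: [0.4797, -0.36, 0.0155]
orientation: [3.133, -0.194, -0.004]
wrist_force: [-6.5, 5.4, 12.2]
grip_width: 0.0545
t=36.10 tcp [ 0.4797 -0.36    0.0155] F [-6.5  4.9 10.8] w 0.0546 j [-0.7   0.16  1.55 -0.    1.44  1.  ]
go d [-0.033 -0.01  -0.01 ] w [0.0009 0.0007 0.0006] calls 0.03
t=36.15 tcp [ 0.4797 -0.36    0.0155] F [-5.9  4.1 10.7] w 0.0545 j [-0.7   0.16  1.55 -0.    1.44  1.  ]
go d [-0.033 -0.01  -0.01 ] w [0.0009 0.0008 0.0006] calls 0.03
```

View pics/sd27z.png

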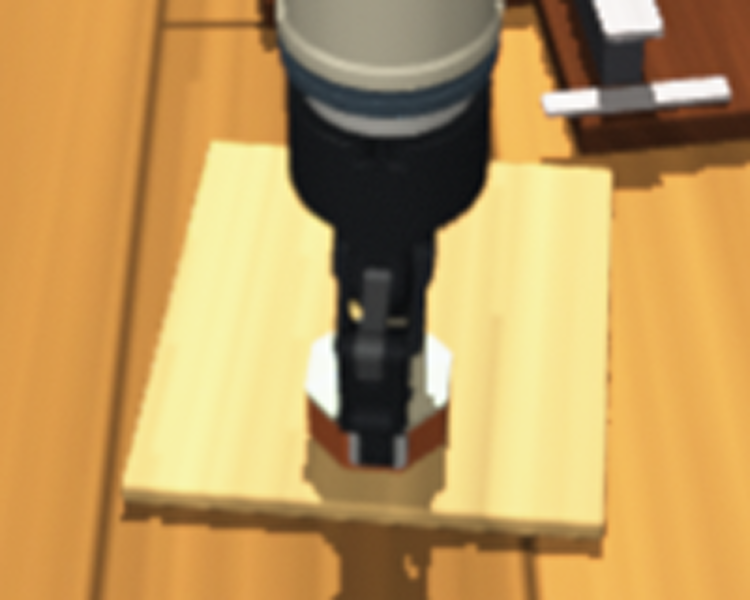

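```bash
python3 -m crank '{"delta_pos":[[0,0,0],[0,0,0],[0,0,0],[0,0,0],[0,0,0]],"twist":[[0,0,0],[0,0,0],[0,0,0],[0,0,0],[0,0,0]],"gripper":[0.2,1,1,1,1]}'; python3 -m crank '{"delta_pos":[[0,0,-0.05],[0,0,-0.25],[0,0,-0.5],[0,0,-0.75],[0,0,-1]],"twist":[[0,0,0],[0,0,0],[0,0,0],[0,0,0],[0,0,0]],"gripper":[1,1,1,1,1]}'
python3 - <<'E'
from h import *
snap("wrist","wrist28.png"); to([.6485,.0415,.12],orient(np.radians(6.6)))
E
```

```text
clock: 36.65
eef_pos: [0.4796, -0.3599, 0.0127]
orientation: [3.133, -0.194, -0.005]
wrist_force: [0.2, -0.5, 0.0]
grip_width: 0.0856
clock: 37.15
eef_pos: [0.48, -0.3597, 0.1144]
orientation: [3.133, -0.194, -0.005]
wrist_force: [0.2, -0.0, 0.4]
grip_width: 0.0858
t=37.20 tcp [ 0.4815 -0.361   0.1199] F [1.3 0.1 3.7] w 0.0857 j [-0.7   0.1   1.42 -0.    1.62  1.  ]
go d [ 1.16  -4.2   -0.025] w [ 0.0023 -0.0008 -0.0761] calls 4.20
```

View pics/wrist28.png

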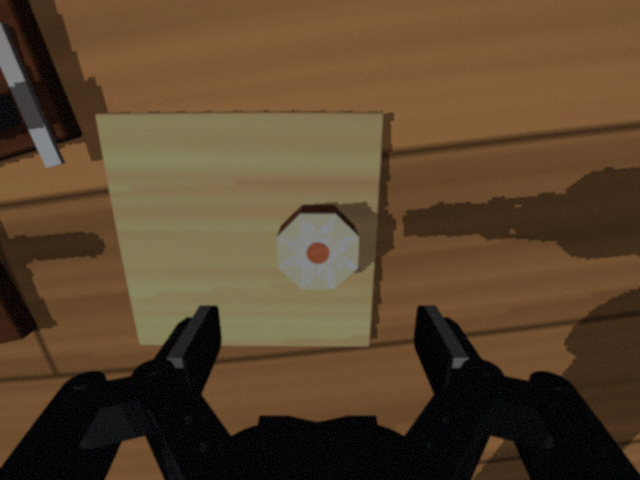

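```bash
python3 -m crank '{"delta_pos":[[0.06,-0.2,-0.05],[0.12,-0.4,-0.1],[0.18,-0.6,-0.15],[0.24,-0.8,-0.2],[0.3,-1,-0.25]],"twist":[[0,0,0],[0,0,0],[0,0,0],[0,0,0],[0,0,0]],"gripper":[1,1,1,1,1]}'; python3 -m crank '{"delta_pos":[[0.06,-0.2,0],[0.12,-0.4,0],[0.18,-0.6,0],[0.24,-0.8,0],[0.3,-1,0]],"twist":[[0,0,0],[0,0,0],[0,0,0],[0,0,0],[0,0,0]],"gripper":[1,1,1,1,1]}'; python3 -m crank '{"delta_pos":[[0.06,-0.2,0],[0.12,-0.4,0],[0.18,-0.6,0],[0.24,-0.8,0],[0.28,-1,0]],"twist":[[0,0,-0.015],[0,0,-0.03],[0,0,-0.045],[0,0,-0.06],[0.002,0,-0.076]],"gripper":[1,1,1,1,1]}'
python3 - <<'E'
from h import *
to([.6485,.0415,.12],orient(np.radians(6.6)))
E
```

```text
clock: 37.7
eef_pos: [0.5225, -0.2634, 0.138]
orientation: [3.133, -0.194, -0.004]
wrist_force: [0.3, 0.1, 0.2]
grip_width: 0.0858
clock: 38.2
eef_pos: [0.5646, -0.1678, 0.1374]
orientation: [3.133, -0.194, -0.005]
wrist_force: [0.4, -0.2, 1.4]
grip_width: 0.0855
clock: 38.7
eef_pos: [0.6049, -0.0718, 0.137]
orientation: [-3.132, -0.184, 0.004]
wrist_force: [0.4, -0.1, -0.5]
grip_width: 0.0852
t=38.70 tcp [ 0.6049 -0.0718  0.137 ] F [ 0.4 -0.1 -0.5] w 0.0852 j [-0.18  0.12  1.37  0.    1.66  1.28]
go d [ 0.567 -1.073  0.174] w [-0.0014  0.0008  0.0008] calls 1.07
```

```bash
python3 -m crank '{"delta_pos":[[0.11,-0.2,0],[0.22,-0.4,0],[0.34,-0.6,0],[0.45,-0.8,0.08],[0.57,-1,0.17]],"twist":[[0,0,0],[0,0,0],[0,0,0],[0,0,0],[0,0,0]],"gripper":[1,1,1,1,1]}'
python3 - <<'E'
from h import *
for i in range(2): snap("wrist","wrist29.png"); to([.6485,.0415,.022],orient(np.radians(6.6)))
E
```

```text
clock: 39.2
eef_pos: [0.6502, 0.0342, 0.1207]
orientation: [-3.132, -0.181, 0.003]
wrist_force: [0.4, -2.1, -0.3]
grip_width: 0.0855
t=39.25 tcp [0.6501 0.0378 0.118 ] F [-3.2  2.4 -2.4] w 0.0853 j [0.   0.24 1.27 0.01 1.64 1.46]
go d [-0.008 -0.032  0.961] w [-0.0023  0.0012  0.001 ] calls 0.96
t=39.30 tcp [0.6494 0.036  0.1183] F [ 0.1 -0.2 -1. ] w 0.0854 j [0.   0.24 1.27 0.01 1.64 1.45]
go d [ 0.002 -0.05   0.963] w [-0.0019  0.0017  0.0011] calls 0.96
```

View pics/wrist29.png

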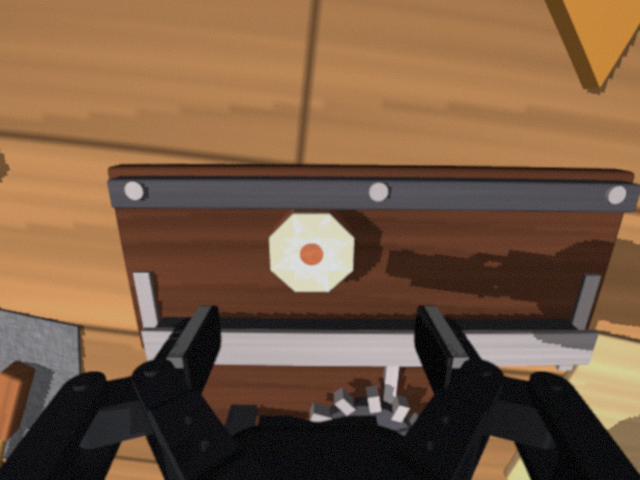

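```bash
python3 -m crank '{"delta_pos":[[0,-0.05,0.2],[0,-0.05,0.4],[0,-0.05,0.6],[0,-0.05,0.8],[0,-0.05,0.96]],"twist":[[0,0,0],[0,0,0],[0,0,0],[0,0,0],[0,0,0]],"gripper":[1,1,1,1,1]}'; python3 -m crank '{"delta_pos":[[0,0,0],[0,0,0],[0,0,0],[0,0,0],[0,0,0]],"twist":[[0,0,0],[0,0,0],[0,0,0],[0,0,0],[0,0,0]],"gripper":[-1,-1,-1,-1,-1]}' 60;python3 -m crank '{"delta_pos":[[0,0,-0.05],[0,0,-0.25],[0,0,-0.5],[0,0,-0.75],[0,0,-1]],"twist":[[0,0,0],[0,0,0],[0,0,0],[0,0,0],[0,0,0]],"gripper":[-1,-1,-1,-1,-1]}'
python3 - <<'E'
from h import *
snap("wrist","wrist30.png"); to([.4885,-.2643,.13],orient(np.radians(-7.2)))
E
```

```text
clock: 39.8
eef_pos: [0.6483, 0.0379, 0.0232]
orientation: [-3.132, -0.18, 0.006]
wrist_force: [-0.6, 0.6, -0.7]
grip_width: 0.0856
clock: 40.3
eef_pos: [0.649, 0.0384, 0.0258]
orientation: [-3.132, -0.18, 0.003]
wrist_force: [-3.8, -0.4, 3.9]
grip_width: 0.0548
clock: 40.8
eef_pos: [0.6492, 0.0379, 0.1253]
orientation: [-3.132, -0.18, 0.004]
wrist_force: [0.4, 0.2, -1.5]
grip_width: 0.0549
t=40.85 tcp [0.6511 0.0379 0.1312] F [0.  0.4 2.9] w 0.0542 j [0.   0.23 1.25 0.   1.65 1.46]
go d [-1.961  2.816 -0.008] w [-0.0012 -0.0016  0.0766] calls 2.82
```

View pics/wrist30.png

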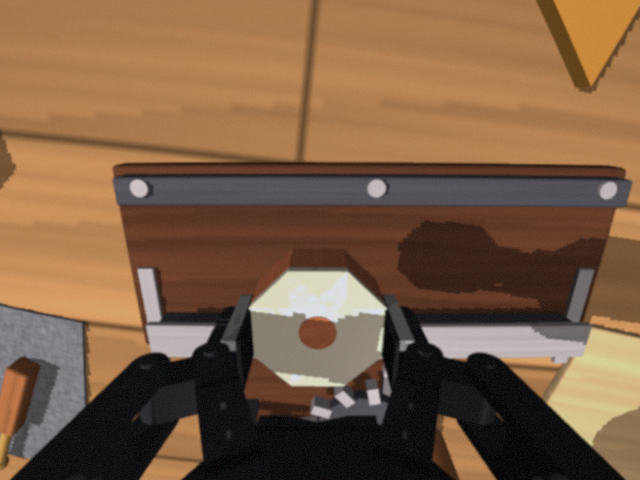

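```bash
python3 -m crank '{"delta_pos":[[-0.06,0.16,-0.1],[-0.12,0.35,-0.15],[-0.2,0.55,-0.2],[-0.3,0.77,-0.2],[-0.4,1,-0.2]],"twist":[[0,0,0],[0,0,0],[0,0,0],[0,0,0],[0,0,0]],"gripper":[-1,-1,-1,-1,-1]}';python3 -m crank '{"delta_pos":[[-0.14,0.2,0],[-0.28,0.4,0],[-0.42,0.6,0],[-0.56,0.8,0],[-0.7,1,0]],"twist":[[0,0,0],[0,0,0],[0,0,0],[0,0,0],[0,0,0]],"gripper":[-1,-1,-1,-1,-1]}'; python3 -m crank '{"delta_pos":[[-0.16,0.16,0],[-0.32,0.32,0],[-0.5,0.5,0],[-0.68,0.66,0],[-0.86,0.81,0]],"twist":[[0,0,0.015],[0,0,0.03],[0,0,0.045],[0,0,0.06],[0,0,0.076]],"gripper":[-1,-1,-1,-1,-1]}'
python3 - <<'E'
from h import *
for i in range(2): snap("wrist","wrist31.png"); to([.4885,-.2643,.025],orient(np.radians(-7.2)))
E
```

```text
clock: 41.35
eef_pos: [0.62, -0.0676, 0.1429]
orientation: [-3.132, -0.18, 0.006]
wrist_force: [-0.1, 0.1, -2.5]
grip_width: 0.0543
clock: 41.85
eef_pos: [0.5614, -0.1749, 0.1424]
orientation: [-3.132, -0.179, 0.007]
wrist_force: [-0.5, -0.3, -2.0]
grip_width: 0.0544
clock: 42.35
eef_pos: [0.485, -0.265, 0.1423]
orientation: [-3.131, 0.198, 0.008]
wrist_force: [1.0, -0.2, -2.0]
grip_width: 0.0549
t=42.40 tcp [ 0.4829 -0.2675  0.1424] F [ 0.4 -2.9 -0.5] w 0.0548 j [-0.57 -0.03  1.51 -0.    1.67  1.14]
go d [ 0.06  -0.038  1.174] w [-0.0004  0.0021 -0.0019] calls 1.17
t=42.45 tcp [ 0.4842 -0.2661  0.1425] F [ 0.6  0.4 -2.1] w 0.0549 j [-0.56 -0.03  1.51  0.    1.67  1.14]
go d [ 0.047 -0.021  1.175] w [-0.0009  0.0018 -0.0009] calls 1.17
```

View pics/wrist31.png

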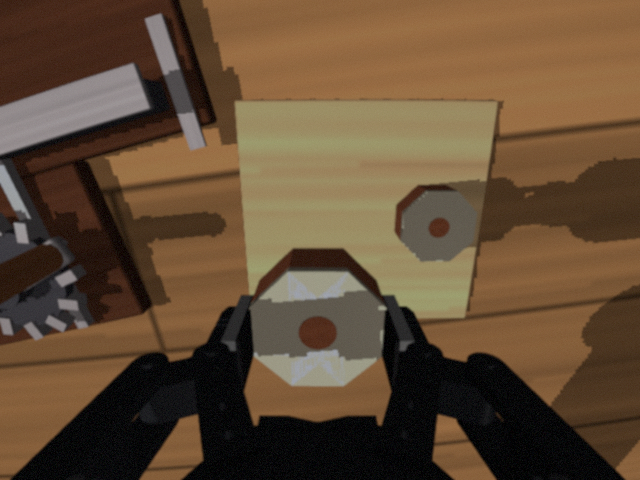

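```bash
python3 -m crank '{"delta_pos":[[0.04,-0.02,0.2],[0.04,-0.02,0.4],[0.04,-0.02,0.6],[0.04,-0.02,0.8],[0.04,-0.02,1]],"twist":[[0,0,0],[0,0,0],[0,0,0],[0,0,0],[0,0,0]],"gripper":[-1,-1,-1,-1,-1]}'; python3 -m crank '{"delta_pos":[[0,0,0.05],[0,0,0.1],[0,0,0.15],[0,0,0.2],[0,0,0.22]],"twist":[[0,0,0],[0,0,0],[0,0,0],[0,0,0],[0,0,0]],"gripper":[-1,-1,-1,-1,-1]}'
python3 - <<'E'
from h import *
for i in range(2): snap("wrist","wrist32.png"); to([.4885,-.2643,.0155],orient(np.radians(-7.2)))
E
```

```text
clock: 42.95
eef_pos: [0.4902, -0.2615, 0.0419]
orientation: [-3.131, 0.193, 0.006]
wrist_force: [-0.0, 0.0, -1.4]
grip_width: 0.0542
clock: 43.45
eef_pos: [0.4905, -0.2618, 0.0217]
orientation: [-3.132, 0.194, 0.005]
wrist_force: [0.3, -0.3, -2.0]
grip_width: 0.0545
t=43.50 tcp [ 0.4904 -0.2617  0.0214] F [ 0.5  0.2 -2.1] w 0.0547 j [-0.55  0.04  1.66  0.    1.45  1.14]
go d [-0.015  0.029  0.059] w [-0.0012  0.0012  0.0006] calls 0.06
t=43.55 tcp [ 0.4904 -0.2617  0.0217] F [ 0.5 -0.7 -2.2] w 0.0544 j [-0.55  0.04  1.66  0.    1.45  1.14]
go d [-0.016  0.028  0.062] w [-0.0011  0.0011  0.0006] calls 0.06
```

View pics/wrist32.png

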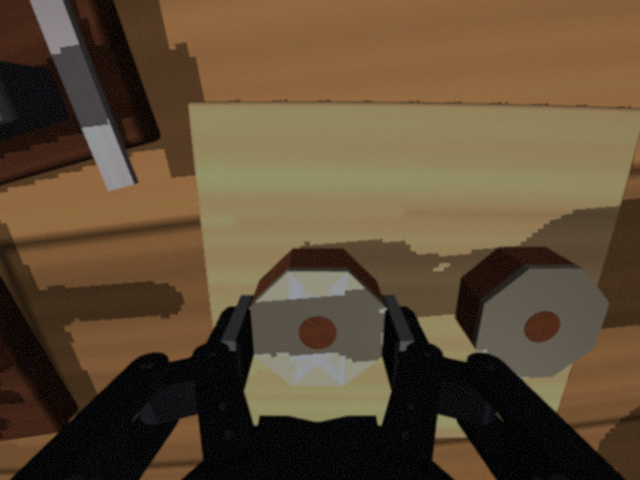

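```bash
python3 -m crank '{"delta_pos":[[0,0,0.03],[0,0,0.05],[0,0,0.065],[0,0,0.075],[0,0,0.08]],"twist":[[0,0,0],[0,0,0],[0,0,0],[0,0,0],[0,0,0]],"gripper":[-1,-1,-1,-1,-1]}'
python3 - <<'E'
from h import *
for i in range(2): snap("wrist"); to([.4885,-.2643,.0155],orient(np.radians(-7.2)))
E
```

```text
clock: 44.05
eef_pos: [0.4905, -0.2617, 0.0157]
orientation: [-3.132, 0.194, 0.005]
wrist_force: [-5.8, 3.0, 12.1]
grip_width: 0.0545
t=44.10 tcp [ 0.4904 -0.2617  0.0157] F [-4.2  2.5  9.6] w 0.0547 j [-0.55  0.04  1.66  0.    1.44  1.14]
go d [-0.016  0.028  0.002] w [-0.0011  0.001   0.0006] calls 0.03
t=44.15 tcp [ 0.4905 -0.2617  0.0157] F [-5.  3.  8.] w 0.0542 j [-0.55  0.04  1.66  0.    1.44  1.14]
go d [-0.017  0.028  0.002] w [-0.0011  0.001   0.0006] calls 0.03
```

```bash
python3 -m crank '{"delta_pos":[[0,0,0],[0,0,0],[0,0,0],[0,0,0],[0,0,0]],"twist":[[0,0,0],[0,0,0],[0,0,0],[0,0,0],[0,0,0]],"gripper":[0.3,0.8,0.8,0.8,0.8]}'; python3 -m crank '{"delta_pos":[[0,0,-0.05],[0,0,-0.25],[0,0,-0.5],[0,0,-0.75],[0,0,-1]],"twist":[[0,0,0],[0,0,0],[0,0,0],[0,0,0],[0,0,0]],"gripper":[0.8,0.8,0.8,0.8,1]}'
python3 - <<'E'
from h import *
snap("wrist","wrist33.png"); to(grip(1.48,.19),orient(np.radians(96.6))); snap("scene","scene33.png")
E
```

```text
clock: 44.65
eef_pos: [0.4903, -0.2616, 0.0134]
orientation: [-3.132, 0.194, 0.006]
wrist_force: [1.2, 0.3, -0.1]
grip_width: 0.0767
clock: 45.15
eef_pos: [0.4907, -0.262, 0.1149]
orientation: [-3.132, 0.194, 0.005]
wrist_force: [0.5, 0.3, -0.3]
grip_width: 0.0855
t=45.20 tcp [ 0.4924 -0.2631  0.1203] F [ 1.2 -0.2  3. ] w 0.0853 j [-0.55 -0.02  1.54  0.    1.62  1.14]
go d [-0.157 -1.89  -0.697] w [ 0.0008 -0.0009 -0.5761] calls 2.59
```

View pics/wrist33.png

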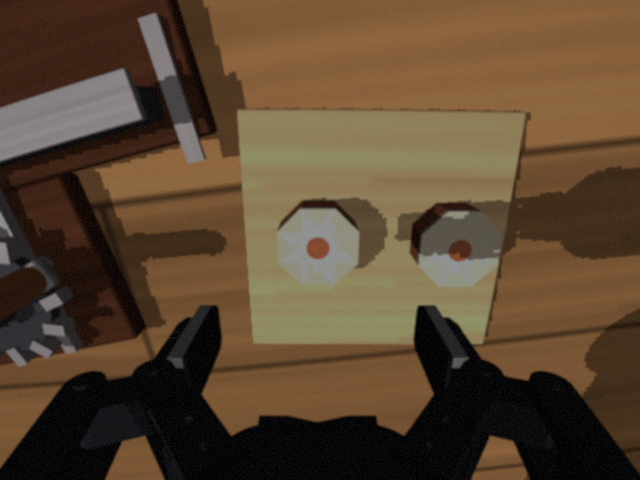

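View pics/scene33.png

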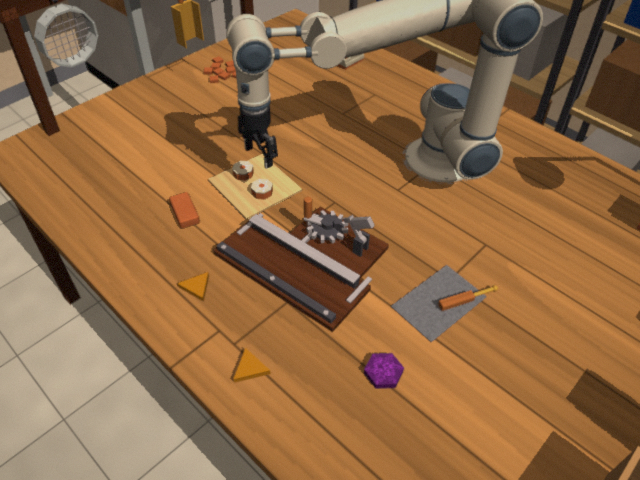

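Run:
```python
from h import *
im=cv2.imread("pics/scene33.png");cv2.imwrite("pics/sc33z.png",cv2.resize(im[250:350,380:510],None,fx=6,fy=6,interpolation=cv2.INTER_CUBIC))
im=snap("side","side33.png")[0][:,:,::-1];cv2.imwrite("pics/sd33z.png",cv2.resize(im[170:230,230:340],None,fx=7,fy=7,interpolation=cv2.INTER_CUBIC))
```

```text
(no output)
```

View pics/sc33z.png

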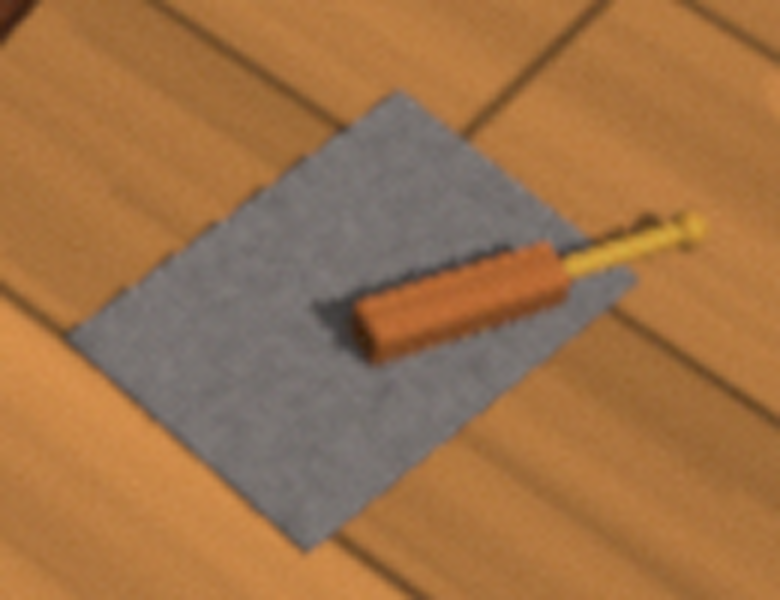

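View pics/sd33z.png

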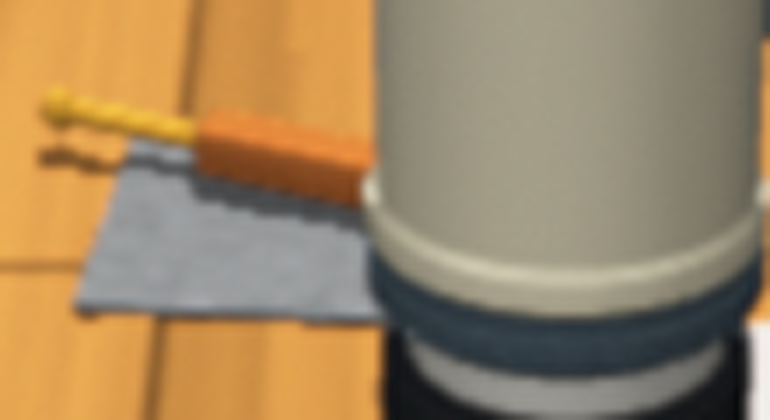

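Run:
```python
from h import *
C=cam("scene")
def px(p): return (380+(p[0]+.5)/6-.5,250+(p[1]+.5)/6-.5)
a=atz(C,[px((558,260)),px((366,316))],.024); t=atz(C,[px((688,229))],.014)[0]
g=a.mean(0);d=(t-g)[:2];d/=np.linalg.norm(d)
print(a.round(4),t.round(4),"grip",g.round(4),"via tip",(t[:2]-.107*d).round(4),np.degrees(np.arctan2(d[1],d[0])))
m=np.array([.4430,.3152]);y=-.10;R=np.array([[np.cos(y),-np.sin(y)],[np.sin(y),np.cos(y)]])
for q in (g[:2],t[:2]-.107*d): print("mat frame",(R.T@(q-m)).round(4))
```

```text
[[0.3814 0.3663 0.024 ]
 [0.458  0.3274 0.024 ]] [0.3226 0.393  0.014 ] grip [0.4197 0.3468 0.024 ] via tip [0.4192 0.3471] 154.5893498383878
mat frame [-0.0263  0.0292]
mat frame [-0.0268  0.0294]
```

Run:
```python
from h import *
to(grip(1.48,.18),orient(np.radians(6.6)))
```

```text
t=45.30 tcp [ 0.4918 -0.2628  0.1163] F [-0.2  0.6  0.2] w 0.0854 j [-0.55 -0.02  1.54  0.    1.61  1.14]
go d [-0.153 -1.888 -0.634] w [-0.0005 -0.0003 -0.0761] calls 1.89
```

```bash
python3 -m crank '{"delta_pos":[[0,-0.1,-0.2],[-0.02,-0.3,-0.4],[-0.04,-0.5,-0.6],[-0.06,-0.7,-0.65],[-0.08,-0.95,-0.65]],"twist":[[0,0,-0.015],[0,0,-0.03],[0,0,-0.045],[0,0,-0.06],[0,0,-0.076]],"gripper":[1,1,1,1,1]}'
python3 - <<'E'
from h import *
to(grip(1.48,.18),orient(np.radians(6.6)))
E
```

```text
clock: 45.8
eef_pos: [0.4947, -0.1667, 0.1791]
orientation: [-3.132, -0.182, 0.004]
wrist_force: [0.1, 0.3, -0.1]
grip_width: 0.0853
t=45.80 tcp [ 0.4947 -0.1667  0.1791] F [ 0.1  0.3 -0.1] w 0.0853 j [-0.39 -0.12  1.53  0.    1.73  1.06]
go d [ 0.159 -0.919 -0.006] w [-0.0013  0.0007  0.0003] calls 0.92
```

```bash
python3 -m crank '{"delta_pos":[[0.03,-0.2,0],[0.06,-0.4,0],[0.1,-0.6,0],[0.13,-0.8,0],[0.16,-0.92,0]],"twist":[[0,0,0],[0,0,0],[0,0,0],[0,0,0],[0,0,0]],"gripper":[1,1,1,1,1]}'
python3 - <<'E'
from h import *
for i in range(2): snap("wrist","wrist34.png"); to(grip(1.48,.085),orient(np.radians(6.6)))
E
```

```text
clock: 46.3
eef_pos: [0.4996, -0.0725, 0.178]
orientation: [-3.131, -0.182, 0.008]
wrist_force: [-0.3, 0.0, 0.3]
grip_width: 0.0856
t=46.35 tcp [ 0.4999 -0.0714  0.1782] F [0.8 0.7 0. ] w 0.0854 j [-0.21 -0.16  1.57  0.    1.74  1.24]
go d [0.001 0.027 0.932] w [-0.0019  0.0013  0.0005] calls 0.93
t=46.40 tcp [ 0.4999 -0.0726  0.1784] F [ 0.1 -0.9  0.6] w 0.0858 j [-0.21 -0.16  1.57  0.    1.74  1.24]
go d [0.002 0.014 0.934] w [-0.0016  0.0012  0.0005] calls 0.93
```

View pics/wrist34.png

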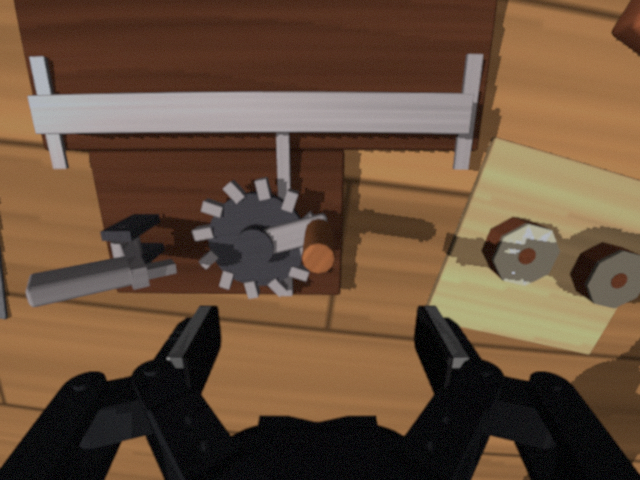

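Crank grip top at (318,258), centred between the fingers; descend and grip.

```bash
python3 - <<'E'
from h import *
C=cam("wrist"); print(atz(C,[(318,258)],.117),grip(1.48)); print(atz(C,[(318,258)],.117)-bot.read_state()["eef_pos"])
E
python3 -m crank '{"delta_pos":[[0,0.01,0.2],[0,0.01,0.4],[0,0.01,0.6],[0,0.01,0.8],[0,0.01,0.92]],"twist":[[0,0,0],[0,0,0],[0,0,0],[0,0,0],[0,0,0]],"gripper":[1,1,1,1,1]}'; python3 -m crank '{"delta_pos":[[0,0,0],[0,0,0],[0,0,0],[0,0,0],[0,0,0]],"twist":[[0,0,0],[0,0,0],[0,0,0],[0,0,0],[0,0,0]],"gripper":[-1,-1,-1,-1,-1]}' 60
python3 - <<'E'
from h import *
snap("wrist","wrist35.png"); st=bot.read_state(); print(st["eef_pos"],st["wrist_force"])
a=est(st["eef_pos"])[0]; wind(a,a/2); wind(a/2,0)
E
```

```text
[[ 0.50066931 -0.07369858  0.117     ]] [ 0.49988113 -0.07356786  0.095     ]
[[ 0.00073215 -0.00105279 -0.0614233 ]]
clock: 46.9
eef_pos: [0.4989, -0.0752, 0.085]
orientation: [-3.132, -0.179, 0.009]
wrist_force: [-0.9, 0.1, -0.6]
grip_width: 0.0852
clock: 47.4
eef_pos: [0.5003, -0.072, 0.0893]
orientation: [-3.127, -0.182, 0.002]
wrist_force: [-2.0, 9.8, 5.2]
grip_width: 0.0203
[ 0.5003192  -0.07197017  0.08923289] [-3.1823982   9.94360102  6.29392304]
angle from tcp now (np.float64(1.4614854331661011), np.float64(0.05368378393422119))
[0.075, -0.028, 0.0]
[0.146, -0.066, 0.001]
[0.21, -0.114, 0.001]
[0.267, -0.171, 0.001]
[0.315, -0.236, 0.002]
angle from tcp now (np.float64(1.4614854331661011), np.float64(0.05368378393422119))
[0.038, -0.071, 0.001]
[0.065, -0.147, 0.001]
[0.08, -0.225, 0.002]
[0.085, -0.305, 0.003]
[0.077, -0.385, 0.003]
```

View pics/wrist35.png

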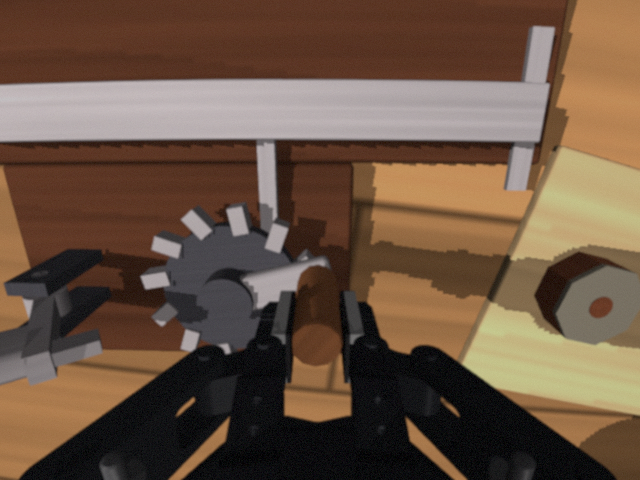

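```bash
python3 -m crank '{"delta_pos":[[0.075,-0.03,0],[0.15,-0.075,0],[0.215,-0.13,0],[0.275,-0.19,0],[0.32,-0.26,0]],"twist":[[0,0,0],[0,0,0],[0,0,0],[0,0,0],[0,0,0]],"gripper":[-1,-1,-1,-1,-1]}'; python3 -m crank '{"delta_pos":[[0.038,-0.071,0],[0.065,-0.147,0],[0.08,-0.225,0],[0.085,-0.305,0],[0.077,-0.385,0]],"twist":[[0,0,0],[0,0,0],[0,0,0],[0,0,0],[0,0,0]],"gripper":[-1,-1,-1,-1,-1]}'
python3 - <<'E'
from h import *
for i in range(2): snap("wrist","wrist36.png"); st=bot.read_state(); print(est(st["eef_pos"]),st["wrist_force"],st["eef_pos"],st["grip_width"])
E
```

```text
clock: 47.95
eef_pos: [0.5285, -0.0464, 0.0893]
orientation: [-3.136, -0.179, 0.005]
wrist_force: [-6.0, -7.2, 6.7]
grip_width: 0.0201
clock: 48.45
eef_pos: [0.5335, -0.0079, 0.0894]
orientation: [3.136, 0.178, 0.002]
wrist_force: [3.5, -7.2, 1.6]
grip_width: 0.0203
(np.float64(-0.004727212225201588), np.float64(0.055846997462534693)) [ 3.20191649 -3.54925629  2.2266896 ] [ 0.53321479 -0.00645103  0.08934799] 0.02036032358754647
(np.float64(-0.0042971762311056205), np.float64(0.055820127669166046)) [ 2.56159383 -3.4099193   4.01649558] [ 0.53319589 -0.00648171  0.08934363] 0.020458997061740234
```

View pics/wrist36.png

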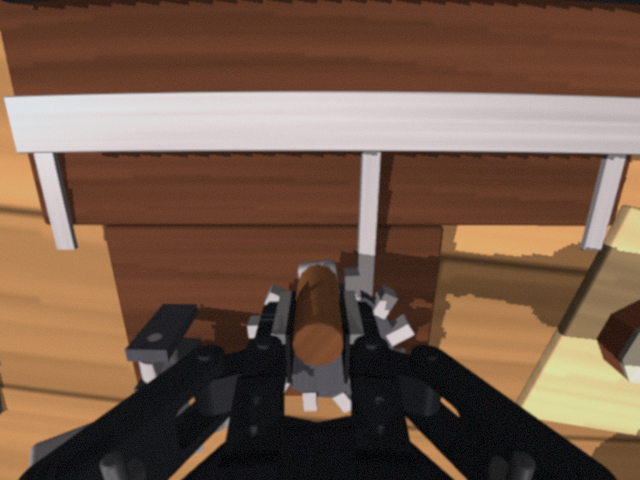

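```bash
python3 -m crank '{"delta_pos":[[-0.005,-0.02,0],[-0.01,-0.04,0],[-0.01,-0.05,0],[-0.01,-0.05,0],[-0.01,-0.05,0]],"twist":[[0,0,0],[0,0,0],[0,0,0],[0,0,0],[0,0,0]],"gripper":[-1,-1,-1,-1,-1]}'
python3 - <<'E'
from h import *
for i in range(2): snap("wrist"); st=bot.read_state(); print(est(st["eef_pos"]),st["wrist_force"],st["eef_pos"],st["grip_width"])
E
```

```text
clock: 49.05
eef_pos: [0.5326, -0.0044, 0.0893]
orientation: [3.134, 0.177, 0.004]
wrist_force: [6.7, -12.7, 2.1]
grip_width: 0.0202
(np.float64(-0.04302345506433239), np.float64(0.05587695502431344)) [  6.71917083 -11.75117246   1.70606246] [ 0.53259304 -0.00440398  0.0893789 ] 0.020230497341562428
(np.float64(-0.04271893312332345), np.float64(0.055866433388043146)) [  6.18492217 -11.78119076   2.15069046] [ 0.53258856 -0.00442348  0.08936764] 0.020537677966537
```

```bash
python3 -m crank '{"delta_pos":[[0,0,0],[0,0,0],[0,0,0],[0,0,0],[0,0,0]],"twist":[[0,0,0],[0,0,0],[0,0,0],[0,0,0],[0,0,0]],"gripper":[1,1,1,1,1]}'; python3 -m crank '{"delta_pos":[[0,0,-0.1],[0,0,-0.3],[0,0,-0.5],[0,0,-0.75],[0,0,-1]],"twist":[[0,0,0],[0,0,0],[0,0,0],[0,0,0],[0,0,0]],"gripper":[1,1,1,1,1]}'
python3 - <<'E'
from h import *
snap("wrist","wrist37.png"); C=cam("wrist"); at(); print("pred grip0 px",proj(C,[grip(0,.117)]))
im=snap("scene","scene37.png")[0][:,:,::-1];cv2.imwrite("pics/sc37z.png",cv2.resize(im[180:340,200:400],None,fx=4,fy=3.75,interpolation=cv2.INTER_CUBIC))
E
```

```text
clock: 49.65
eef_pos: [0.5302, -0.0007, 0.0875]
orientation: [-3.132, -0.181, 0.005]
wrist_force: [-0.5, -0.4, 0.7]
grip_width: 0.0851
clock: 50.15
eef_pos: [0.5306, -0.0013, 0.1892]
orientation: [-3.132, -0.18, 0.004]
wrist_force: [0.2, 0.5, 0.1]
grip_width: 0.0852
tcp [ 0.5321 -0.0014  0.1946] R [[0.993, 0.115, 0.005], [0.115, -0.993, 0.004], [0.005, -0.003, -1.0]]
pred grip0 px [[324.32367037 251.04121732]]
```

View pics/wrist37.png

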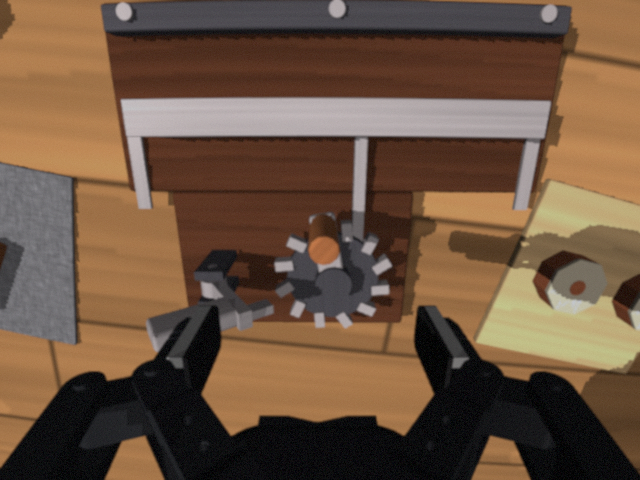

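View pics/sc37z.png

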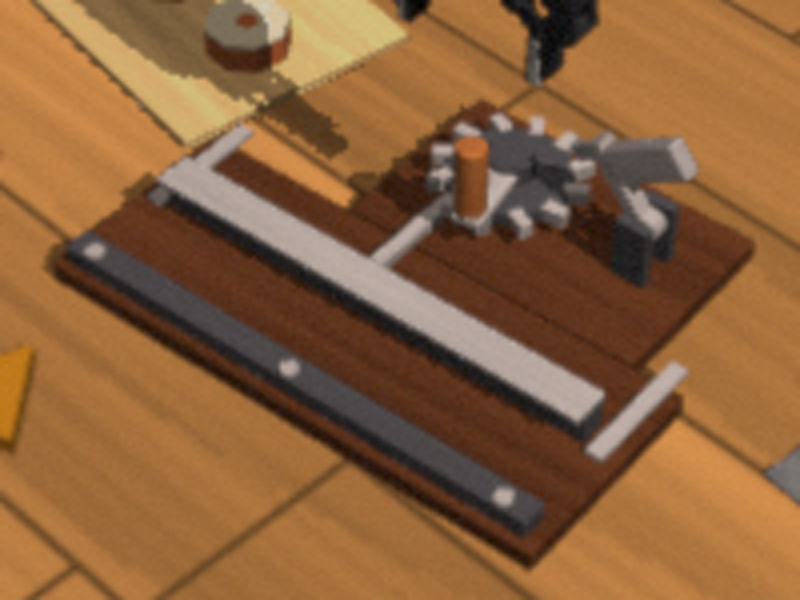

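Run:
```python
from h import *
R=orient(np.radians(96.6),np.radians(-30)); p=np.array([.4658,.0945,.1168]); to(p-.09*R[:,2],R)
R=orient(np.radians(96.6)); to([.46,.145,.23],R)
```

```text
t=50.25 tcp [ 0.5323 -0.0014  0.193 ] F [-0.2  0.3  1. ] w 0.0856 j [-0.07 -0.1   1.49  0.    1.75  1.39]
go d [-0.551 -1.479 -0.016] w [-0.1301 -0.1327 -0.4878] calls 2.35
t=50.25 tcp [ 0.5323 -0.0014  0.193 ] F [-0.2  0.3  1. ] w 0.0856 j [-0.07 -0.1   1.49  0.    1.75  1.39]
go d [-0.548 -1.538 -0.368] w [ 0.0005 -0.002  -0.5   ] calls 2.25
```

```bash
python3 -m crank '{"delta_pos":[[-0.06,-0.15,-0.1],[-0.12,-0.3,-0.2],[-0.18,-0.45,-0.3],[-0.24,-0.6,-0.37],[-0.3,-0.77,-0.4]],"twist":[[0,0,-0.045],[0,0,-0.09],[0,0,-0.135],[0,0,-0.18],[0,0,-0.225]],"gripper":[1,1,1,1,1]}'
python3 - <<'E'
from h import *
R=orient(np.radians(96.6)); to([.46,.145,.23],R)
E
```

```text
clock: 50.75
eef_pos: [0.4919, 0.072, 0.2285]
orientation: [-2.872, -1.261, 0.001]
wrist_force: [0.5, 0.6, -0.4]
grip_width: 0.0854
t=50.75 tcp [0.4919 0.072  0.2285] F [ 0.5  0.6 -0.4] w 0.0854 j [ 0.07 -0.18  1.5   0.    1.83  0.82]
go d [ 0.322 -0.729 -0.011] w [-0.0012 -0.001  -0.2733] calls 1.23
```

```bash
python3 -m crank '{"delta_pos":[[0.06,-0.15,0],[0.12,-0.3,0],[0.19,-0.44,0],[0.26,-0.58,0],[0.32,-0.73,0]],"twist":[[0,0,-0.045],[0,0,-0.09],[0,0,-0.135],[0,0,-0.18],[0,0,-0.225]],"gripper":[1,1,1,1,1]}'
python3 - <<'E'
from h import *
R=orient(np.radians(96.6),np.radians(-30)); p=np.array([.4658,.0945,.1168]); to(p-.09*R[:,2],R)
E
```

```text
clock: 51.25
eef_pos: [0.4601, 0.1453, 0.2279]
orientation: [-2.257, -2.177, -0.0]
wrist_force: [-0.0, -0.6, -0.3]
grip_width: 0.0856
t=51.25 tcp [0.4601 0.1453 0.2279] F [-0.  -0.6 -0.3] w 0.0856 j [ 0.23 -0.22  1.54  0.    1.83  0.27]
go d [-0.062  0.009  0.331] w [-0.0138 -0.1677 -0.0468] calls 0.79
```

```bash
python3 -m crank '{"delta_pos":[[-0.01,0,0.05],[-0.02,0,0.12],[-0.03,0,0.2],[-0.05,0.01,0.27],[-0.06,0.01,0.33]],"twist":[[-0.0028,-0.034,-0.009],[-0.0056,-0.067,-0.019],[-0.008,-0.1,-0.028],[-0.011,-0.135,-0.037],[-0.0138,-0.1677,-0.0468]],"gripper":[1,1,1,1,1]}'
python3 - <<'E'
from h import *
for i in range(2):
    snap("wrist","wrist38.png");R=orient(np.radians(96.6),np.radians(-30)); p=np.array([.4658,.0945,.1168]); to(p,R)
C=cam("wrist"); print(proj(C,[tab(1.0),tab(1.05)]))
E
```

```text
clock: 51.75
eef_pos: [0.4611, 0.139, 0.1951]
orientation: [1.804, 2.017, -0.487]
wrist_force: [-0.5, -0.6, -0.6]
grip_width: 0.0856
t=51.80 tcp [0.4598 0.1398 0.1916] F [-1.4  0.3 -2.1] w 0.0857 j [ 0.55 -0.07  1.55 -0.5   1.88  0.33]
go d [-0.013  0.012  0.877] w [-0.0015  0.0031  0.0008] calls 0.88
t=51.85 tcp [0.4597 0.1401 0.1919] F [-0.9 -0.2 -0.6] w 0.0851 j [ 0.55 -0.07  1.54 -0.5   1.87  0.33]
go d [-0.019  0.013  0.88 ] w [-0.0018  0.001   0.0004] calls 0.88
[[318.81481248 257.53144647]
 [318.82226902 253.64533555]]
```

View pics/wrist38.png

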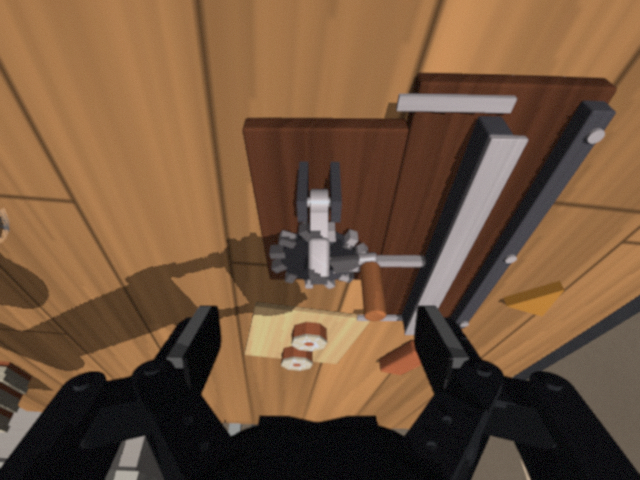

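Tab is at (319,255), as predicted. Advance and pinch, then compute the reverse arc.

```bash
python3 -m crank '{"delta_pos":[[-0.01,0.01,0.2],[-0.01,0.01,0.4],[-0.01,0.01,0.6],[-0.01,0.01,0.78],[-0.01,0.01,0.88]],"twist":[[0,0,0],[0,0,0],[0,0,0],[0,0,0],[0,0,0]],"gripper":[1,1,1,1,1]}'; python3 -m crank '{"delta_pos":[[0,0,0],[0,0,0],[0,0,0],[0,0,0],[0,0,0]],"twist":[[0,0,0],[0,0,0],[0,0,0],[0,0,0],[0,0,0]],"gripper":[-1,-1,-1,-1,-1]}' 40
python3 - <<'E'
from h import *
snap("wrist","wrist39.png"); at(); st=bot.read_state(); print(st["wrist_force"],st["grip_width"])
arc(1.03,.5); print(tab(1.03))
E
```

```text
clock: 52.35
eef_pos: [0.4668, 0.0932, 0.1188]
orientation: [1.813, 2.018, -0.484]
wrist_force: [-0.5, 0.0, -0.2]
grip_width: 0.0852
clock: 52.85
eef_pos: [0.4662, 0.0945, 0.1205]
orientation: [1.81, 2.018, -0.486]
wrist_force: [-19.5, 3.0, 18.1]
grip_width: 0.0132
tcp [0.4659 0.0945 0.1206] R [[-0.094, 0.994, 0.053], [0.861, 0.108, -0.497], [-0.5, -0.001, -0.866]]
[-6.78836572  1.27673228  6.10044945] 0.0130496202302681
[-0.065, 0.0, 0.025] [0, 0.0169, 0]
[-0.127, 0.001, 0.056] [0, 0.0337, 0]
[-0.185, 0.001, 0.094] [0, 0.0506, 0]
[-0.239, 0.002, 0.139] [0, 0.0675, 0]
[-0.288, 0.002, 0.188] [0, 0.0844, 0]
[0.46587909 0.09720567 0.12756563]
```

View pics/wrist39.png

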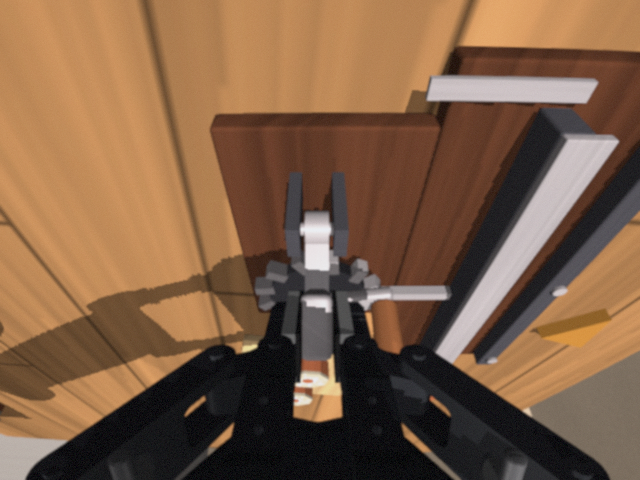

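```bash
python3 -m crank '{"delta_pos":[[-0.065,0,0.025],[-0.127,0,0.056],[-0.185,0,0.094],[-0.239,0,0.139],[-0.288,0,0.188]],"twist":[[0,0.017,0],[0,0.034,0],[0,0.051,0],[0,0.0675,0],[0,0.0844,0]],"gripper":[-1,-1,-1,-1,-1]}'
python3 - <<'E'
from h import *
snap("wrist","wrist40.png"); at(); st=bot.read_state(); print(st["wrist_force"],st["grip_width"])
arc(.5,-.03); print(tab(.5),tab(0))
E
```

```text
clock: 53.4
eef_pos: [0.4696, 0.0617, 0.1188]
orientation: [1.963, 2.193, -0.251]
wrist_force: [-9.6, 3.9, 4.2]
grip_width: 0.0132
tcp [0.4697 0.0603 0.1186] R [[-0.106, 0.994, 0.026], [0.963, 0.109, -0.247], [-0.249, -0.001, -0.969]]
[-7.22953714  2.67679204  3.15176257] 0.013266896766324187
[-0.056, 0.0, 0.041] [0, 0.0169, 0]
[-0.108, 0.001, 0.089] [0, 0.0337, 0]
[-0.154, 0.001, 0.141] [0, 0.0506, 0]
[-0.194, 0.002, 0.199] [0, 0.0675, 0]
[-0.228, 0.002, 0.261] [0, 0.0844, 0]
[0.470041   0.06117484 0.12608485] [0.47338342 0.03223852 0.10799246]
```

```bash
python3 -m crank '{"delta_pos":[[-0.056,0,0.041],[-0.108,0,0.089],[-0.154,0,0.141],[-0.194,0,0.199],[-0.228,0,0.261]],"twist":[[0,0.017,0],[0,0.034,0],[0,0.051,0],[0,0.0675,0],[0,0.0844,0]],"gripper":[-1,-1,-1,-1,-1]}'
python3 - <<'E'
from h import *
snap("wrist","wrist41.png"); at(); st=bot.read_state(); print(st["wrist_force"],st["grip_width"])
im=snap("side","side41.png")[0][:,:,::-1];cv2.imwrite("pics/sd41z.png",cv2.resize(im[180:345,230:450],None,fx=3.6,fy=3.6,interpolation=cv2.INTER_CUBIC))
E
```

```text
clock: 53.95
eef_pos: [0.473, 0.0321, 0.1]
orientation: [-2.09, -2.335, -0.01]
wrist_force: [-9.8, 0.9, 8.4]
grip_width: 0.013
tcp [0.473  0.0315 0.0996] R [[-0.109, 0.994, -0.002], [0.994, 0.109, 0.013], [0.013, -0.001, -1.0]]
[-10.91641107   7.83423276   9.36292599] 0.012767124799021637
```

View pics/wrist41.png

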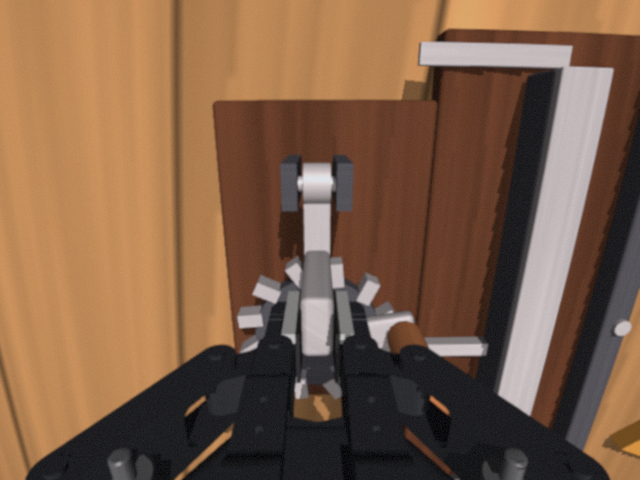

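View pics/sd41z.png

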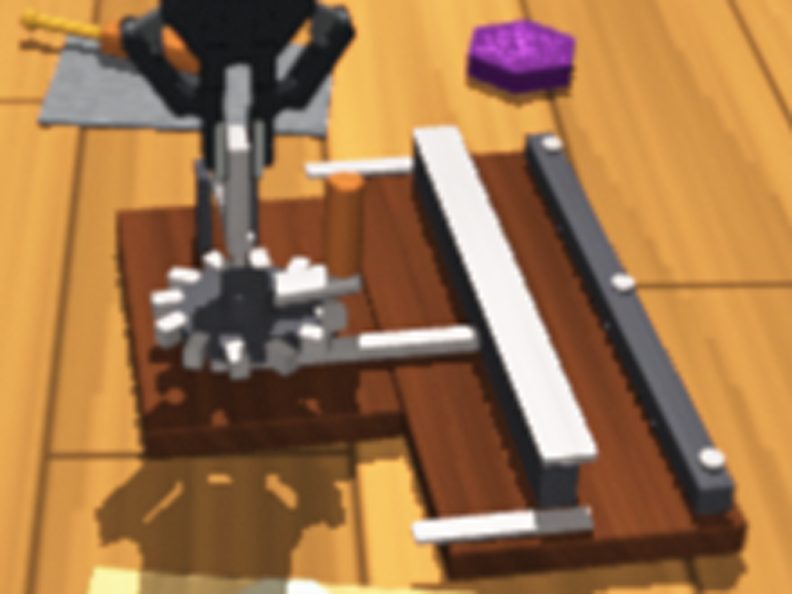

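```bash
python3 -m crank '{"delta_pos":[[-0.01,0,0.015],[-0.02,0,0.03],[-0.03,0,0.04],[-0.03,0,0.04],[-0.03,0,0.04]],"twist":[[0,0,0],[0,0,0],[0,0,0],[0,0,0],[0,0,0]],"gripper":[-1,-1,-1,-1,-1]}'
python3 - <<'E'
from h import *
snap("wrist"); at(); st=bot.read_state(); print(st["wrist_force"],st["grip_width"])
E
python3 -m crank '{"delta_pos":[[0,0,0],[0,0,0],[0,0,0],[0,0,0],[0,0,0]],"twist":[[0,0,0],[0,0,0],[0,0,0],[0,0,0],[0,0,0]],"gripper":[1,1,1,1,1]}'; python3 -m crank '{"delta_pos":[[0,0,-0.1],[0,0,-0.3],[0,0,-0.5],[0,0,-0.75],[0,0,-1]],"twist":[[0,0,0],[0,0,0],[0,0,0],[0,0,0],[0,0,0]],"gripper":[1,1,1,1,1]}'; python3 -m crank '{"delta_pos":[[0.1,0,-0.1],[0.2,0,-0.2],[0.3,0,-0.3],[0.4,0,-0.4],[0.4,0,-0.4]],"twist":[[0,0,0],[0,0,0],[0,0,0],[0,0,0],[0,0,0]],"gripper":[1,1,1,1,1]}'
python3 - <<'E'
from h import *
snap("wrist","wrist42.png"); at()
im=snap("scene","scene42.png")[0][:,:,::-1];cv2.imwrite("pics/sc42z.png",cv2.resize(im[200:340,200:400],None,fx=4,fy=4,interpolation=cv2.INTER_CUBIC))
im=snap("side","side42.png")[0][:,:,::-1];cv2.imwrite("pics/sd42z.png",cv2.resize(im[180:345,230:450],None,fx=3.6,fy=3.6,interpolation=cv2.INTER_CUBIC))
E
```

```text
clock: 54.55
eef_pos: [0.4733, 0.0312, 0.0993]
orientation: [-2.089, -2.336, -0.013]
wrist_force: [-17.1, 7.6, 24.5]
grip_width: 0.0132
tcp [0.4733 0.0313 0.0993] R [[-0.112, 0.994, -0.0], [0.994, 0.112, 0.011], [0.011, 0.001, -1.0]]
[-15.86721676   7.83013784  26.01664798] 0.013310252238597763
clock: 55.1
eef_pos: [0.4742, 0.0285, 0.0939]
orientation: [-2.094, -2.336, -0.007]
wrist_force: [0.8, 0.5, -1.4]
grip_width: 0.0836
clock: 55.6
eef_pos: [0.4742, 0.0279, 0.1959]
orientation: [-2.094, -2.336, -0.008]
wrist_force: [0.4, 0.7, 0.3]
grip_width: 0.0859
clock: 56.1
eef_pos: [0.4701, 0.069, 0.2359]
orientation: [-2.092, -2.339, -0.01]
wrist_force: [-0.3, 0.5, -0.5]
grip_width: 0.0851
tcp [0.47   0.0683 0.235 ] R [[-0.111, 0.994, 0.001], [0.994, 0.111, 0.007], [0.006, 0.001, -1.0]]
```

View pics/sc42z.png

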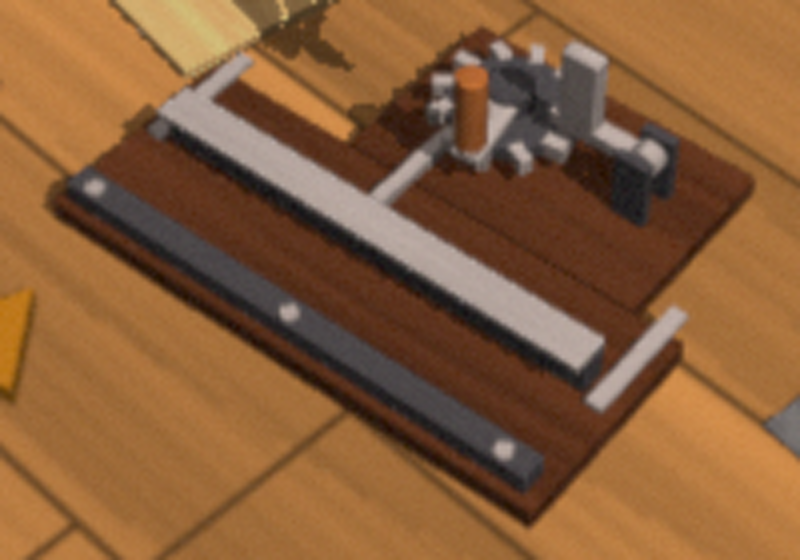

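View pics/sd42z.png

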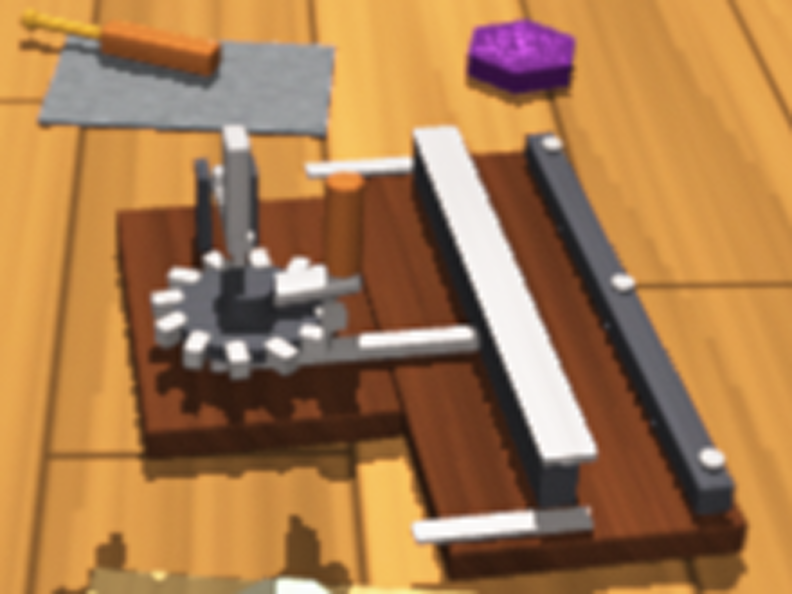

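View pics/wrist42.png

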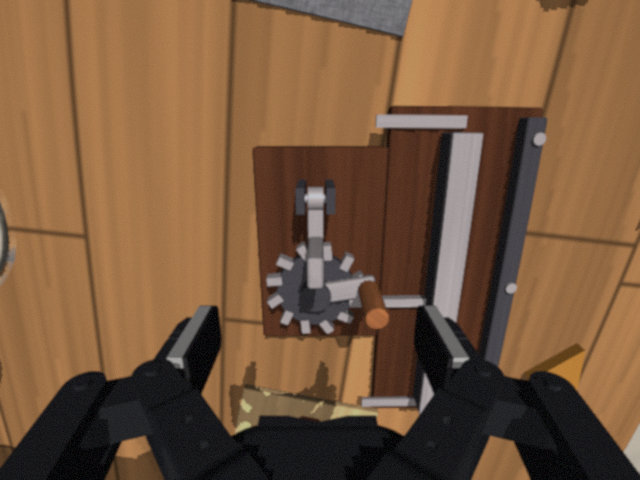

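Run:
```python
from h import *
b=np.array([.4835,-.304]);y=-.125;R=np.array([[np.cos(y),-np.sin(y)],[np.sin(y),np.cos(y)]])
a=cv2.imread("pics/scene0.png").astype(int);c=cv2.imread("pics/scene42.png").astype(int)
d=np.abs(a-c).max(2)[205:275,300:375]; print("changed px near pawl/wheel",(d>40).sum(),d.size)
a=cv2.imread("pics/side0.png").astype(int);c=cv2.imread("pics/side42.png").astype(int)
d=np.abs(a-c).max(2)[210:290,265:345]; print("side",(d>40).sum(),d.size)
im=cv2.imread("pics/scene42.png");cv2.imwrite("pics/sc42b.png",cv2.resize(im[140:225,200:310],None,fx=7,fy=7,interpolation=cv2.INTER_CUBIC))
im=cv2.imread("pics/side42.png");cv2.imwrite("pics/sd42b.png",cv2.resize(im[320:460,210:480],None,fx=2.9,fy=2.9,interpolation=cv2.INTER_CUBIC))
```

```text
changed px near pawl/wheel 61 5250
side 8 6400
```

View pics/sc42b.png

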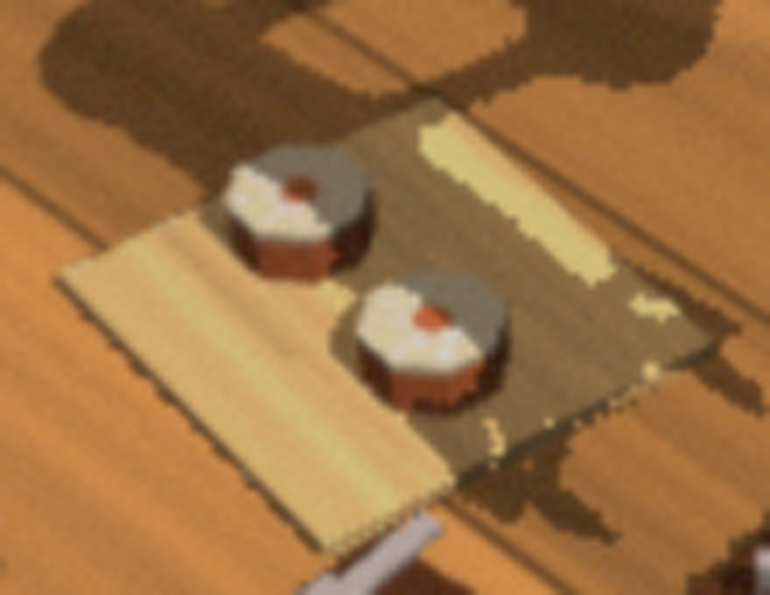

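View pics/sd42b.png

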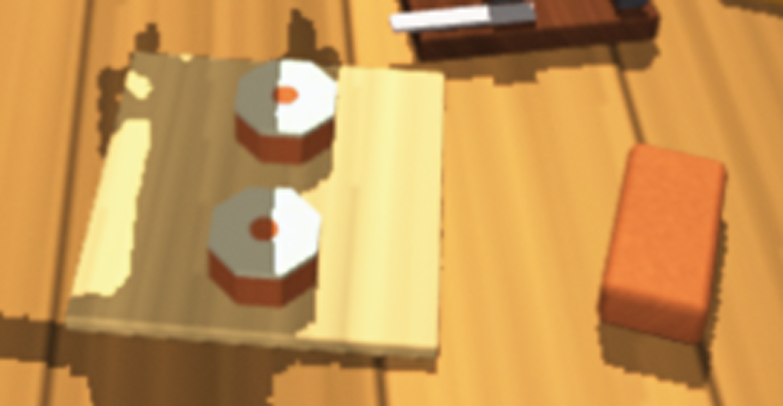

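Run:
```python
from h import *
b=np.array([.4835,-.304]);y=-.125;R=np.array([[np.cos(y),-np.sin(y)],[np.sin(y),np.cos(y)]])
for n,ps in (("scene",[(200+300/7,140+188/7),(200+432/7,140+319/7)]),("side",[(210+263/2.9,320+229/2.9),(210+286/2.9,320+95/2.9)])):
    for w in atz(cam(n),ps,.036): print(n,w.round(4),"board frame",(R.T@(w[:2]-b)).round(4))
for n in("scene","side"):
    a=cv2.imread(f"pics/{n}0.png",0);c=cv2.imread(f"pics/{n}42.png",0)
    x,yy={"scene":(335,205),"side":(285,210)}[n]
    t=c[yy:yy+35,x:x+25]; r=cv2.matchTemplate(a[yy-8:yy+43,x-8:x+33],t,cv2.TM_CCOEFF_NORMED); print(n,"tab shift",np.array(cv2.minMaxLoc(r)[3])-8,r.max())
    x,yy={"scene":(310,212),"side":(315,224)}[n]
    t=c[yy:yy+25,x:x+16]; r=cv2.matchTemplate(a[yy-8:yy+33,x-8:x+24],t,cv2.TM_CCOEFF_NORMED); print(n,"grip shift",np.array(cv2.minMaxLoc(r)[3])-8,r.max())
print(bot.read_state()["clock"],bot.read_state()["wrist_force"])
```

```text
scene [ 0.4758 -0.3596  0.036 ] board frame [-0.0007 -0.0561]
scene [ 0.491  -0.2611  0.036 ] board frame [0.0021 0.0435]
side [ 0.4775 -0.36    0.036 ] board frame [ 0.001  -0.0563]
side [ 0.4922 -0.2626  0.036 ] board frame [0.0035 0.0422]
scene tab shift [0 0] 0.9971979
scene grip shift [0 0] 0.99523926
side tab shift [0 0] 0.99392146
side grip shift [0 0] 0.9997817
56.25 [ 0.12739119 -0.17891153 -0.38908759]
```

Run:
```python
from cell import bot
print(bot.close_job())
```

```text
the job is handed in; nothing more can be done
None
```

The whole sequence is done and the job is handed in at about 56 s of the 210 s. `close_job` gave no verdict, so the results below are my own checks.

- **Tapping:** Only places 2 and 4 held tiles. I tapped tile 2, then tile 4. Each touch read about 5 N at the wrist, with the ball a few millimetres or less from the middle of the spot.
- **Rod:** I laid it back on the middle of the mat and let go. A later picture showed it knocked aside, with its grip about 27 mm (x) and 29 mm (y) off the mat's centre. That is inside the 75 and 55 mm limits, so I left it there.
- **Pawl and jaw opening:** I lifted the pawl to about 1.0 rad, then wound the wheel back to about 1.48 rad, which opened the jaw.
- **Tiles:** Both lie flat and apart on the board, at about (0, -56) mm and (+3, +43) mm in the board's frame. The scene and side cameras agree to about 2 mm.
- **Closing:** I wound the wheel back against its stop (about 12 N at the wrist) and pressed the pawl down between the teeth. In the scene and side pictures the tab and crank grip show no pixel shift from their starting positions.
- **Bystanders:** The robot went nowhere near the hexagon or the stone, and they look unmoved in the last pictures. I did not measure them.

At hand-in the arm was clear of everything, with the gripper open. No check failed; the rod being off-centre is the only departure from what was asked.

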